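# Sort the leftovers of a cell passage: tubes, dishes and marker

## Task

The cells are passaged; please sort what is left along the front of the table. Stand both centrifuge tubes in the blue tube rack, one to a cell, lay both culture dishes flat and side by side on the steel incubator tray, and snap the marker pen fully down into the wide spring clips of the grey clip strip. The tubes and dishes hold medium, so never tip one over, do not push the glass beaker aside, and keep the arm clear of the microscope at the back right.

Things in the scene. Friction and masses are not known exactly. Their poses are not given: they have to be found in the camera images.
- tube_pink_mid (a point): Capped 50 ml centrifuge tube with a PINK screw cap, standing upright, loose, 35 g. 113 mm tall; body 28 mm in diameter, the cap is the top 13 mm and 34 mm in diameter. The point is on its axis, half-way up (56.5 mm above its foot); z runs up to the cap. Belongs in the tube rack.
- tube_teal_mid (a point): The same kind of tube with a TEAL (blue-green) screw cap; same sizes and same point. Belongs in the tube rack. (Not far from the row, a microscope's lamp housing hangs over the table: x 0.55 to 0.67, y -0.32 to -0.19 m, from 0.5 m up; a high wrist can hit it when swinging over from the right.)
- dish_pale_mid (a point): Round lidded culture dish with a thin, pale pink layer of medium, lying flat, loose, 25 g, 60 mm in diameter, 15 mm high, lid fixed. The point is at its centre, half-way up (7.5 mm). Belongs on the dish tray, at either end. Where it lies far out (more than 0.22 m left or right) a raised mat or a slide box is close behind it: there close the fingers along the table's front edge.
- dish_deep_mid (a point): The same kind of dish with a deeper pink medium; same sizes, same point, same advice. Belongs on the dish tray.
- marker_mid (a point): Marker pen, white with a black cap, lying flat, loose, 20 g. 135 mm long, 16 to 17 mm thick, a little thinner towards its ends. The point is at its middle, half-way up (8 mm above the table); its y axis runs along the pen. Belongs in the wide spring clips; cap to either end.
- beaker_mid (a point): Small empty glass beaker, 45 mm in diameter, 59 mm tall, loose, standing among the things. Not to be moved or knocked. The point is on its axis, half-way up.
- tube_rack: Rack of blue bars, fixed, 144 mm long (its x) by 52 mm (its y), 59 mm tall. Three square cells in a row, 40 mm clear, centred at x = -46, 0 and +46 mm; any two are used, one tube each. A tube drops in from above and stands on the rack's floor, 4 mm above the table. Origin: centre of the underside.
- dish_tray: Flat steel tray with drain holes, fixed, 148 mm long (its x) by 96 mm (its y); floor 3 mm above the table, the two ends turned up to 12.5 mm, the long sides open. Both dishes fit side by side along x, at x = -35 and +35 mm; fingers that close along y stay clear of the other dish. Origin: centre of the underside.
- clip_strip: Grey strip with steel spring clips, fixed, 96 (its x) by 92 mm. Pens lie along x in two clips at x = -32, +32 mm, 54 mm free between. The marker's wide pair is at y = -24 mm: mouth 32 mm wide at z = 45 mm, throat 11 mm at 32; pressed down with 5 to 20 N the pen snaps in, axis at z = 26 mm. Narrow pairs: y = 6 (empty), 36 mm (a ball pen, fixed). Origin: underside, z = 0 on the table.
Mind the look-alikes: they are no part of the job. What is shaped like the part that bears dish_pale_mid but purple is not meant.

How it is judged:
By the outcome, as a careful person would: the job done as asked, in the order asked, and still so for the second after the job is handed in, with the robot touching nothing.
It also fails if it takes over 134 s, if anything falls off the work surface, if the arm or the gripper's body presses on something with over 40 N, if the wrist force passes 120 N, or if a joint passes its speed limit or range.

## Robot

A 6-joint arm with a two-finger parallel gripper is mounted at the origin on a cart in front of the work surface, level with it; the furniture and walls round the work are solid. World frame = base frame: x ahead of the robot, y to its left, z up, the work surface at z = 0. Lengths are in m, angles in rad, forces in N, time in s.
With the tool pointing down it reaches from about 0.35 to 0.775 m from the base axis. Payload 5.5 kg.
Tool frame: the origin (TCP) lies at the very end of the fingers, on their centre line; the grasp point (between the pads) lies env.grasp_offset behind it (env.grasp_offset is the distance from the TCP to the grasp point, in m); x points along the fingers, y is the direction in which the jaws open and shut, and the axes are right-handed (so a half turn about x gives the same grasp; the last joint's range is limited). The gripper opens to 85 mm and grips with 20 to 120 N. Pads are 22 mm wide; open, the fingers measure 114 mm over their backs; the gripper's body (76 mm by 85 mm) begins 54 mm behind the grasp point. The pads swing forward as they close: fully open they stand 13 mm farther back than shut.
Start: joints at [1.004, 0.313, 0.046, 1.304, 0, 1.431], TCP at [0.238, 0.523, 0.204] pointing down, gripper open.
Joint ranges: [-2.76, 2.76], [-0.86, 1.69], [-1.03, 1.26], [-2.2, 2.34], [-1.47, 1.5], [-3.14, 3.14]. Speed limits (rad/s): [2.57, 2.57, 3.14, 3.14, 3.14, 3.14].

## Interface

Orientations are given as a unit quaternion [w, x, y, z].
In Python, from workcell import get_state, viewer, job, env gives the robot as it stands.
- The arm moves only by the tool send_rows, never from a script. Its argument "plan" is a list of rows, each a list of 6 numbers: the shift along the tool's x, y, z in mm, then the turn, a rotation vector about the tool's x, y, z in degrees. A call has exactly 10 rows; each row is the pose to reach, as a shift and turn from the pose commanded when the call began, along the tool's axes at that moment; what a row does not reach only later rows make up. A row lasts 1/8 s, in which the tool goes at most 62.5 mm and 10.7 degrees, less where a joint would pass 70% of its speed; a pose out of reach is approached as far as the arm can. A call with a gripper value outside its range is refused whole. "claw" is the finger opening in mm, from 0 to 85.4, set as the call begins (left out, the last holds). The fingers move at their own pace and stop on an object; "newtons" is the grip in N (left out, the last holds). Time passes only in rows, so rows that repeat a pose let the fingers close, or fill a call up. It gives the time, the measured TCP pose, the force and the opening at its end, in the units of the state.
- get_state(): the state, without advancing time (a new reading comes with each control period).
- viewer.read_camera(name): name is "scene" or "top" or "wrist"; returns a dict with "frame" (384x512x3 uint8, blue, green, red), "mtx" (3x3 intrinsics, pixels), "k1" (the pictures are not rectified: a ray, as slopes to the right and down, at radius r is drawn at 1 + k1 r^2 times it, then the intrinsics apply), "rvec" (rotation vector, rad) and "tvec" (3), from world to camera coordinates, as OpenCV has them. Camera axes: x right, y down, z forward; pixel columns grow to the right and rows downward; lengths in m; the calibration is good to about 2 mm. A picture is of the moment at which its call begins. There is no depth.
- job.hand_in(): hands the job in, once; it reports no verdict.
The state is a dict: "clock": time; "joint_pos": joint angles; "qvel": joint speeds; "tau": joint torques, N m; "tcp_pos": TCP position; "orientation": TCP orientation; "wrist_force": force on the tool from outside, world axes, zero at the start; "ft_torque": the same for the moment, N m; "finger_gap": finger opening in m.
Only numpy, scipy, OpenCV 4.12 (cv2) and the standard library are available. Lean on these libraries where they do the work, as an engineer would, in place of code of your own. Each camera call takes 0.05 s, during which the arm holds its last target.

## Working session

There is one attempt and no reset: what is moved stays moved. The work goes in short steps, Python scripts to look and compute and a tool call to move; the robot and the scene stay as the last step left them, time stands still between calls to the robot, and variables do not carry over. Pictures are saved under pics/ and viewed, and the job is handed in when it is done.

Besides the shell and the picture viewer there is one more tool, called after "Request:" by a JSON object that holds its "method" and its "body". send_rows: Moves the arm, as the interface text tells. Its arguments: {"type":"object","properties":{"plan":{"type":"array"},"claw":{"type":"number"},"newtons":{"type":"number"}},"required":["plan"]}

```bash
ls; mkdir -p pics; cat > h.py <<'E'
import numpy as np, cv2
from workcell import get_state, viewer, job, env
def cam(n):
    c=viewer.read_camera(n); return c
def ray(c,uv):
    K=np.array(c["mtx"],float); uv=np.atleast_2d(np.array(uv,float))
    p=cv2.undistortPoints(uv.reshape(-1,1,2),K,np.array([c["k1"],0,0,0],float)).reshape(-1,2)
    R,_=cv2.Rodrigues(np.array(c["rvec"],float)); t=np.array(c["tvec"],float).reshape(3)
    o=-R.T@t; d=np.c_[p,np.ones(len(p))]@R
    return o,d
def onz(c,uv,z):
    o,d=ray(c,uv); s=(z-o[2])/d[:,2]; return o+d*s[:,None]
def proj(c,P):
    return cv2.projectPoints(np.atleast_2d(np.array(P,float)),np.array(c["rvec"],float),np.array(c["tvec"],float),np.array(c["mtx"],float),np.array([c["k1"],0,0,0],float))[0].reshape(-1,2)
E
python3 - <<'E'
from h import *
import pickle
print(get_state(), env.grasp_offset)
for n in("scene","top","wrist"):
    c=cam(n); pickle.dump(c,open(f"{n}0.pkl","wb")); cv2.imwrite(f"pics/{n}0.png",cv2.resize(c["frame"],(800,600),interpolation=cv2.INTER_CUBIC)); print(n,c["mtx"],c["k1"],c["rvec"],c["tvec"], ray(c,[256,192])[0])
E
```

```text
pics
{'clock': 0.0, 'joint_pos': array([ 1.00437948e+00,  3.13974376e-01,  4.49837004e-02,  1.30359216e+00,
       -7.60689593e-06,  1.43119188e+00]), 'qvel': array([-0.00142309,  0.00057208, -0.00034605,  0.0009346 ,  0.00017335,
       -0.00064844]), 'tau': array([-8.00772323e-04, -4.80623996e+01,  2.98535943e+01,  1.93607697e-02,
        8.63290870e-05,  1.10035177e-05]), 'tcp_pos': array([0.23774711, 0.52293928, 0.20352564]), 'orientation': array([ 0.69085008,  0.14916451,  0.69128176, -0.15035173]), 'wrist_force': array([ 0.15276029,  0.24934071, -0.56466195]), 'ft_torque': array([-0.02012272, -0.01303059,  0.03304735]), 'finger_gap': 0.08536760063660338} 0.0187
scene [[417.84621337   0.         251.75850035]
 [  0.         417.84621337 187.46762469]
 [  0.           0.           1.        ]] -0.024062975705912898 [ 2.1368796  -0.68162654  0.30624022] [-0.37192377  0.2302088   0.77993518] [ 0.0448865  -0.61343541  0.64907971]
top [[408.92255444   0.         257.75219067]
 [  0.         408.92255444 191.661142  ]
 [  0.           0.           1.        ]] -0.1501235114391246 [ 2.11669254 -2.13474371  0.23128261] [0.01171512 0.51261675 1.20967748] [0.26492325 0.03212074 1.28647453]
wrist [[316.6181819    0.         260.49882627]
 [  0.         316.6181819  194.52850923]
 [  0.           0.           1.        ]] -0.09049226672225277 [-2.42489218 -1.55947601 -0.23196886] [-0.57416339 -0.03743832  0.37899089] [0.17023554 0.55365334 0.37307796]
```

View pics/scene0.png

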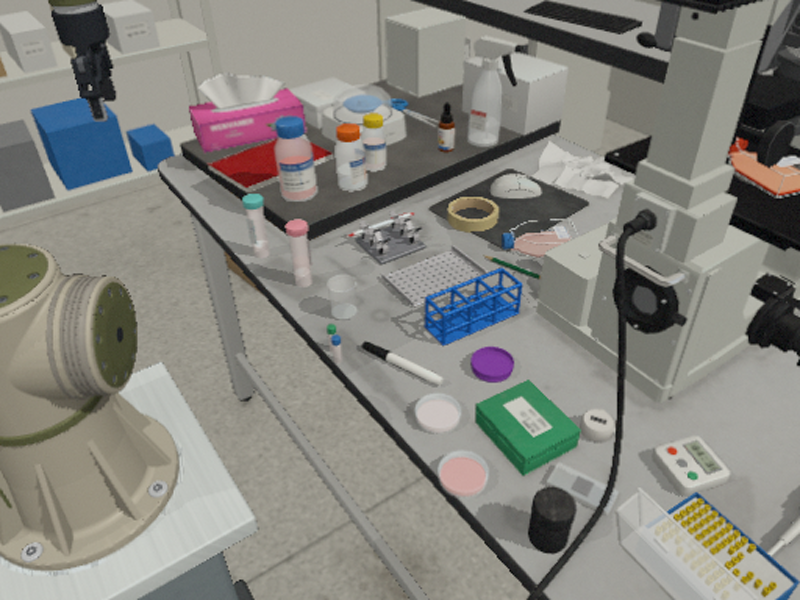

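View pics/top0.png

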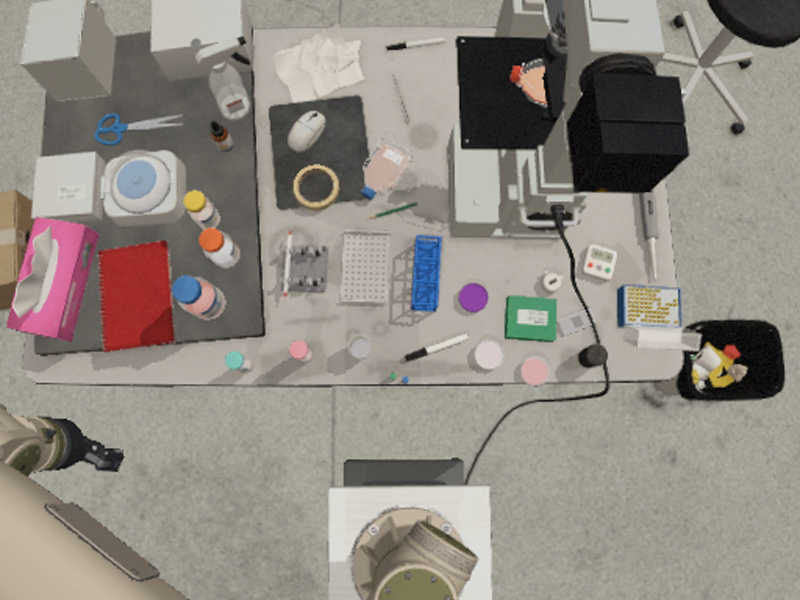

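View pics/wrist0.png

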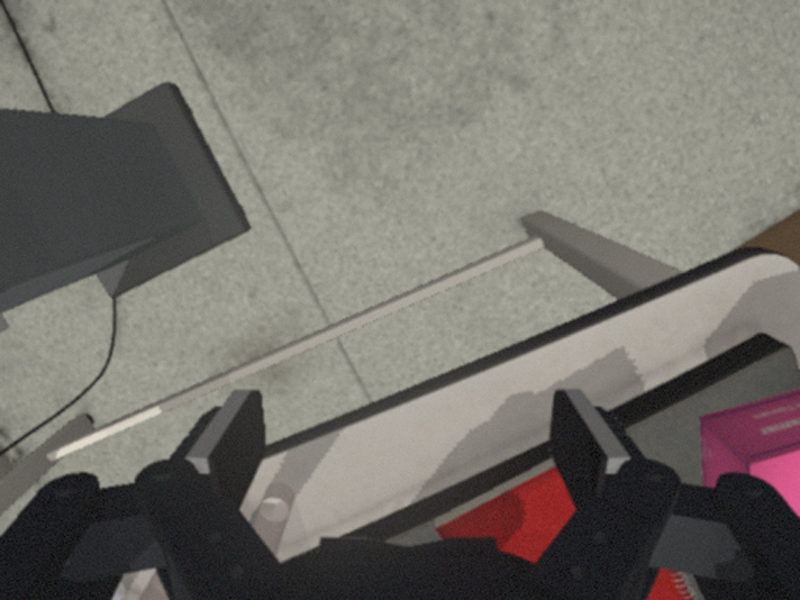

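The top view (800×600) shows these items:
- Teal cap at (235,360) and pink cap at (300,350).
- Beaker at (358,347) and marker at (435,347).
- Pale dish at (488,355) and deep dish at (535,371).
- Clip strip at (305,268), tray at (366,267) and rack at (426,273).
- The purple disc at (473,297) is the look-alike, so it is left alone.

Next I'll enlarge and mask these.

```bash
python3 - <<'E'
from h import *
import pickle
c=pickle.load(open("top0.pkl","rb")); f=c["frame"]
cv2.imwrite("pics/topA.png",cv2.resize(f[140:250,130:290],None,fx=5,fy=5,interpolation=cv2.INTER_CUBIC))
cv2.imwrite("pics/topB.png",cv2.resize(f[140:250,240:400],None,fx=5,fy=5,interpolation=cv2.INTER_CUBIC))
c=pickle.load(open("scene0.pkl","rb")); f=c["frame"]
cv2.imwrite("pics/scA.png",cv2.resize(f[110:330,140:360],None,fx=2.7,fy=2.7,interpolation=cv2.INTER_CUBIC))
E
```

```text
(no output)
```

View pics/topA.png

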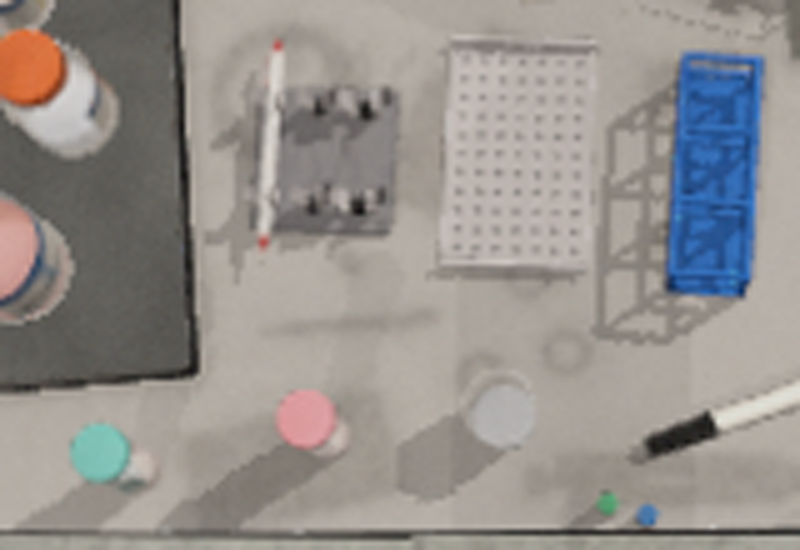

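View pics/topB.png

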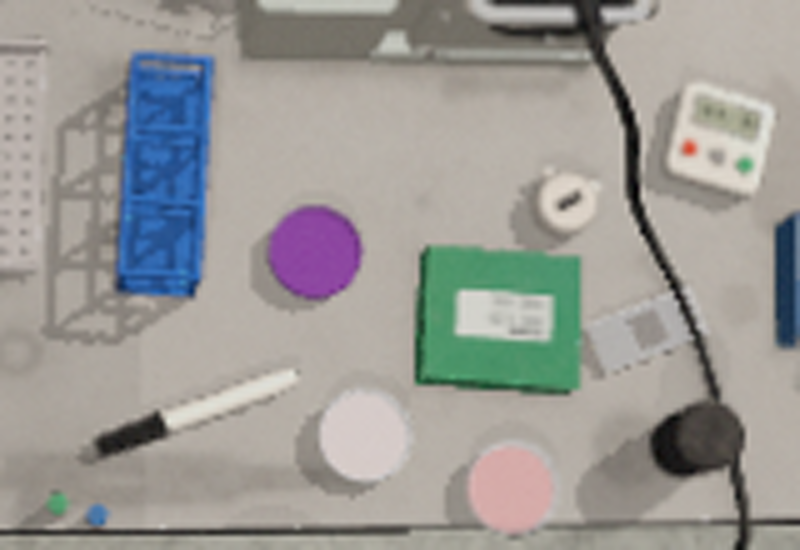

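View pics/scA.png

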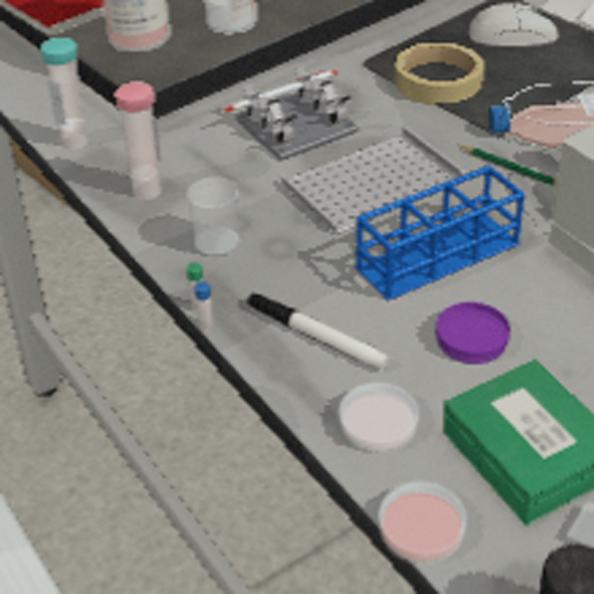

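Three round, dish-like things are in view in the topB crop: pale at (365,435), deep pink at (511,488) and purple at (315,252). The pale and deep pink ones match the description. The purple one is the excluded look-alike. The enlarged crop confirms this. Next: colour masks and ray casting.

```bash
cat > meas.py <<'E'
from h import *
import pickle
c=pickle.load(open("top0.pkl","rb")); s=pickle.load(open("scene0.pkl","rb"))
H=cv2.cvtColor(c["frame"],cv2.COLOR_BGR2HSV); HS=cv2.cvtColor(s["frame"],cv2.COLOR_BGR2HSV)
def blob(H,roi,lo,hi,k=0):
    m=cv2.inRange(H,np.array(lo),np.array(hi)); mm=np.zeros_like(m); x0,y0,x1,y1=roi; mm[y0:y1,x0:x1]=m[y0:y1,x0:x1]
    cs,_=cv2.findContours(mm,cv2.RETR_EXTERNAL,cv2.CHAIN_APPROX_NONE); return max(cs,key=cv2.contourArea)
def rep(n,cn,z):
    (u,v),(a,b),_=cv2.fitEllipse(cn); p=onz(c,[u,v],z)[0]; q=onz(c,cn.reshape(-1,2),z); 
    print(n,"px",round(u,1),round(v,1),"axes",round(a,1),round(b,1),"P",p.round(4),"ext",np.ptp(q,axis=0).round(3)[:2]); return p
tx=lambda X,Y:(130+X//5,140+Y//5)
rep("teal",blob(H,(140,220,162,240),(75,60,60),(100,255,255)),.113)
rep("pink",blob(H,(180,210,202,235),(165,50,90),(179,255,255)),.113)
rep("beaker?",blob(H,(222,214,240,232),(100,0,140),(130,60,190)),.059) if 0 else 0
rep("pale",blob(H,(300,215,324,240),(0,0,190),(179,60,255)),.015)
rep("deep",blob(H,(330,225,355,250),(0,50,150),(179,255,255)),.013)
r=blob(H,(255,145,290,205),(100,150,60),(120,255,255)); 
print("rack",cv2.minAreaRect(r))
b=cv2.boxPoints(cv2.minAreaRect(r)); print(onz(c,b,.059).round(3))
for z in (.059,.0): print("rack corners z",z,onz(c,[(130+680/5,140+52/5),(130+762/5,140+57/5),(130+747/5,140+296/5),(130+667/5,140+288/5)],z).round(4)[:,:2].tolist())
print("tray",onz(c,[(130+447/5,140+38/5),(130+598/5,140+40/5),(130+583/5,140+274/5),(130+437/5,140+272/5)],.01).round(4)[:,:2].tolist())
print("clip",onz(c,[(130+262/5,140+86/5),(130+399/5,140+88/5),(130+388/5,140+233/5),(130+262/5,140+232/5)],.004).round(4)[:,:2].tolist())
print("pen ends", onz(c,[(130+278/5,140+45/5),(130+262/5,140+244/5)],.03).round(4)[:,:2].tolist())
print("marker",onz(c,[(240+85/5,140+453/5),(240+297/5,140+374/5)],.008).round(4)[:,:2].tolist())
print("beaker rim",onz(c,[(130+503/5,140+415/5)],.059).round(4)[:,:2].tolist(),"base",onz(c,[(130+497/5,140+402/5)],.02).round(4)[:,:2].tolist())
def ss(X,Y):return (140+X/2.7,110+Y/2.7)
print("scene teal",onz(s,ss(60,47),.113).round(4),"pink",onz(s,ss(136,93),.113).round(4))
print("scene pale",onz(s,ss(379,415),.011).round(4),"deep",onz(s,ss(421,522),.011).round(4))
print("scene marker",onz(s,[ss(249,297),ss(384,362)],.008).round(4))
print("scene beaker base",onz(s,ss(216,240),.0).round(4))
E
python3 meas.py
```

```text
teal px 149.5 230.0 axes 10.4 11.0 P [0.3891 0.323  0.113 ] ext [0.029 0.033]
pink px 191.0 223.3 axes 10.2 10.7 P [0.4083 0.2023 0.113 ] ext [0.032 0.029]
pale px 312.7 226.7 axes 16.9 18.2 P [ 0.4066 -0.1647  0.015 ] ext [0.054 0.057]
deep px 341.8 237.2 axes 14.0 15.1 P [ 0.3724 -0.2562  0.013 ] ext [0.047 0.045]
rack ((272.40191650390625, 174.86326599121094), (15.925326347351074, 46.5671272277832), 3.012787342071533)
[[ 0.492 -0.009  0.059]
 [ 0.64  -0.019  0.059]
 [ 0.637 -0.068  0.059]
 [ 0.489 -0.058  0.059]]
rack corners z 0.059 [[0.6427, -0.0197], [0.6392, -0.071], [0.4871, -0.0584], [0.4924, -0.0095]]
rack corners z 0.0 [[0.6608, -0.0222], [0.6572, -0.076], [0.4978, -0.0627], [0.5034, -0.0115]]
tray [[0.6682, 0.1301], [0.6662, 0.0316], [0.5109, 0.0421], [0.5129, 0.1349]]
clip [[0.6384, 0.2512], [0.6363, 0.1615], [0.5397, 0.1671], [0.5409, 0.2484]]
pen ends [[0.6582, 0.2373], [0.5276, 0.2438]]
marker [[0.3969, 0.0101], [0.4457, -0.1246]]
beaker rim [[0.4152, 0.0904]] base [[0.4281, 0.096]]
scene teal [[0.3915 0.3193 0.113 ]] pink [[0.4107 0.1989 0.113 ]]
scene pale [[ 0.4092 -0.1649  0.011 ]] deep [[ 0.3729 -0.2583  0.011 ]]
scene marker [[ 0.4033  0.007   0.008 ]
 [ 0.4483 -0.121   0.008 ]]
scene beaker base [[0.4254 0.0982 0.    ]]
```

```bash
cat > mv.py <<'E'
from h import *
from scipy.spatial.transform import Rotation as Ro
def pose():
    s=get_state(); q=s["orientation"]; return s,Ro.from_quat([q[1],q[2],q[3],q[0]])
def down(yaw): # tool y at world angle yaw (deg), x down
    y=np.array([np.cos(np.radians(yaw)),np.sin(np.radians(yaw)),0]); x=np.array([0,0,-1.]); z=np.cross(x,y)
    return Ro.from_matrix(np.c_[x,y,z])
def go(p,yaw=None):
    s,R=pose(); d=R.inv().apply(np.array(p)-s["tcp_pos"])*1000
    out=d.round(1).tolist()
    if yaw is not None: out+=np.degrees((R.inv()*down(yaw)).as_rotvec()).round(1).tolist()
    return out
def st():
    s,R=pose(); y=R.apply([0,1,0]); x=R.apply([1,0,0])
    print("t",round(s["clock"],2),"tcp",s["tcp_pos"].round(4),"yaw",np.degrees(np.arctan2(y[1],y[0])).round(1),"x",x.round(3),"F",s["wrist_force"].round(1),"gap",round(s["finger_gap"]*1000,1),"j",s["joint_pos"].round(2))
E
python3 - <<'E'
from mv import *
import pickle
st()
print(go((.3905,.321,.17),-90),go((.3905,.321,.17),90))
s=pickle.load(open("scene0.pkl","rb"))
cv2.imwrite("pics/scR.png",cv2.resize(s["frame"][150:230,220:350],None,fx=6,fy=6,interpolation=cv2.INTER_CUBIC))
E
```

```text
t 0.15 tcp [0.2378 0.5231 0.2037] yaw 65.5 x [-0.001 -0.001 -1.   ] F [-0.3 -0.8 -0.2] gap 85.4 j [1.   0.31 0.05 1.3  0.   1.43]
[33.8, -120.7, 222.7, 155.5, 0.1, 0.0] [33.8, -120.7, 222.7, -24.5, -0.0, 0.1]
```

View pics/scR.png

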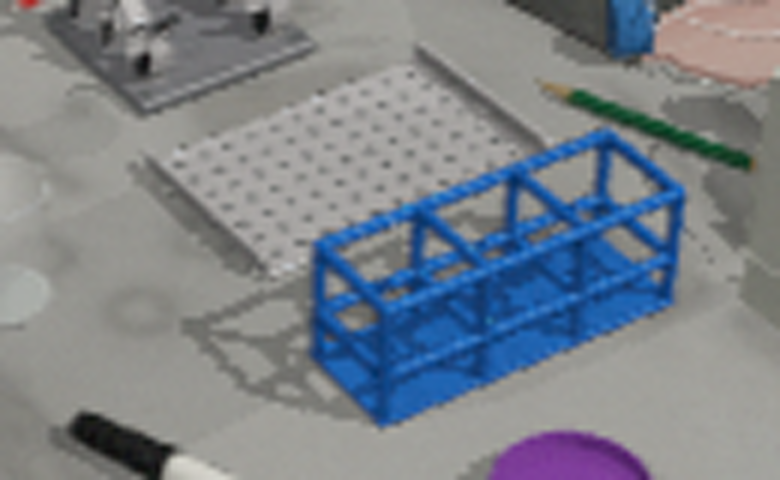

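```bash
python3 - <<'E'
from mv import *
import pickle
s=pickle.load(open("scene0.pkl","rb"))
f=lambda L:[(220+x/6,150+y/6) for x,y in L]
print("rack top",onz(s,f([(320,247),(607,135),(678,190),(385,310)]),.057).round(4)[:,:2].tolist())
print("rack foot",onz(s,f([(385,425),(315,355),(672,303)]),.0).round(4)[:,:2].tolist())
print("tray",onz(s,f([(145,158),(270,278),(418,45),(550,148)]),.0115).round(4)[:,:2].tolist())
t=pickle.load(open("top0.pkl","rb"))
print("clip pen scene", "microscope edge",onz(t,[(240+250/5,140+60/5),(240+580/5,140+65/5)],.05).round(3)[:,:2].tolist())
E
```

```text
rack top [[0.5056, -0.013], [0.6434, -0.0232], [0.6405, -0.0674], [0.5021, -0.0575]]
rack foot [[0.5031, -0.0586], [0.5063, -0.0096], [0.6427, -0.0694]]
tray [[0.5178, 0.1279], [0.5124, 0.0289], [0.668, 0.1265], [0.6631, 0.0296]]
clip pen scene microscope edge [[0.64, -0.096], [0.637, -0.308]]
```

Request:
{"method": "send_rows", "body": {"plan": [[0,-12,22,-3,0,0],[3,-30,56,-7,0,0],[6,-50,92,-12,0,0],[10,-70,130,-17,0,0],[18,-90,167,-21,0,0],[26,-107,198,-24,0,0],[32,-117,217,-24.5,0,0],[33.8,-120.7,222.7,-24.5,0,0],[33.8,-120.7,222.7,-24.5,0,0],[33.8,-120.7,222.7,-24.5,0,0]], "claw": 60}}

```text
clock: 1.4
tcp_pos: [0.3904, 0.3221, 0.1708]
orientation: [0.707, -0.0, 0.707, 0.001]
wrist_force: [0.8, 0.4, -0.1]
finger_gap: 0.06
```

```bash
python3 - <<'E'
from mv import *
import pickle
st()
c=cam("wrist"); pickle.dump(c,open("w1.pkl","wb")); cv2.imwrite("pics/w1.png",cv2.resize(c["frame"],(800,600)))
t=pickle.load(open("top0.pkl","rb"))
cv2.imwrite("pics/topR.png",cv2.resize(t["frame"][140:205,250:300],None,fx=9,fy=9,interpolation=cv2.INTER_CUBIC))
print(proj(c,[[.3905,.321,.113]])*800/512)
E
```

```text
t 1.4 tcp [0.3904 0.3221 0.1708] yaw 90.1 x [ 0.  0. -1.] F [ 0.8  0.4 -0.1] gap 60.0 j [ 0.53  0.19 -0.2   1.18  0.    0.53]
[[405.29390102 313.60766658]]
```

View pics/w1.png

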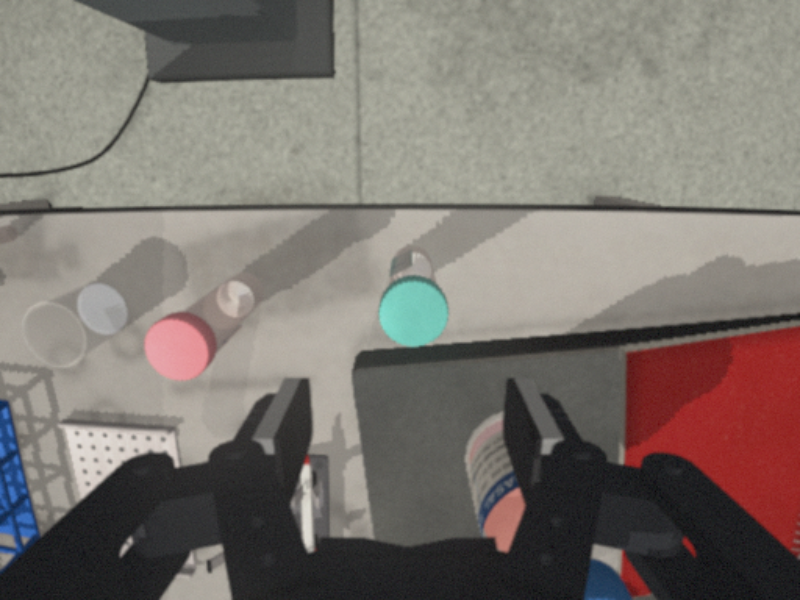

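View pics/topR.png

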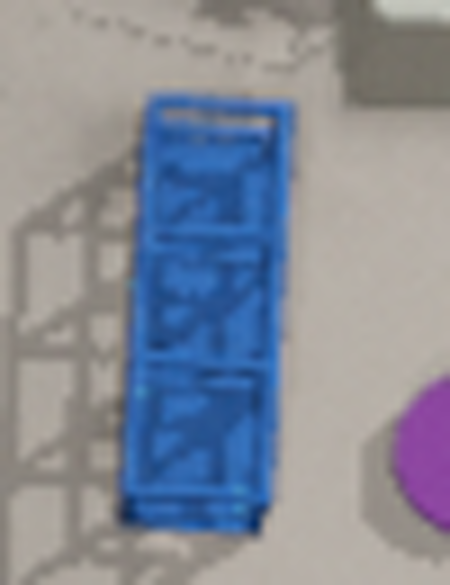

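```bash
python3 - <<'E'
from mv import *
import pickle
c=pickle.load(open("w1.pkl","rb")); t=pickle.load(open("top0.pkl","rb")); s=pickle.load(open("scene0.pkl","rb"))
k=512/800
print("teal",onz(c,[(414*k,312*k)],.113),"pink",onz(c,[(180*k,346*k)],.113),"beaker rim",onz(c,[(55*k,333*k)],.059),"base",onz(c,[(102*k,308*k)],.002))
f=lambda L:[(250+x/9,140+y/9) for x,y in L]
print("rack",onz(t,f([(152,102),(292,106),(130,495),(270,500)]),.057).round(4)[:,:2].tolist())
print("bottle base px w", onz(c,[(468*k,450*k),(480*k,420*k)],.015)[:,:2], "top cam", onz(t,[(130+72/5,140+275/5),(130+30/5,140+320/5)],.015)[:,:2])
print("bottle cap", onz(t,[(183/800*512,288*k)],.14),onz(s,[(290*k,127*k)],.14))
print(go((.391,.3205,.060),90))
E
```

```text
teal [[0.38968223 0.32520469 0.113     ]] pink [[0.40779439 0.20751459 0.113     ]] beaker rim [[0.42159347 0.09727382 0.059     ]] base [[0.42280408 0.09507891 0.002     ]]
rack [[0.6402, -0.0225], [0.6386, -0.0713], [0.5009, -0.0129], [0.4988, -0.0606]]
bottle base px w [[0.53230163 0.36865147]
 [0.50622215 0.37653601]] top cam [[0.5114349  0.36818671]
 [0.48245514 0.39418383]]
bottle cap [[0.51929803 0.41764189 0.14      ]] [[0.55318514 0.49068177 0.14      ]]
[110.9, -1.7, 0.5, 0.1, 0.0, -0.0]
```

Request:
{"method": "send_rows", "body": {"plan": [[10,0,0,0,0,0],[28,0,0,0,0,0],[48,0.5,0,0,0,0],[68,0.5,0,0,0,0],[86,0.5,0,0,0,0],[102,0.5,0,0,0,0],[109,0.5,0,0,0,0],[110.8,0.5,0,0,0,0],[110.8,0.5,0,0,0,0],[110.8,0.5,0,0,0,0]]}}

```text
clock: 2.7
tcp_pos: [0.3912, 0.3222, 0.0604]
orientation: [0.707, -0.0, 0.707, 0.001]
wrist_force: [0.6, -0.5, 0.7]
finger_gap: 0.0604
```

Request:
{"method": "send_rows", "body": {"plan": [[0,0,0,0,0,0],[0,0,0,0,0,0],[0,0,0,0,0,0],[0,0,0,0,0,0],[0,0,0,0,0,0],[0,0,0,0,0,0],[-1,0,0,0,0,0],[-4,0,0,0,0,0],[-10,0,0,0,0,0],[-16,0,0,0,0,0]], "claw": 22, "newtons": 25}}

```text
clock: 3.95
tcp_pos: [0.3907, 0.3219, 0.0761]
orientation: [0.707, -0.0, 0.707, 0.0]
wrist_force: [0.2, -0.6, 0.6]
finger_gap: 0.0334
```

```bash
python3 - <<'E'
from mv import *
import pickle
st()
for n in("scene","wrist"):
    c=cam(n); f=c["frame"] if n=="wrist" else cv2.resize(c["frame"][60:200,110:290],None,fx=4,fy=4,interpolation=cv2.INTER_CUBIC)
    cv2.imwrite(f"pics/{n}2.png",f)
st()
E
```

```text
t 3.95 tcp [0.3907 0.3219 0.0761] yaw 90.0 x [-0. -0. -1.] F [ 0.2 -0.6  0.6] gap 33.4 j [ 0.53  0.26 -0.35  0.96  0.    0.53]
t 4.05 tcp [0.3914 0.3223 0.0767] yaw 90.0 x [ 0.001  0.001 -1.   ] F [ 0.2  0.9 -0.7] gap 33.2 j [ 0.53  0.26 -0.35  0.96  0.    0.53]
```

View pics/scene2.png

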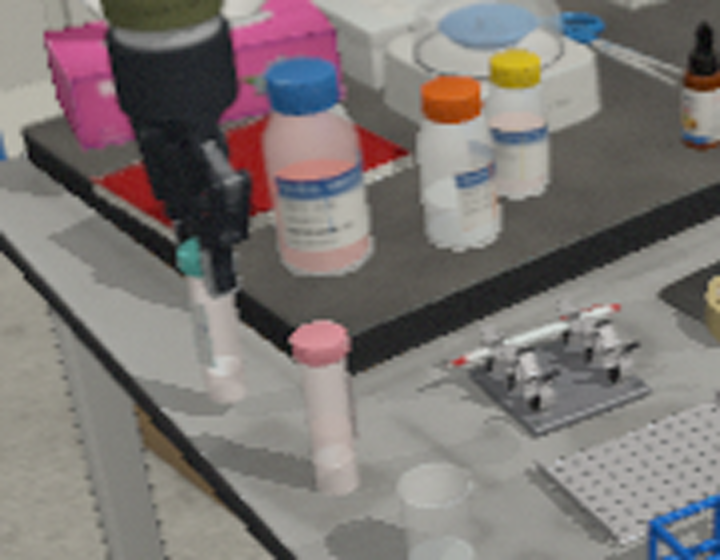

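View pics/wrist2.png

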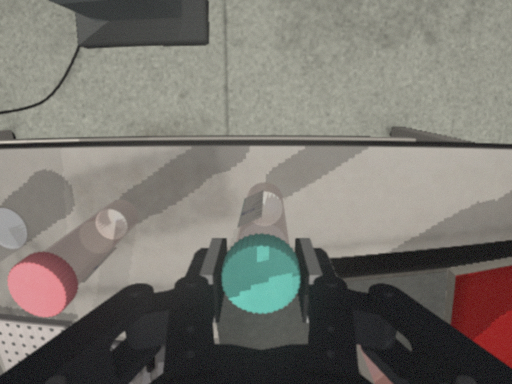

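The fingers stopped at 33 mm, which is the cap, so the pads hold it only by their upper edge. I'll set the tube down and grip the cap squarely, higher up.

Request:
{"method": "send_rows", "body": {"plan": [[3,0,0,0,0,0],[8,0,0,0,0,0],[13,0,0,0,0,0],[15.5,0,0,0,0,0],[15.8,0,0,0,0,0],[15.8,0,0,0,0,0],[15.8,0,0,0,0,0],[15.8,0,0,0,0,0],[15.8,0,0,0,0,0],[15.8,0,0,0,0,0]]}}

```text
clock: 5.3
tcp_pos: [0.391, 0.3219, 0.0602]
orientation: [0.707, -0.0, 0.707, 0.0]
wrist_force: [-0.7, -0.7, 4.7]
finger_gap: 0.0335
```

Request:
{"method": "send_rows", "body": {"plan": [[0,0,0,0,0,0],[0,0,0,0,0,0],[0,0,0,0,0,0],[0,0,0,0,0,0],[-5,0,0,0,0,0],[-12,0,0,0,0,0],[-19,0,0,0,0,0],[-24,0,0,0,0,0],[-25,0,0,0,0,0],[-25,0,0,0,0,0]], "claw": 50}}

```text
clock: 6.55
tcp_pos: [0.3908, 0.3219, 0.085]
orientation: [0.707, -0.0, 0.707, 0.0]
wrist_force: [0.5, -0.1, -0.1]
finger_gap: 0.0498
```

Request:
{"method": "send_rows", "body": {"plan": [[0,0,0,0,0,0],[0,0,0,0,0,0],[0,0,0,0,0,0],[0,0,0,0,0,0],[0,0,0,0,0,0],[0,0,0,0,0,0],[-1,0,0,0,0,0],[-5,0,0,0,0,0],[-12,0,0,0,0,0],[-20,0,0,0,0,0]], "claw": 28, "newtons": 30}}

```text
clock: 7.8
tcp_pos: [0.3906, 0.3217, 0.1053]
orientation: [0.707, -0.0, 0.707, 0.0]
wrist_force: [0.7, -0.2, -0.1]
finger_gap: 0.028
```

```bash
python3 - <<'E'
from mv import *
st()
for n in("scene","wrist"):
    c=cam(n); f=c["frame"] if n=="wrist" else cv2.resize(c["frame"][60:200,110:290],None,fx=4,fy=4,interpolation=cv2.INTER_CUBIC)
    cv2.imwrite(f"pics/{n}3.png",f)
print(go((.5251,-.0376,.19),85.8), go((.571,-.041,.19),85.8))
E
```

```text
t 7.8 tcp [0.3906 0.3217 0.1053] yaw 90.0 x [-0.001 -0.    -1.   ] F [ 0.7 -0.2 -0.1] gap 28.0 j [ 0.53  0.24 -0.31  1.03 -0.    0.53]
[-84.0, -359.9, 133.5, 4.2, 0.1, -0.1] [-83.9, -363.3, 179.4, 4.2, 0.1, -0.1]
```

View pics/scene3.png

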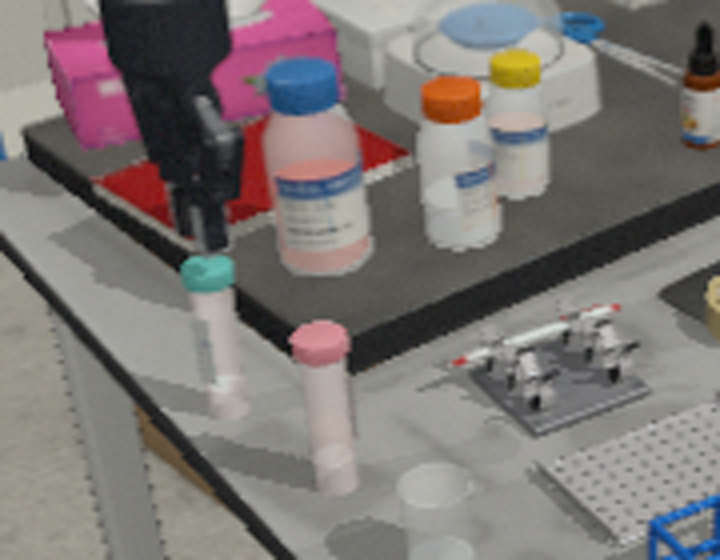

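View pics/wrist3.png

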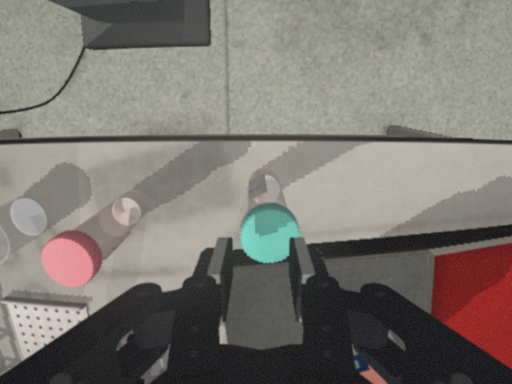

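```bash
python3 - <<'E'
from mv import *
w=cam("wrist"); t=cam("top"); s=cam("scene")
def blob(c,lo,hi,roi):
    m=cv2.inRange(cv2.cvtColor(c["frame"],cv2.COLOR_BGR2HSV),np.array(lo),np.array(hi)); z=np.zeros_like(m);x0,y0,x1,y1=roi;z[y0:y1,x0:x1]=m[y0:y1,x0:x1]
    k=max(cv2.findContours(z,cv2.RETR_EXTERNAL,cv2.CHAIN_APPROX_NONE)[0],key=cv2.contourArea); return k
for n,c,roi in(("w",w,(200,180,340,280)),("s",s,(140,110,190,150)),("t",t,(130,215,170,245))):
    k=blob(c,(75,60,60),(100,255,255),roi); e=cv2.fitEllipse(k); print(n,e[0],e[1],onz(c,[e[0]],.113 if n!="s" else .108).round(4))
# where do pad tips project
print("tcp in wrist px",proj(w,[get_state()["tcp_pos"]]),"tcp+19",proj(w,[get_state()["tcp_pos"]+[0,0,.0187]]), proj(w,[get_state()["tcp_pos"]+[0,.014,.0187],get_state()["tcp_pos"]+[0,-.014,.0187]]))
cv2.imwrite("pics/w4.png",cv2.resize(w["frame"][180:384,130:400],None,fx=2.9,fy=2.9,interpolation=cv2.INTER_CUBIC))
E
```

```text
w (261.9397277832031, 228.72215270996094) (58.906089782714844, 60.26765823364258) [[0.3867 0.3227 0.113 ]]
s (161.52272033691406, 128.3416290283203) (9.488626480102539, 13.958186149597168) [[0.3911 0.3245 0.108 ]]
t (150.38790893554688, 233.94639587402344) (4.329341411590576, 9.408761978149414) [[0.3777 0.3201 0.113 ]]
tcp in wrist px [[260.44177772 229.80899855]] tcp+19 [[260.49944329 243.96287311]] [[287.00043566 243.90371164]
 [233.9912958  243.95884653]]
```

View pics/w4.png

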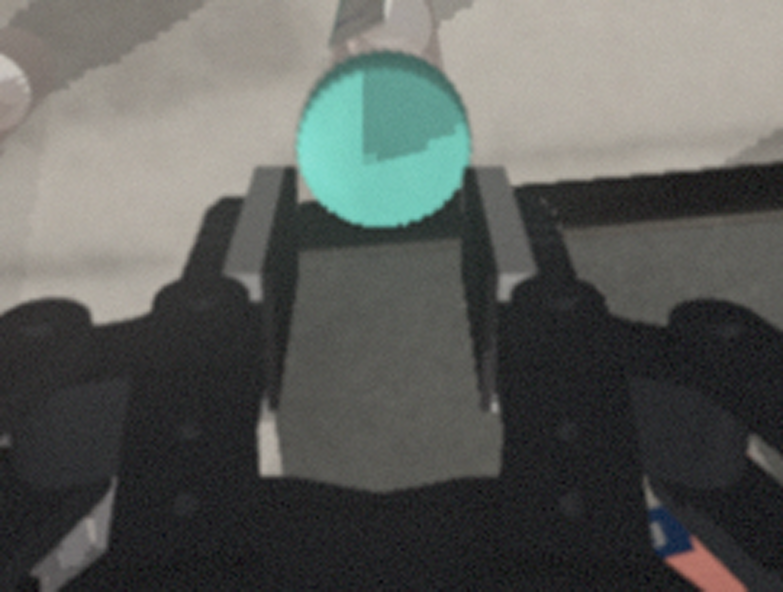

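The tube has not moved: its cap is still at (0.389, 0.323). The lift began before the slow fingers had closed. I'll repeat with a full call for closing.

Request:
{"method": "send_rows", "body": {"plan": [[-6,0,0,0,0,0],[-10,0,0,0,0,0],[-10,0,-1,0,0,0],[-10,0.5,-1,0,0,0],[-10,0.5,-1,0,0,0],[-10,0.5,-1,0,0,0],[-10,0.5,-1,0,0,0],[-10,0.5,-1,0,0,0],[-10,0.5,-1,0,0,0],[-10,0.5,-1,0,0,0]], "claw": 52}}

```text
clock: 9.3
tcp_pos: [0.3898, 0.3224, 0.115]
orientation: [0.707, -0.0, 0.707, 0.0]
wrist_force: [-0.4, -1.2, -0.2]
finger_gap: 0.0521
```

Request:
{"method": "send_rows", "body": {"plan": [[4,0,0,0,0,0],[12,0,0,0,0,0],[20,0,0,0,0,0],[26,0,0,0,0,0],[31,0,0,0,0,0],[32,0,0,0,0,0],[32,0,0,0,0,0],[32,0,0,0,0,0],[32,0,0,0,0,0],[32,0,0,0,0,0]]}}

```text
clock: 10.55
tcp_pos: [0.3899, 0.3225, 0.0832]
orientation: [0.707, -0.0, 0.707, 0.0]
wrist_force: [0.2, 0.2, -0.6]
finger_gap: 0.0517
```

Request:
{"method": "send_rows", "body": {"plan": [[0,0,0,0,0,0],[0,0,0,0,0,0],[0,0,0,0,0,0],[0,0,0,0,0,0],[0,0,0,0,0,0],[0,0,0,0,0,0],[0,0,0,0,0,0],[0,0,0,0,0,0],[0,0,0,0,0,0],[0,0,0,0,0,0]], "claw": 24, "newtons": 30}}

```text
clock: 11.8
tcp_pos: [0.3901, 0.3226, 0.0833]
orientation: [0.707, -0.0, 0.707, 0.0]
wrist_force: [0.1, 0.8, 6.0]
finger_gap: 0.0316
```

```bash
python3 - <<'E'
from mv import *
st(); w=cam("wrist"); cv2.imwrite("pics/w5.png",w["frame"]); st()
E
```

```text
t 11.8 tcp [0.3901 0.3226 0.0833] yaw 90.0 x [ 0.001  0.    -1.   ] F [0.1 0.8 6. ] gap 31.6 j [ 0.53  0.25 -0.34  0.97  0.    0.53]
t 11.85 tcp [0.3901 0.3225 0.0833] yaw 90.0 x [ 0.001  0.    -1.   ] F [0.3 0.1 5.8] gap 31.6 j [ 0.53  0.25 -0.34  0.97  0.    0.53]
```

View pics/w5.png

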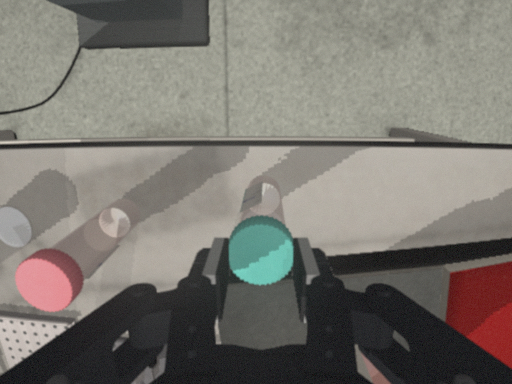

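Request:
{"method": "send_rows", "body": {"plan": [[0,0,0,0,0,0],[-2,0,0,0,0,0],[-8,0,0,0,0,0],[-18,0,0,0,0,0],[-32,0,0,0,0,0],[-48,0,0,0,0,0],[-64,0,0,0,0,0],[-78,0,0,0,0,0],[-86,0,0,0,0,0],[-90,0,0,0,0,0]], "newtons": 40}}

```text
clock: 13.1
tcp_pos: [0.39, 0.3225, 0.1736]
orientation: [0.707, -0.0, 0.707, 0.0]
wrist_force: [0.5, -0.3, -1.3]
finger_gap: 0.0309
```

```bash
python3 - <<'E'
from mv import *
st(); w=cam("wrist"); cv2.imwrite("pics/w6.png",w["frame"]); st()
s=cam("scene");cv2.imwrite("pics/s6.png",cv2.resize(s["frame"][0:200,80:290],None,fx=3,fy=3,interpolation=cv2.INTER_CUBIC))
print(go((.571,-.041,.18),85.8))
E
```

```text
t 13.1 tcp [0.39   0.3225 0.1736] yaw 90.0 x [ 0.001  0.    -1.   ] F [ 0.5 -0.3 -1.3] gap 30.9 j [ 0.53  0.19 -0.19  1.19  0.    0.53]
t 13.15 tcp [0.39   0.3225 0.1737] yaw 90.0 x [ 0.001  0.    -1.   ] F [0.1 0.4 0.2] gap 30.9 j [ 0.53  0.19 -0.19  1.19  0.    0.53]
[-6.8, -363.6, 180.9, 4.2, 0.0, -0.0]
```

View pics/w6.png

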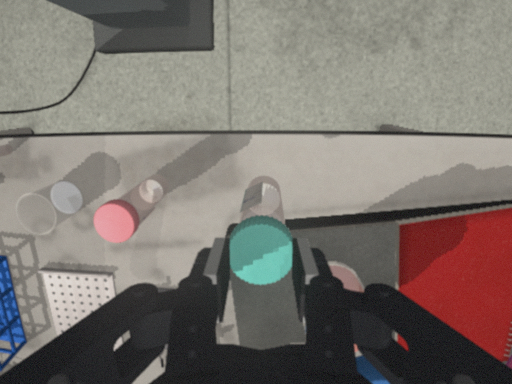

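View pics/s6.png

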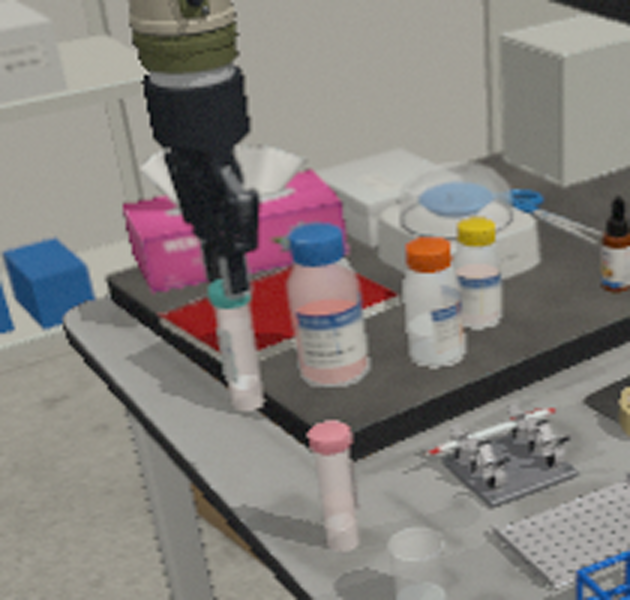

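Request:
{"method": "send_rows", "body": {"plan": [[-15,-8,4,0,0,0],[-30,-30,15,1,0,0],[-40,-68,34,2,0,0],[-40,-114,57,3,0,0],[-40,-162,81,4.2,0,0],[-40,-210,105,4.2,0,0],[-40,-258,129,4.2,0,0],[-40,-304,152,4.2,0,0],[-40,-340,170,4.2,0,0],[-40,-359,179,4.2,0,0]]}}

```text
clock: 14.45
tcp_pos: [0.5697, -0.0389, 0.2132]
orientation: [0.707, 0.026, 0.707, -0.027]
wrist_force: [-0.0, 0.3, 0.1]
finger_gap: 0.0309
```

```bash
python3 - <<'E'
from mv import *
import pickle
st(); w=cam("wrist");pickle.dump(w,open("w7.pkl","wb")); cv2.imwrite("pics/w7.png",cv2.resize(w["frame"],(800,600)))
print(go((.571,-.041,.16),85.8))
E
```

```text
t 14.45 tcp [ 0.5697 -0.0389  0.2132] yaw 85.7 x [-0. -0. -1.] F [-0.   0.3  0.1] gap 30.9 j [-0.21  0.3   0.05  1.32 -0.   -0.13]
[52.9, -0.6, 0.5, -0.1, 0.0, 0.1]
```

View pics/w7.png

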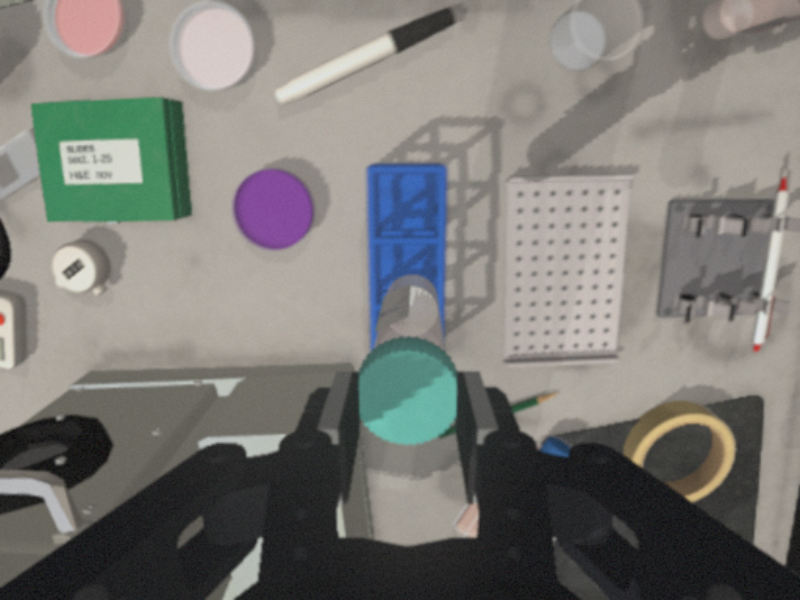

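```bash
python3 - <<'E'
from mv import *
import pickle
w=pickle.load(open("w7.pkl","rb")); f=w["frame"]
cv2.imwrite("pics/w7a.png",cv2.resize(f[90:240,215:320],None,fx=4,fy=4,interpolation=cv2.INTER_CUBIC))
cv2.imwrite("pics/w7b.png",cv2.resize(f[95:240,310:512],None,fx=3.9,fy=3.9,interpolation=cv2.INTER_CUBIC))
E
```

```text
(no output)
```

View pics/w7a.png

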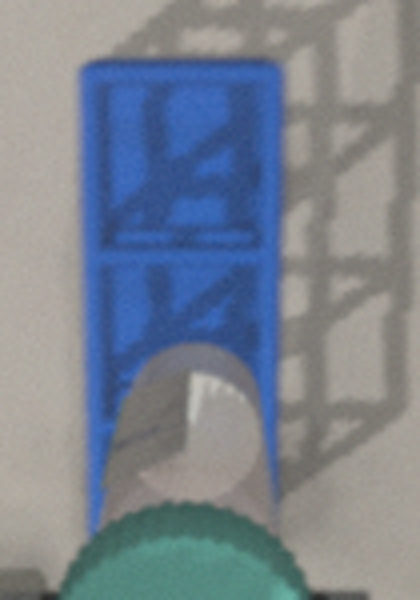

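View pics/w7b.png

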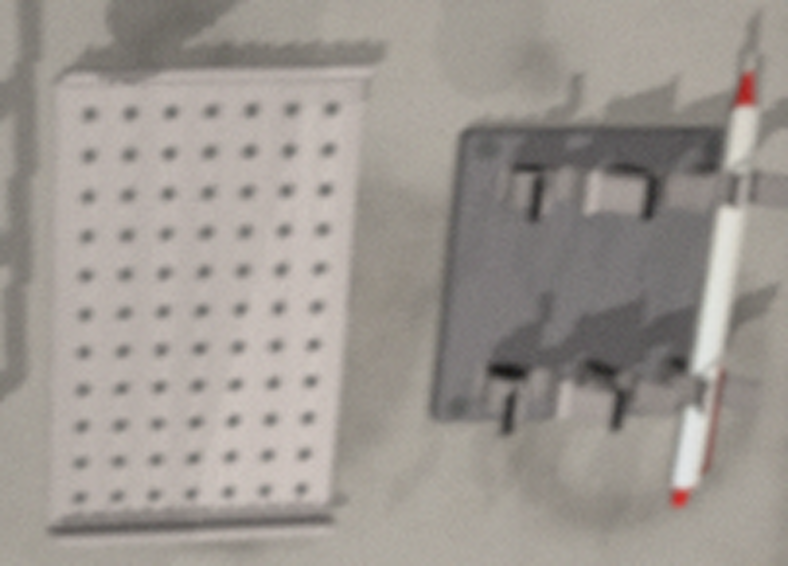

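```bash
python3 - <<'E'
from mv import *
import pickle
w=pickle.load(open("w7.pkl","rb"))
A=lambda L:[(215+x/4,90+y/4) for x,y in L]; B=lambda L:[(310+x/3.9,95+y/3.9) for x,y in L]
print("rack near corners outer",onz(w,A([(80,62),(285,62)]),.059).round(4)[:,:2].tolist())
print("near bar ctr ends/divider ctr ends",onz(w,A([(92,72),(272,72),(98,252),(268,255)]),.057).round(4)[:,:2].tolist())
print("tray corners",onz(w,B([(60,77),(375,70),(52,525),(335,518)]),.011).round(4)[:,:2].tolist())
print("tray floor corners",onz(w,B([(60,85),(365,82),(52,518),(330,510)]),.003).round(4)[:,:2].tolist())
print("clip strip",onz(w,B([(464,130),(433,415)]),.005).round(4)[:,:2].tolist(),"pen",onz(w,B([(740,185),(702,390)]),.04).round(4)[:,:2].tolist())
k=512/800
print("marker",onz(w,[(280*k,97*k),(460*k,14*k)],.008).round(4)[:,:2].tolist(),"pale",onz(w,[(214*k,45*k)],.015),"deep",onz(w,[(86*k,20*k)],.015))
E
```

```text
rack near corners outer [[0.5003, -0.0592], [0.5041, -0.0085]]
near bar ctr ends/divider ctr ends [[0.503, -0.0566], [0.5064, -0.0117], [0.5483, -0.0593], [0.5525, -0.0154]]
tray corners [[0.5189, 0.0397], [0.5226, 0.135], [0.6617, 0.0344], [0.6671, 0.1291]]
tray floor corners [[0.5217, 0.0412], [0.5266, 0.1356], [0.6627, 0.0359], [0.6677, 0.1307]]
clip strip [[0.5428, 0.1672], [0.6357, 0.1633]] pen [[0.5587, 0.2365], [0.6215, 0.2323]]
marker [[0.4483, -0.1211], [0.4034, 0.0104]] pale [[ 0.40982968 -0.16137763  0.015     ]] deep [[ 0.38035639 -0.25292816  0.015     ]]
```

```bash
python3 - <<'E'
from mv import *
import pickle
w=pickle.load(open("w7.pkl","rb")); st()
A=lambda L:[(215+x/4,90+y/4) for x,y in L]
print("foot front edge (x min)",onz(w,A([(185,343)]),.132).round(4), "expected px of foot center", (proj(w,[[.5697,-.0389,.130],[.5557,-.0389,.132]])-[215,90])*4)
print(go((.5725,-.040,.088),85.7))
E
```

```text
t 14.5 tcp [ 0.5705 -0.0403  0.2129] yaw 85.7 x [ 0.001 -0.001 -1.   ] F [ 1.2 -1.7 -1.1] gap 30.8 j [-0.21  0.3   0.05  1.32 -0.   -0.13]
foot front edge (x min) [[ 0.5561 -0.0375  0.132 ]] expected px of foot center [[183.21764746 404.74724143]
 [178.02390958 341.63628224]]
[124.9, 0.6, 1.9, -0.0, 0.0, 0.1]
```

Request:
{"method": "send_rows", "body": {"plan": [[3,0.5,2,0,0,0],[12,0.5,2,0,0,0],[24,0.5,2,0,0,0],[36,0.5,2,0,0,0],[48,0.5,2,0,0,0],[58,0.5,2,0,0,0],[68,0.5,2,0,0,0],[76,0.5,2,0,0,0],[82,0.5,2,0,0,0],[84,0.5,2,0,0,0]]}}

```text
clock: 15.75
tcp_pos: [0.571, -0.0361, 0.1286]
orientation: [0.706, 0.026, 0.707, -0.026]
wrist_force: [-0.9, 0.1, -0.5]
finger_gap: 0.0304
```

```bash
python3 - <<'E'
from mv import *
st()
s=cam("scene");cv2.imwrite("pics/s8.png",cv2.resize(s["frame"][80:240,220:380],None,fx=4,fy=4,interpolation=cv2.INTER_CUBIC))
E
```

```text
t 15.75 tcp [ 0.571  -0.0361  0.1286] yaw 85.8 x [-0.  0. -1.] F [-0.9  0.1 -0.5] gap 30.4 j [-0.2   0.34 -0.1   1.13  0.   -0.13]
```

View pics/s8.png

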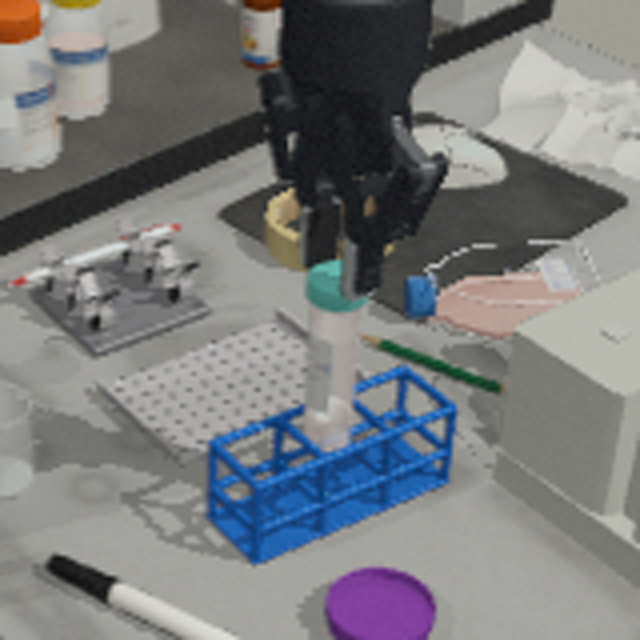

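```bash
python3 - <<'E'
from mv import *
for i in range(3): st(); cam("wrist")
print(go((.5725,-.040,.088),85.7))
E
```

```text
t 15.8 tcp [ 0.571  -0.0361  0.1286] yaw 85.8 x [-0.  0. -1.] F [ 0.6 -1.1 -1.1] gap 30.5 j [-0.2   0.34 -0.1   1.13  0.   -0.13]
t 15.85 tcp [ 0.5711 -0.0361  0.1289] yaw 85.8 x [ 0.  0. -1.] F [ 0.   0.4 -0.6] gap 30.6 j [-0.2   0.34 -0.1   1.13  0.   -0.13]
t 15.9 tcp [ 0.5713 -0.0361  0.1291] yaw 85.8 x [ 0.  0. -1.] F [ 0.   1.4 -0.7] gap 30.6 j [-0.2   0.34 -0.1   1.13  0.   -0.13]
[41.3, -3.7, 1.4, 0.1, 0.0, 0.0]
```

Request:
{"method": "send_rows", "body": {"plan": [[0,-2,1.2,0,0,0],[2,-3.3,1.3,0,0,0],[8,-3.3,1.3,0,0,0],[15,-3.3,1.3,0,0,0],[22,-3.3,1.3,0,0,0],[29,-3.3,1.3,0,0,0],[35,-3.3,1.3,0,0,0],[39,-3.3,1.3,0,0,0],[40.5,-3.3,1.3,0,0,0],[40.5,-3.3,1.3,0,0,0]]}}

```text
clock: 17.2
tcp_pos: [0.5722, -0.0395, 0.0885]
orientation: [0.707, 0.026, 0.707, -0.026]
wrist_force: [0.2, 0.6, -0.2]
finger_gap: 0.0307
```

```bash
python3 - <<'E'
from mv import *
st()
s=cam("scene");cv2.imwrite("pics/s9.png",cv2.resize(s["frame"][80:240,220:380],None,fx=4,fy=4,interpolation=cv2.INTER_CUBIC))
E
```

```text
t 17.2 tcp [ 0.5722 -0.0395  0.0885] yaw 85.8 x [ 0.  0. -1.] F [ 0.2  0.6 -0.2] gap 30.7 j [-0.21  0.37 -0.16  1.04  0.   -0.14]
```

View pics/s9.png

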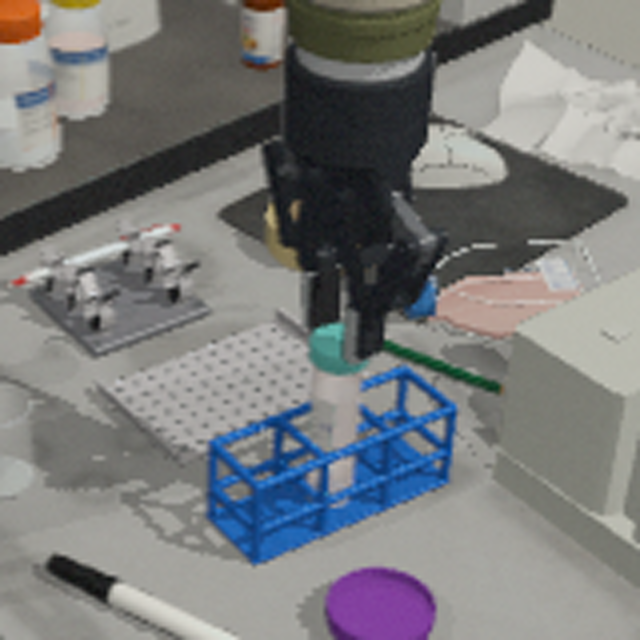

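Request:
{"method": "send_rows", "body": {"plan": [[1,0,0,0,0,0],[1,0,0,0,0,0],[1,0,0,0,0,0],[1,0,0,0,0,0],[1,0,0,0,0,0],[1,0,0,0,0,0],[1,0,0,0,0,0],[1,0,0,0,0,0],[1,0,0,0,0,0],[1,0,0,0,0,0]], "claw": 54}}

```text
clock: 18.5
tcp_pos: [0.5722, -0.0395, 0.0875]
orientation: [0.707, 0.026, 0.707, -0.026]
wrist_force: [-0.1, 0.8, -0.3]
finger_gap: 0.0538
```

Request:
{"method": "send_rows", "body": {"plan": [[-8,0,0,0,0,0],[-22,0,0,0,0,0],[-40,0,0,0,0,0],[-60,0,0,0,0,0],[-75,0,0,0,0,0],[-85,12,-6,0,0,0],[-85,40,-25,0,0,0],[-85,80,-50,0,0,0],[-85,120,-75,0,0,0],[-85,155,-98,-2,0,0]]}}

```text
clock: 19.75
tcp_pos: [0.4839, 0.1241, 0.1725]
orientation: [0.707, 0.013, 0.707, -0.013]
wrist_force: [-0.5, 0.4, 0.0]
finger_gap: 0.0543
```

```bash
python3 - <<'E'
from mv import *
st()
s=cam("scene");cv2.imwrite("pics/s10.png",cv2.resize(s["frame"][80:240,220:380],None,fx=4,fy=4,interpolation=cv2.INTER_CUBIC))
print(go((.4095,.203,.13),90), go((.4095,.203,.083),90))
E
```

```text
t 19.75 tcp [0.4839 0.1241 0.1725] yaw 87.9 x [-0.001  0.    -1.   ] F [-0.5  0.4  0. ] gap 54.3 j [ 0.09  0.18 -0.21  1.18  0.    0.13]
[43.0, 73.1, -73.7, -1.8, -0.2, -0.2] [90.0, 73.0, -73.5, -1.8, -0.2, -0.2]
```

View pics/s10.png

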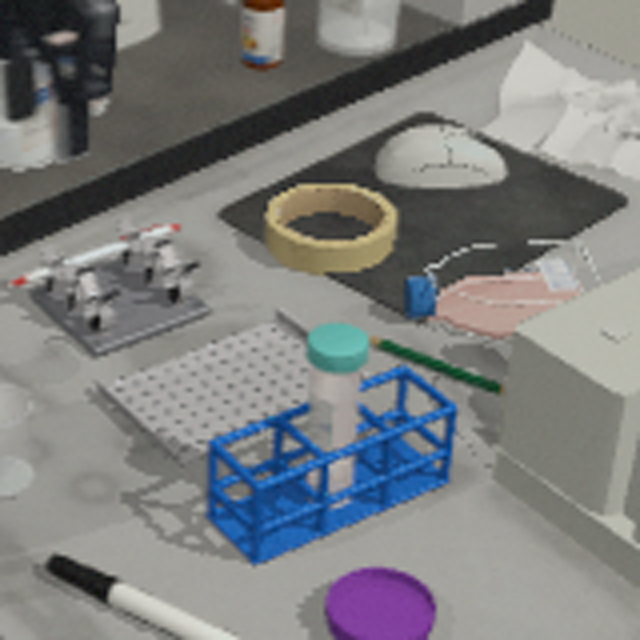

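Teal stands in the middle cell. Now the pink tube.

Request:
{"method": "send_rows", "body": {"plan": [[0,8,-8,0,0,0],[2,24,-24,-1,0,0],[8,42,-42,-1.8,0,0],[16,58,-58,-1.8,0,0],[26,68,-69,-1.8,0,0],[33,73,-73.5,-1.8,0,0],[33,73,-73.5,-1.8,0,0],[33,73,-73.5,-1.8,0,0],[33,73,-73.5,-1.8,0,0],[33,73,-73.5,-1.8,0,0]]}}

```text
clock: 21.05
tcp_pos: [0.4154, 0.1977, 0.1397]
orientation: [0.707, 0.002, 0.707, -0.002]
wrist_force: [-0.4, 0.0, 0.2]
finger_gap: 0.0542
```

```bash
cat > cap.py <<'E'
from mv import *
st(); w=cam("wrist"); cv2.imwrite("pics/w11.png",w["frame"])
m=cv2.inRange(cv2.cvtColor(w["frame"],cv2.COLOR_BGR2HSV),np.array((165,70,60)),np.array((179,255,255))); m[:, :150]=0
k=max(cv2.findContours(m,cv2.RETR_EXTERNAL,cv2.CHAIN_APPROX_NONE)[0],key=cv2.contourArea)
e=cv2.minEnclosingCircle(k); print(e,onz(w,[e[0]],.112).round(4))
E
python3 cap.py
```

```text
t 21.05 tcp [0.4154 0.1977 0.1397] yaw 89.6 x [ 0.001  0.    -1.   ] F [-0.4  0.   0.2] gap 54.2 j [ 0.27  0.12 -0.36  1.09  0.    0.28]
((271.0569763183594, 205.00633239746094), 25.653139114379883) [[0.4087 0.2044 0.112 ]]
```

View pics/w11.png

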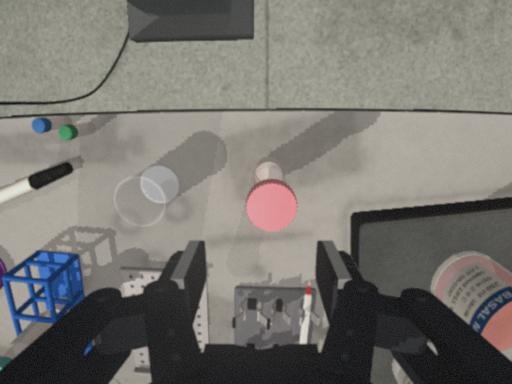

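```bash
python3 -c "
from mv import *
st();print(go((.4087,.204,.083),89.6))"
```

```text
t 21.1 tcp [0.4153 0.1977 0.1397] yaw 89.6 x [ 0.  0. -1.] F [ 0.1  1.2 -0.2] gap 53.7 j [ 0.27  0.12 -0.36  1.09  0.    0.28]
[56.7, 6.2, -6.7, 0.0, 0.0, -0.0]
```

Request:
{"method": "send_rows", "body": {"plan": [[0,4,-4,0,0,0],[3,6.2,-6.7,0,0,0],[12,6.2,-6.7,0,0,0],[24,6.2,-6.7,0,0,0],[36,6.2,-6.7,0,0,0],[46,6.2,-6.7,0,0,0],[53,6.2,-6.7,0,0,0],[56.7,6.2,-6.7,0,0,0],[56.7,6.2,-6.7,0,0,0],[56.7,6.2,-6.7,0,0,0]]}}

```text
clock: 22.35
tcp_pos: [0.4086, 0.2042, 0.0831]
orientation: [0.707, 0.002, 0.707, -0.002]
wrist_force: [0.5, 0.1, -0.2]
finger_gap: 0.0544
```

Request:
{"method": "send_rows", "body": {"plan": [[0,0,0,0,0,0],[0,0,0,0,0,0],[0,0,0,0,0,0],[0,0,0,0,0,0],[0,0,0,0,0,0],[0,0,0,0,0,0],[0,0,0,0,0,0],[0,0,0,0,0,0],[0,0,0,0,0,0],[0,0,0,0,0,0]], "claw": 24, "newtons": 40}}

```text
clock: 23.6
tcp_pos: [0.409, 0.2043, 0.0835]
orientation: [0.708, 0.002, 0.707, -0.002]
wrist_force: [0.1, -1.3, 5.4]
finger_gap: 0.0309
```

Request:
{"method": "send_rows", "body": {"plan": [[0,0,0,0,0,0],[-2,0,0,0,0,0],[-8,0,0,0,0,0],[-20,0,0,0,0,0],[-38,0,0,0,0,0],[-60,0,0,0,0,0],[-82,0,0,0,0,0],[-98,0,0,0,0,0],[-106,0,0,0,0,0],[-108,0,0,0,0,0]]}}

```text
clock: 24.85
tcp_pos: [0.4085, 0.2042, 0.1914]
orientation: [0.707, 0.002, 0.707, -0.002]
wrist_force: [-0.4, -1.0, -0.5]
finger_gap: 0.0304
```

```bash
python3 cap.py; python3 -c "
from mv import *
u=np.array([.9972,-.0750]);c=np.array([.5725,-.0395])-.046*u;print(c,go((c[0],c[1],.19),85.8))"
```

```text
t 24.85 tcp [0.4085 0.2042 0.1914] yaw 89.6 x [ 0.001  0.    -1.   ] F [-0.4 -1.  -0.5] gap 30.4 j [ 0.29  0.09 -0.27  1.21  0.    0.29]
((261.2400817871094, 253.3695068359375), 35.11061096191406) [[0.4642 0.2042 0.112 ]]
[ 0.5266288 -0.03605  ] [1.1, -239.5, 119.8, 3.8, 0.0, -0.0]
```

View pics/w11.png

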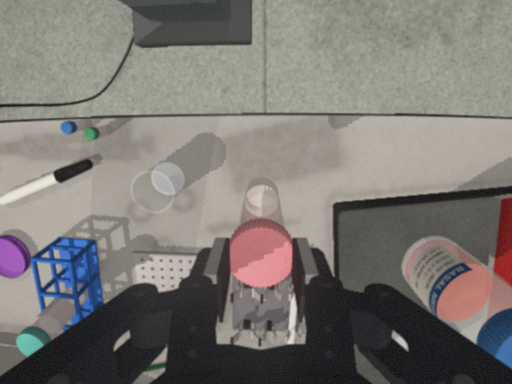

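Request:
{"method": "send_rows", "body": {"plan": [[-3,-10,5,0,0,0],[-8,-38,19,1,0,0],[-10,-78,39,2,0,0],[-10,-120,60,3,0,0],[-10,-162,81,3.8,0,0],[-10,-202,101,3.8,0,0],[-10,-230,115,3.8,0,0],[-8,-239.5,119.8,3.8,0,0],[-4,-239.5,119.8,3.8,0,0],[0,-239.5,119.8,3.8,0,0]]}}

```text
clock: 26.15
tcp_pos: [0.5258, -0.0352, 0.1903]
orientation: [0.706, 0.026, 0.707, -0.025]
wrist_force: [-0.3, 0.2, -0.7]
finger_gap: 0.0305
```

```bash
python3 -c "
from mv import *
cam('wrist');st();print(go((.5266,-.0361,.0885),85.8));
w=cam('wrist');cv2.imwrite('pics/w12.png',cv2.resize(w['frame'],(800,600)))"
```

```text
t 26.2 tcp [ 0.5256 -0.035   0.1898] yaw 85.9 x [-0.002  0.001 -1.   ] F [-0.   0.2 -0.6] gap 30.6 j [-0.22  0.23 -0.11  1.24  0.   -0.15]
[101.3, -1.1, 1.2, 0.1, -0.1, -0.0]
```

View pics/w12.png

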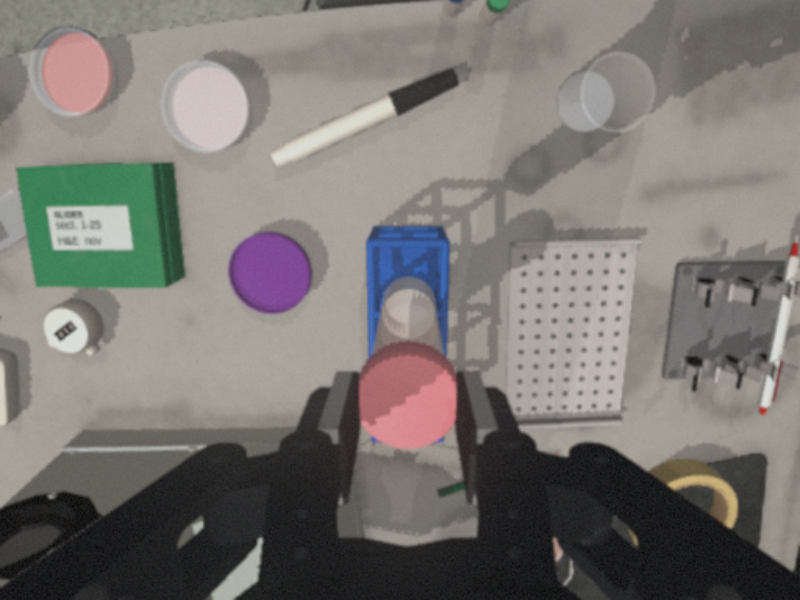

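Request:
{"method": "send_rows", "body": {"plan": [[2,-0.8,0.6,0,0,0],[8,-0.8,0.6,0,0,0],[16,-0.8,0.6,0,0,0],[24,-0.8,0.6,0,0,0],[32,-0.8,0.6,0,0,0],[40,-0.8,0.6,0,0,0],[48,-0.8,0.6,0,0,0],[54,-0.8,0.6,0,0,0],[58,-0.8,0.6,0,0,0],[60,-0.8,0.6,0,0,0]]}}

```text
clock: 27.5
tcp_pos: [0.5271, -0.0369, 0.1306]
orientation: [0.707, 0.026, 0.707, -0.026]
wrist_force: [-0.7, -0.1, 0.5]
finger_gap: 0.0305
```

```bash
python3 - <<'E'
from mv import *
st()
s=cam("scene");cv2.imwrite("pics/s13.png",cv2.resize(s["frame"][80:240,220:380],None,fx=4,fy=4,interpolation=cv2.INTER_CUBIC))
print(go((.5266,-.0361,.088),85.8))
E
```

```text
t 27.5 tcp [ 0.5271 -0.0369  0.1306] yaw 85.8 x [-0.  0. -1.] F [-0.7 -0.1  0.5] gap 30.5 j [-0.22  0.26 -0.21  1.1   0.   -0.15]
[42.5, 0.8, -0.6, 0.0, -0.0, -0.0]
```

View pics/s13.png

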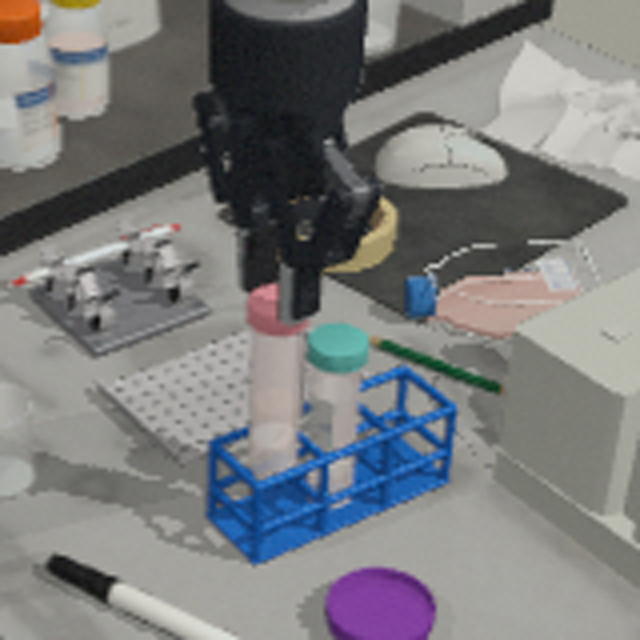

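Request:
{"method": "send_rows", "body": {"plan": [[2,0.8,-0.6,0,0,0],[8,0.8,-0.6,0,0,0],[15,0.8,-0.6,0,0,0],[22,0.8,-0.6,0,0,0],[29,0.8,-0.6,0,0,0],[35,0.8,-0.6,0,0,0],[39,0.8,-0.6,0,0,0],[42,0.8,-0.6,0,0,0],[42.8,0.8,-0.6,0,0,0],[42.8,0.8,-0.6,0,0,0]]}}

```text
clock: 28.8
tcp_pos: [0.5267, -0.0361, 0.0881]
orientation: [0.707, 0.026, 0.707, -0.026]
wrist_force: [0.3, -0.4, -1.8]
finger_gap: 0.0304
```

Request:
{"method": "send_rows", "body": {"plan": [[0.3,0,0,0,0,0],[0.3,0,0,0,0,0],[0.3,0,0,0,0,0],[0.3,0,0,0,0,0],[0.3,0,0,0,0,0],[0.3,0,0,0,0,0],[0.3,0,0,0,0,0],[0.3,0,0,0,0,0],[0.3,0,0,0,0,0],[0.3,0,0,0,0,0]], "claw": 54}}

```text
clock: 30.05
tcp_pos: [0.5266, -0.0361, 0.0877]
orientation: [0.707, 0.026, 0.707, -0.026]
wrist_force: [0.7, 0.1, -0.6]
finger_gap: 0.0541
```

Request:
{"method": "send_rows", "body": {"plan": [[-8,0,0,0,0,0],[-22,0,0,0,0,0],[-40,0,0,0,0,0],[-60,0,0,0,0,0],[-75,0,0,0,0,0],[-85,-10,-10,0,0,0],[-85,-35,-35,0,0,0],[-85,-65,-65,0,0,0],[-85,-85,-85,0,0,0],[-85,-85,-85,0,0,0]], "claw": 80}}

```text
clock: 31.3
tcp_pos: [0.4338, -0.1157, 0.1728]
orientation: [0.706, 0.027, 0.707, -0.027]
wrist_force: [0.5, 0.3, 0.0]
finger_gap: 0.0801
```

```bash
python3 - <<'E'
from mv import *
import pickle
st()
s=cam("scene");cv2.imwrite("pics/s14.png",cv2.resize(s["frame"][80:300,200:400],None,fx=2.7,fy=2.7,interpolation=cv2.INTER_CUBIC))
w=cam("wrist");pickle.dump(w,open("w14.pkl","wb"));cv2.imwrite('pics/w14.png',cv2.resize(w['frame'],(800,600)))
E
```

```text
t 31.3 tcp [ 0.4338 -0.1157  0.1728] yaw 85.7 x [-0.001  0.    -1.   ] F [0.5 0.3 0. ] gap 80.1 j [-0.44  0.08 -0.32  1.17 -0.   -0.36]
```

View pics/s14.png

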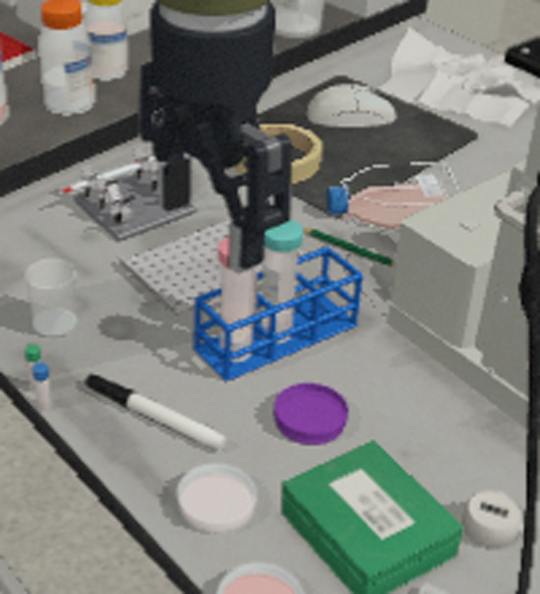

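View pics/w14.png

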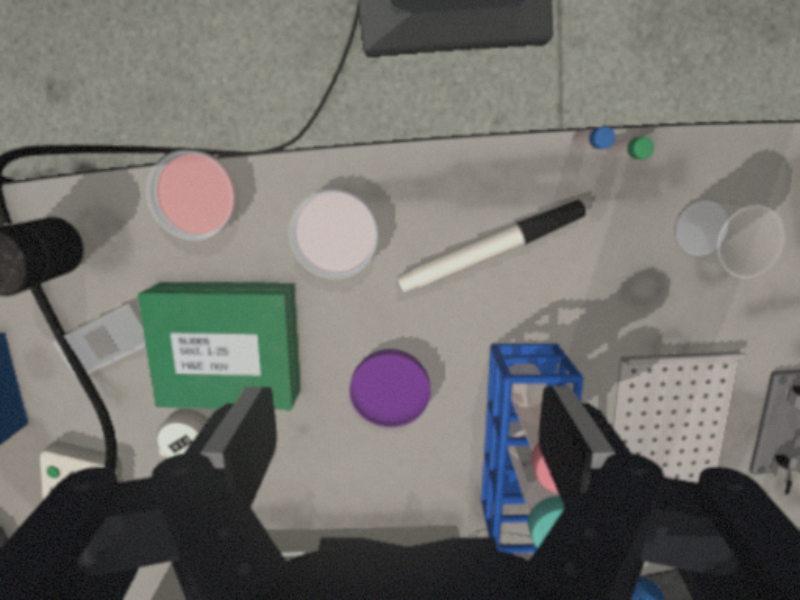

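Both tubes stand in the rack, and the wrist view shows the dishes: pale at (335,235), deep at (192,195). Measuring those next.

```bash
python3 - <<'E'
from mv import *
import pickle
st()
w=pickle.load(open("w14.pkl","rb"));k=512/800
f=cv2.cvtColor(w["frame"],cv2.COLOR_BGR2HSV)
for n,(u,v) in (("pale",(334.5,235)),("deep",(192,195.5))):
    print(n,onz(w,[(u*k,v*k)],.013).round(4), "edges",onz(w,[((u-44.5)*k,v*k),((u+44.5)*k,v*k),(u*k,(v-45)*k),(u*k,(v+45)*k)],.013).round(3)[:,:2].tolist())
print("box near edge",onz(w,[(150*k,290*k),(298*k,288*k)],.0).round(3).tolist(), onz(w,[(298*k,408*k)],.03))
print("marker",onz(w,[(403*k,285*k),(590*k,203*k)],.008).round(4).tolist())
print(go((.4085,-.1635,.06),90))
E
```

```text
t 31.4 tcp [ 0.4355 -0.115   0.1729] yaw 85.8 x [ 0.001  0.    -1.   ] F [ 0.6  0.6 -0.7] gap 80.0 j [-0.44  0.09 -0.32  1.17  0.   -0.36]
pale [[ 0.4094 -0.1622  0.013 ]] edges [[0.407, -0.192], [0.412, -0.132], [0.38, -0.159], [0.44, -0.166]]
deep [[ 0.375  -0.2545  0.013 ]] edges [[0.372, -0.285], [0.378, -0.224], [0.346, -0.249], [0.405, -0.26]]
box near edge [[0.44, -0.305, 0.0], [0.447, -0.195, 0.0]] [[ 0.52740867 -0.20029453  0.03      ]]
marker [[0.4487, -0.1193, 0.008], [0.401, 0.0113, 0.008]]
[112.9, -50.4, -23.5, -4.2, 0.0, -0.0]
```

Request:
{"method": "send_rows", "body": {"plan": [[4,-6,-4,-1,0,0],[20,-20,-10,-2,0,0],[42,-36,-17,-4.2,0,0],[66,-46,-21,-4.2,0,0],[88,-50,-23,-4.2,0,0],[105,-50,-23,-4.2,0,0],[113,-50,-23,-4.2,0,0],[113,-50,-23,-4.2,0,0],[113,-50,-23,-4.2,0,0],[113,-50,-23,-4.2,0,0]], "claw": 84}}

```text
clock: 32.65
tcp_pos: [0.4097, -0.1631, 0.0603]
orientation: [0.708, -0.001, 0.707, 0.0]
wrist_force: [0.5, 0.4, 0.0]
finger_gap: 0.0838
```

```bash
python3 - <<'E'
from mv import *
import pickle
st()
w=cam("wrist");pickle.dump(w,open("w15.pkl","wb"));cv2.imwrite('pics/w15.png',cv2.resize(w['frame'],(800,600)))
print(go((.409,-.163,.0),90))
p=get_state()["tcp_pos"]; k=800/512
print(proj(w,[[.409,-.163,.013],[.409,-.133,.013],[.409,-.193,.013]])*k)
E
```

```text
t 32.65 tcp [ 0.4097 -0.1631  0.0603] yaw 90.1 x [ 0.001 -0.001 -1.   ] F [0.5 0.4 0. ] gap 83.8 j [-0.56  0.16 -0.53  0.88  0.   -0.56]
[60.3, 0.2, -0.7, 0.1, 0.1, 0.0]
[[408.04239221 318.92220077]
 [472.78421849 318.89904639]
 [343.2865647  318.89878388]]
```

View pics/w15.png

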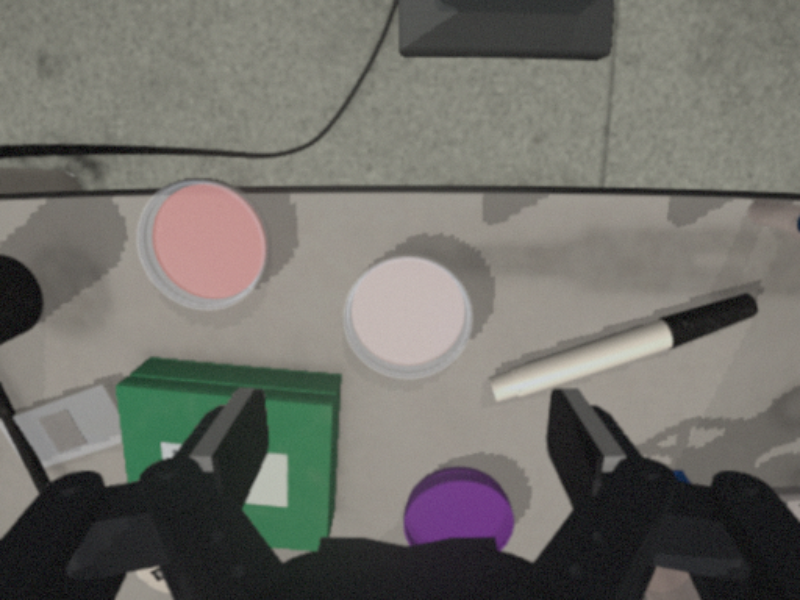

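Dish is centred at (408,317), matching the projected target. Descending.

Request:
{"method": "send_rows", "body": {"plan": [[4,0,-0.5,0,0,0],[14,0,-0.5,0,0,0],[26,0,-0.5,0,0,0],[38,0,-0.5,0,0,0],[48,0,-0.5,0,0,0],[55,0,-0.5,0,0,0],[58,0,-0.5,0,0,0],[59,0,-0.5,0,0,0],[59,0,-0.5,0,0,0],[59,0,-0.5,0,0,0]]}}

```text
clock: 33.95
tcp_pos: [0.4089, -0.1631, 0.001]
orientation: [0.707, -0.0, 0.707, 0.0]
wrist_force: [-0.4, 0.3, -0.2]
finger_gap: 0.0838
```

Request:
{"method": "send_rows", "body": {"plan": [[0,0,0,0,0,0],[0,0,0,0,0,0],[0,0,0,0,0,0],[0,0,0,0,0,0],[0,0,0,0,0,0],[0,0,0,0,0,0],[0,0,0,0,0,0],[0,0,0,0,0,0],[0,0,0,0,0,0],[0,0,0,0,0,0]], "claw": 52, "newtons": 30}}

```text
clock: 35.2
tcp_pos: [0.4086, -0.1629, 0.0007]
orientation: [0.707, -0.0, 0.707, 0.0]
wrist_force: [-0.2, 0.1, 0.3]
finger_gap: 0.052
```

```bash
python3 - <<'E'
from mv import *
st()
w=cam("wrist");cv2.imwrite('pics/w16.png',cv2.resize(w['frame'],(800,600)))
s=cam("scene");cv2.imwrite("pics/s16.png",cv2.resize(s["frame"][180:340,200:380],None,fx=4,fy=4,interpolation=cv2.INTER_CUBIC))
st()
E
```

```text
t 35.2 tcp [ 0.4086 -0.1629  0.0007] yaw 90.0 x [ 0.  0. -1.] F [-0.2  0.1  0.3] gap 52.0 j [-0.56  0.23 -0.61  0.73  0.   -0.56]
t 35.3 tcp [ 0.4086 -0.1629  0.0007] yaw 90.0 x [-0.  0. -1.] F [-0.2  0.5 -1.2] gap 51.8 j [-0.56  0.23 -0.61  0.73  0.   -0.56]
```

View pics/w16.png

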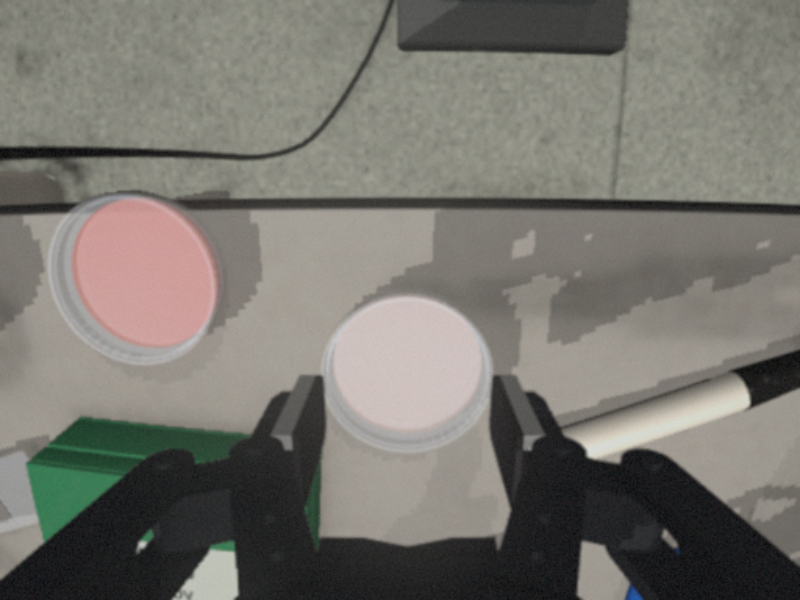

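View pics/s16.png

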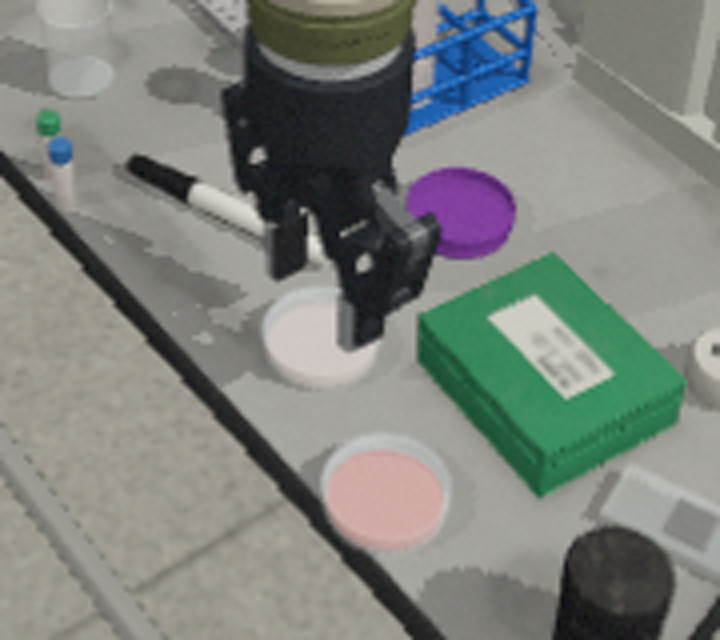

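```bash
python3 - <<'E'
from mv import *
w=cam("wrist");R,_=cv2.Rodrigues(np.array(w["rvec"]));t=np.array(w["tvec"]).reshape(3)
p=get_state()["tcp_pos"]; print("tcp depth",(R@p+t), "axis",R[2])
cv2.imwrite("pics/w17.png",cv2.resize(w["frame"][220:320,190:330],None,fx=5.5,fy=5.5,interpolation=cv2.INTER_CUBIC))
for z in (0.003,.01,.015,.02): print(z,(proj(w,[p*[1,1,0]+[0,.03,z],p*[1,1,0]+[0,-.03,z],p*[1,1,0]+[-.011,.026,z],p*[1,1,0]+[-.011,-.026,z]])*800/512).round(0).tolist())
E
```

```text
tcp depth [0.00032018 0.02155019 0.18380303] axis [ 2.92595494e-01  8.70321619e-04 -9.56235912e-01]
0.003 [[489.0, 364.0], [326.0, 364.0], [480.0, 336.0], [336.0, 336.0]]
0.01 [[492.0, 372.0], [323.0, 372.0], [483.0, 343.0], [333.0, 344.0]]
0.015 [[495.0, 378.0], [321.0, 378.0], [485.0, 349.0], [331.0, 349.0]]
0.02 [[497.0, 385.0], [319.0, 385.0], [487.0, 355.0], [329.0, 355.0]]
```

View pics/w17.png

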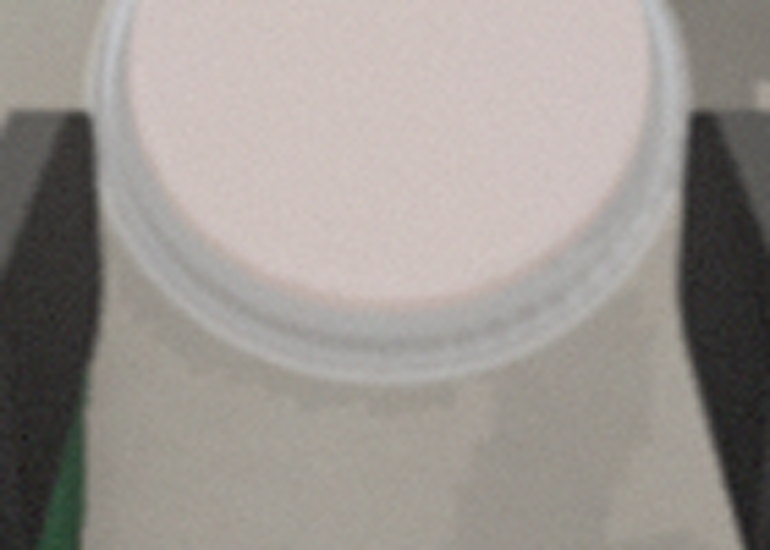

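```bash
python3 - <<'E'
from mv import *
import pickle
from scipy.optimize import fsolve
w=cam("wrist");R,_=cv2.Rodrigues(np.array(w["rvec"]));t=np.array(w["tvec"]).reshape(3)
p=get_state()["tcp_pos"]
def sol(w,p,gap,half,v):
    f=lambda a:[ (lambda q:(q[0,0]-q[1,0])/2-half)(proj(w,[p+[a[0],gap/2,a[1]],p+[a[0],-gap/2,a[1]]])), proj(w,[p+[a[0],gap/2,a[1]]])[0,1]-v]
    return fsolve(f,[-.01,.01]).round(4)
# crop w17 : left inner tip (92,112), right (690,112)
print(sol(w,p,.052,(690-92)/5.5/2,220+112/5.5), sol(w,p,.060,(690-92)/5.5/2,220+112/5.5))
w=pickle.load(open("w15.pkl","rb")); p=np.array([.4097,-.1631,.0603])
print(sol(w,p,.084,(548-267)/2*.64,390*.64))
w=pickle.load(open("w14.pkl","rb")); print(w["tvec"])
E
```

```text
[-0.0093  0.0318] [0.0007 0.0106]
[-0.0069  0.0371]
[ 0.08213953 -0.45210661  0.21973639]
```

```bash
python3 - <<'E'
from mv import *
s=cam("scene"); p=get_state()["tcp_pos"]
for z in (0,.01,.02,.03,.04): print(z,((proj(s,[p+[-.011,-.026,z],p+[.011,-.026,z],p+[-.011,-.038,z],p+[.011,-.038,z]])-[200,180])*4).round(0).tolist())
cv2.imwrite("pics/s17.png",cv2.resize(s["frame"][220:290,250:330],None,fx=9,fy=9,interpolation=cv2.INTER_CUBIC))
E
```

```text
0 [[332.0, 389.0], [367.0, 369.0], [347.0, 404.0], [382.0, 384.0]]
0.01 [[333.0, 375.0], [368.0, 355.0], [348.0, 391.0], [383.0, 370.0]]
0.02 [[333.0, 362.0], [368.0, 342.0], [349.0, 377.0], [384.0, 357.0]]
0.03 [[334.0, 348.0], [369.0, 328.0], [349.0, 363.0], [385.0, 343.0]]
0.04 [[334.0, 334.0], [370.0, 314.0], [350.0, 349.0], [386.0, 329.0]]
```

View pics/s17.png

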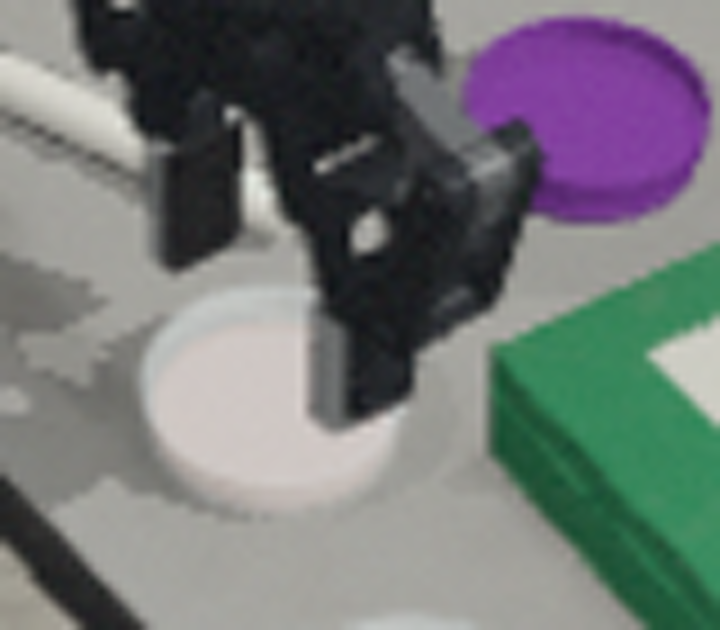

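The scene and wrist views agree that the real fingertips end about 32–37 mm above the reported TCP, depending on opening. That also explains the earlier grip that slipped. The fingers closed above the dish and did not touch it. I'll open and go lower, to TCP z ≈ -0.030.

Request:
{"method": "send_rows", "body": {"plan": [[0,0,0,0,0,0],[0,0,0,0,0,0],[0,0,0,0,0,0],[0,0,0,0,0,0],[0,0,0,0,0,0],[0,0,0,0,0,0],[0,0,0,0,0,0],[0,0,0,0,0,0],[4,0,0,0,0,0],[10,0,0,0,0,0]], "claw": 84}}

```text
clock: 36.7
tcp_pos: [0.4087, -0.163, -0.0096]
orientation: [0.707, -0.0, 0.707, 0.0]
wrist_force: [0.5, -0.3, 0.9]
finger_gap: 0.0838
```

Request:
{"method": "send_rows", "body": {"plan": [[3,0,0,0,0,0],[7,0,0,0,0,0],[10,0,0,0,0,0],[13,0,0,0,0,0],[15,0,0,0,0,0],[17,0,0,0,0,0],[18,0,0,0,0,0],[18,0,0,0,0,0],[18,0,0,0,0,0],[18,0,0,0,0,0]]}}

```text
clock: 37.95
tcp_pos: [0.4087, -0.1629, -0.0272]
orientation: [0.707, -0.0, 0.707, 0.0]
wrist_force: [-0.0, 0.6, 0.6]
finger_gap: 0.084
```

```bash
python3 - <<'E'
from mv import *
st()
w=cam("wrist");cv2.imwrite('pics/w18.png',w['frame'])
s=cam("scene");cv2.imwrite("pics/s18.png",cv2.resize(s["frame"][220:290,250:330],None,fx=9,fy=9,interpolation=cv2.INTER_CUBIC))
E
```

```text
t 37.95 tcp [ 0.4087 -0.1629 -0.0272] yaw 90.0 x [ 0.  0. -1.] F [-0.   0.6  0.6] gap 84.0 j [-0.56  0.27 -0.65  0.65  0.   -0.56]
```

View pics/w18.png

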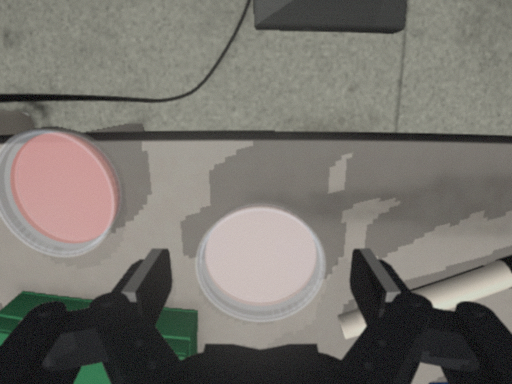

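View pics/s18.png

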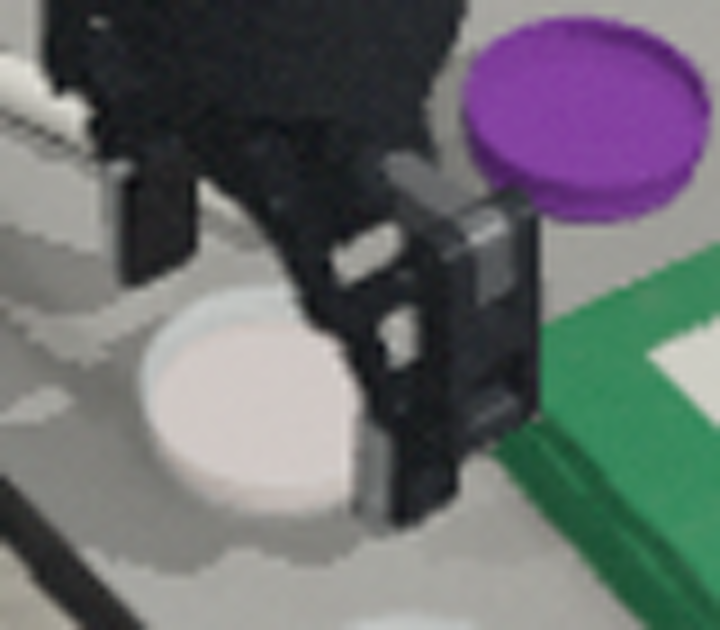

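Request:
{"method": "send_rows", "body": {"plan": [[1,0,0,0,0,0],[3,0,0,0,0,0],[3,0,0,0,0,0],[3,0,0,0,0,0],[3,0,0,0,0,0],[3,0,0,0,0,0],[3,0,0,0,0,0],[3,0,0,0,0,0],[3,0,0,0,0,0],[3,0,0,0,0,0]], "claw": 52, "newtons": 30}}

```text
clock: 39.3
tcp_pos: [0.4088, -0.163, -0.0291]
orientation: [0.707, -0.0, 0.707, 0.0]
wrist_force: [-4.1, 2.6, 14.8]
finger_gap: 0.0591
```

```bash
python3 - <<'E'
from mv import *
st()
w=cam("wrist");cv2.imwrite('pics/w19.png',w['frame'])
s=cam("scene");cv2.imwrite("pics/s19.png",cv2.resize(s["frame"][220:290,250:330],None,fx=9,fy=9,interpolation=cv2.INTER_CUBIC))
st()
E
```

```text
t 39.3 tcp [ 0.4088 -0.163  -0.0291] yaw 90.1 x [ 0.001 -0.    -1.   ] F [-4.1  2.6 14.8] gap 59.1 j [-0.56  0.28 -0.65  0.65 -0.   -0.56]
t 39.4 tcp [ 0.4088 -0.163  -0.0291] yaw 90.0 x [ 0.001 -0.    -1.   ] F [-3.4  2.1 15.3] gap 58.9 j [-0.56  0.28 -0.65  0.65 -0.   -0.56]
```

View pics/s19.png

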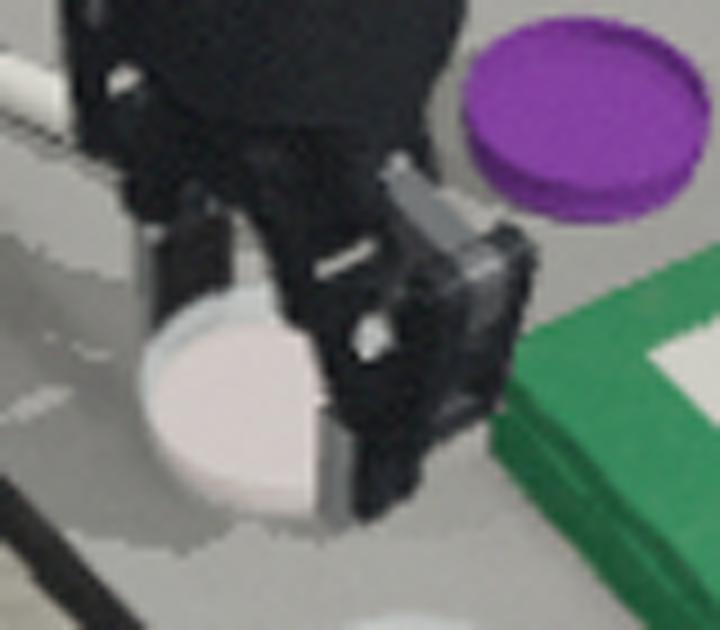

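Request:
{"method": "send_rows", "body": {"plan": [[-1,0,0,0,0,0],[-4,0,0,0,0,0],[-12,0,0,0,0,0],[-26,0,0,0,0,0],[-46,0,0,0,0,0],[-70,0,0,0,0,0],[-96,0,0,0,0,0],[-122,0,0,0,0,0],[-142,0,0,0,0,0],[-150,0,0,0,0,0]]}}

```text
clock: 40.65
tcp_pos: [0.4095, -0.1634, 0.1216]
orientation: [0.708, -0.001, 0.706, -0.0]
wrist_force: [-0.2, -0.5, -0.5]
finger_gap: 0.0588
```

```bash
python3 - <<'E'
from mv import *
st()
w=cam("wrist");cv2.imwrite('pics/w20.png',w['frame'])
print(go((.626,.0817,.121),87.8))
E
```

```text
t 40.65 tcp [ 0.4095 -0.1634  0.1216] yaw 90.0 x [ 0.003 -0.001 -1.   ] F [-0.2 -0.5 -0.5] gap 58.8 j [-0.56  0.1  -0.43  1.04  0.   -0.56]
[1.0, 245.0, 216.6, 2.2, 0.2, 0.1]
```

View pics/w20.png

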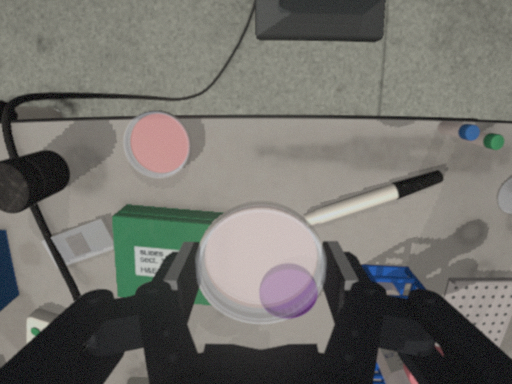

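Request:
{"method": "send_rows", "body": {"plan": [[-2,12,10,0,0,0],[-6,38,33,1,0,0],[-8,72,63,2.2,0,0],[-8,106,93,2.2,0,0],[-8,140,123,2.2,0,0],[-8,174,153,2.2,0,0],[-8,206,182,2.2,0,0],[-8,232,205,2.2,0,0],[-8,245,216.5,2.2,0,0],[-8,245,216.5,2.2,0,0]]}}

```text
clock: 41.95
tcp_pos: [0.6248, 0.0843, 0.126]
orientation: [0.706, 0.012, 0.708, -0.012]
wrist_force: [0.1, 0.5, -0.8]
finger_gap: 0.0585
```

```bash
python3 - <<'E'
from mv import *
import pickle
cam("top");st()
w=cam("wrist");pickle.dump(w,open("w21.pkl","wb"));cv2.imwrite('pics/w21.png',cv2.resize(w['frame'],(800,600)))
print(go((.626,.0817,-.025),87.8))
print(proj(w,[[.556,.083,.003],[.5165,.0855-.048,.012],[.5195,.1335,.012]])*800/512)
E
```

```text
t 42.0 tcp [0.6242 0.0834 0.1262] yaw 87.9 x [-0.002 -0.    -1.   ] F [-0.2  0.  -0.6] gap 58.5 j [ 0.01  0.45  0.06  1.18 -0.    0.04]
[151.6, -0.9, 2.4, 0.1, -0.1, 0.0]
[[402.37678285 165.60747184]
 [315.3698502   95.21258096]
 [492.90975748  94.04847418]]
```

View pics/w21.png

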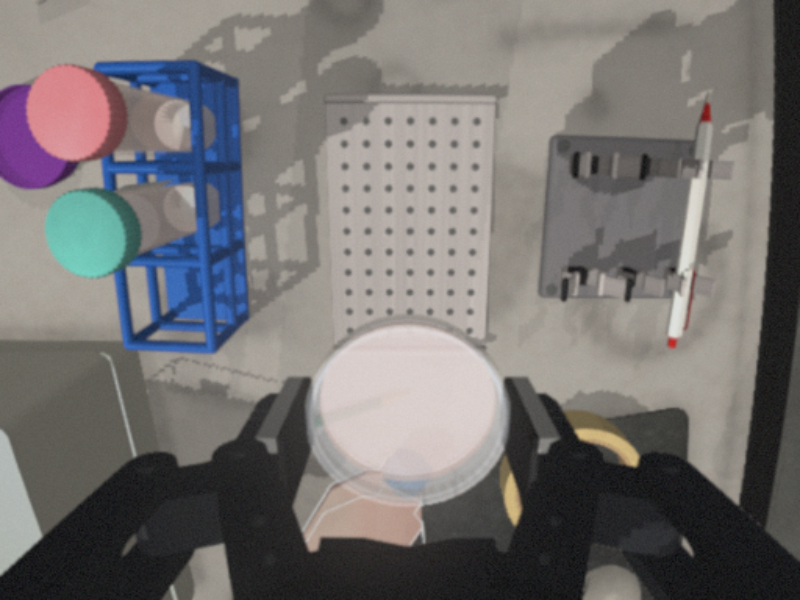

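```bash
python3 -c "
from mv import *
st();print(go((.627,.083,-.025),87.6))"
```

```text
t 42.05 tcp [0.624  0.0827 0.1266] yaw 87.9 x [-0.002 -0.    -1.   ] F [ 0.3 -0.4  0.3] gap 59.1 j [ 0.    0.45  0.06  1.18 -0.    0.04]
[151.6, 0.5, 3.4, 0.3, -0.1, 0.0]
```

Request:
{"method": "send_rows", "body": {"plan": [[4,1.3,1,0,0,0],[16,1.3,1,0,0,0],[32,1.3,1,0,0,0],[50,1.3,1,0,0,0],[68,1.3,1,0,0,0],[86,1.3,1,0,0,0],[102,1.3,1,0,0,0],[114,1.3,1,0,0,0],[120,1.3,1,0,0,0],[120,1.3,1,0,0,0]]}}

```text
clock: 43.3
tcp_pos: [0.6258, 0.0835, 0.0074]
orientation: [0.707, 0.013, 0.707, -0.013]
wrist_force: [-0.5, 0.2, 0.7]
finger_gap: 0.0588
```

```bash
python3 -c "
from mv import *
cam('top');st();print(go((.627,.083,-.0255),87.6))
s=cam('scene');cv2.imwrite('pics/s22.png',cv2.resize(s['frame'][100:220,200:360],None,fx=5,fy=5,interpolation=cv2.INTER_CUBIC))"
```

```text
t 43.35 tcp [0.6262 0.0835 0.0079] yaw 87.8 x [ 0.  0. -1.] F [ 0.   0.1 -0.5] gap 58.5 j [ 0.01  0.54 -0.11  0.92  0.    0.04]
[33.4, -0.5, 0.8, 0.2, 0.0, -0.0]
```

View pics/s22.png

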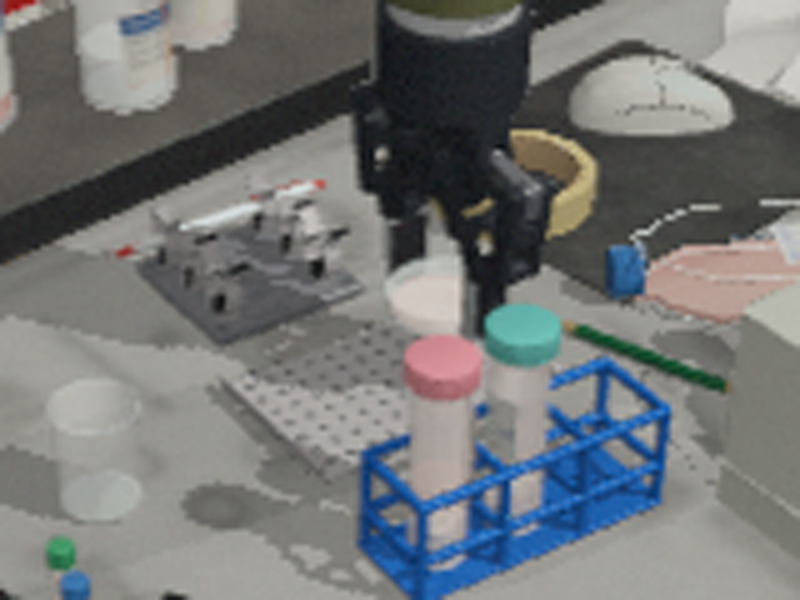

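Request:
{"method": "send_rows", "body": {"plan": [[3,-0.3,0.7,0,0,0],[9,-0.3,0.7,0,0,0],[16,-0.3,0.7,0,0,0],[22,-0.3,0.7,0,0,0],[27,-0.3,0.7,0,0,0],[30,-0.3,0.7,0,0,0],[32,-0.3,0.7,0,0,0],[33,-0.3,0.7,0,0,0],[33.3,-0.3,0.7,0,0,0],[33.3,-0.3,0.7,0,0,0]]}}

```text
clock: 44.65
tcp_pos: [0.6268, 0.0832, -0.0254]
orientation: [0.707, 0.013, 0.707, -0.013]
wrist_force: [1.0, -0.8, -0.1]
finger_gap: 0.0584
```

```bash
python3 -c "
from mv import *
st()
w=cam('wrist');cv2.imwrite('pics/w23.png',cv2.resize(w['frame'],(800,600)))"
```

```text
t 44.65 tcp [ 0.6268  0.0832 -0.0254] yaw 87.8 x [ 0.  0. -1.] F [ 1.  -0.8 -0.1] gap 58.4 j [ 0.01  0.57 -0.14  0.86  0.    0.04]
```

View pics/w23.png

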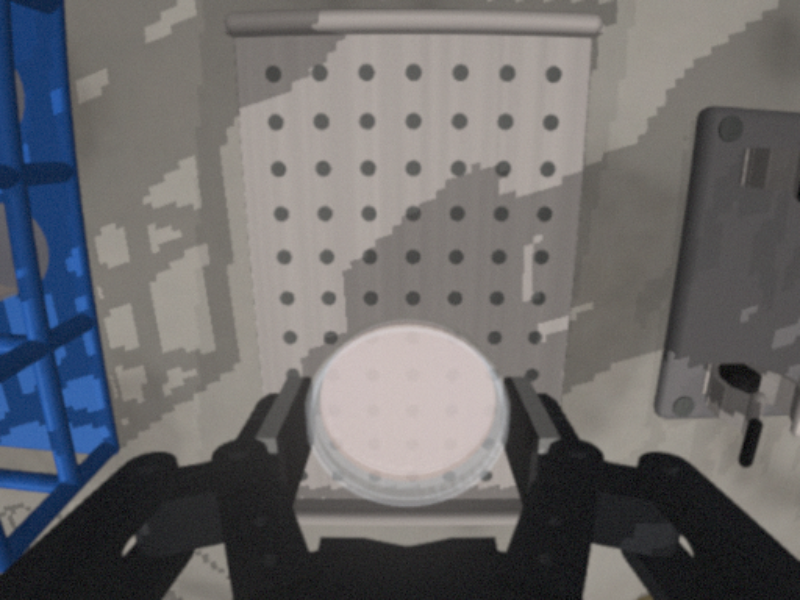

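The dish sits inside the tray's far half: its rear edge is at v≈500, ahead of the lip at v≈512. Releasing.

Request:
{"method": "send_rows", "body": {"plan": [[0.8,0,0,0,0,0],[0.8,0,0,0,0,0],[0.8,0,0,0,0,0],[0.8,0,0,0,0,0],[0.8,0,0,0,0,0],[0.8,0,0,0,0,0],[0.8,0,0,0,0,0],[0.8,0,0,0,0,0],[-2,0,0,0,0,0],[-10,0,0,0,0,0]], "claw": 82}}

```text
clock: 45.95
tcp_pos: [0.6263, 0.0832, -0.0156]
orientation: [0.707, 0.013, 0.707, -0.013]
wrist_force: [0.1, 0.2, 0.2]
finger_gap: 0.0821
```

Request:
{"method": "send_rows", "body": {"plan": [[-14,0,0,0,0,0],[-34,0,0,0,0,0],[-60,0,0,0,0,0],[-88,0,0,0,0,0],[-116,0,0,0,0,0],[-138,0,0,0,0,0],[-146,-6,-4,0,0,0],[-146,-25,-18,0,0,0],[-146,-55,-40,0,0,0],[-146,-90,-65,0,0,0]]}}

```text
clock: 47.2
tcp_pos: [0.5571, -0.005, 0.13]
orientation: [0.707, 0.013, 0.707, -0.013]
wrist_force: [0.5, -0.7, 0.3]
finger_gap: 0.0821
```

```bash
python3 -c "
from mv import *
st();print(go((.375,-.2545,.121),90))
s=cam('scene');cv2.imwrite('pics/s24.png',cv2.resize(s['frame'][100:220,200:360],None,fx=5,fy=5,interpolation=cv2.INTER_CUBIC))"
```

```text
t 47.2 tcp [ 0.5571 -0.005   0.13  ] yaw 87.9 x [-0.001 -0.    -1.   ] F [ 0.5 -0.7  0.3] gap 82.1 j [-0.15  0.31 -0.14  1.12 -0.   -0.12]
[9.1, -256.0, -172.8, -2.1, -0.0, 0.0]
```

View pics/s24.png

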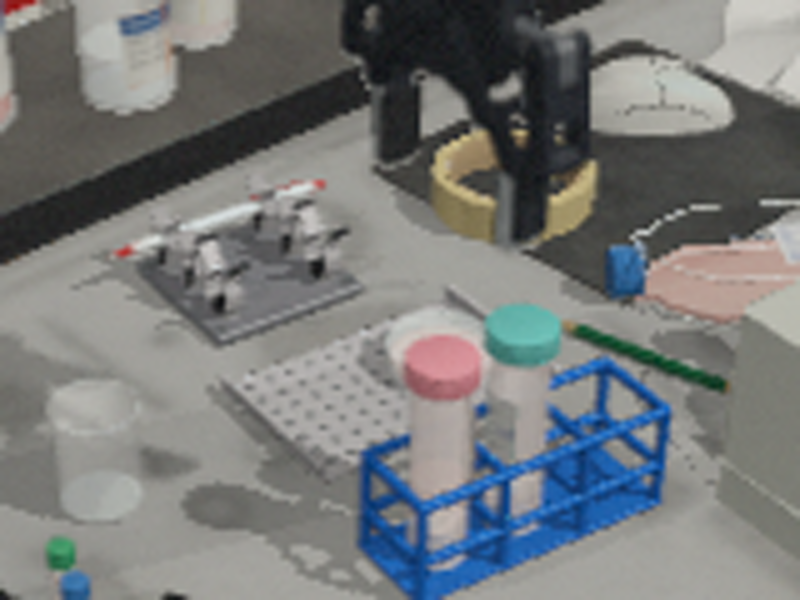

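Request:
{"method": "send_rows", "body": {"plan": [[0,-26,-18,0,0,0],[0,-60,-40,-1,0,0],[0,-96,-64,-2.1,0,0],[0,-132,-88,-2.1,0,0],[0,-168,-112,-2.1,0,0],[4,-200,-134,-2.1,0,0],[20,-228,-153,-2.1,0,0],[40,-248,-167,-2.1,0,0],[60,-256,-173,-2.1,0,0],[70,-256,-173,-2.1,0,0]], "claw": 84}}

```text
clock: 48.5
tcp_pos: [0.3745, -0.2534, 0.0593]
orientation: [0.707, 0.002, 0.708, -0.001]
wrist_force: [0.9, -0.6, -0.2]
finger_gap: 0.0837
```

```bash
python3 - <<'E'
from mv import *
cam("top");st()
w=cam("wrist");cv2.imwrite('pics/w25.png',cv2.resize(w['frame'],(800,600)))
print(go((.375,-.2545,-.027),90))
print((proj(w,[[.375,-.2545,.013],[.375,-.2245,.013],[.375,-.2845,.013],[.345,-.2545,.013],[.405,-.2545,.013]])*800/512).round())
E
```

```text
t 48.55 tcp [ 0.3746 -0.2527  0.0586] yaw 89.9 x [-0.002  0.002 -1.   ] F [-0.3 -0.2 -0.5] gap 84.0 j [-0.77  0.18 -0.5   0.89  0.   -0.77]
[86.4, -2.0, 0.1, -0.1, -0.1, -0.1]
[[404. 323.]
 [469. 323.]
 [338. 323.]
 [403. 259.]
 [404. 382.]]
```

View pics/w25.png

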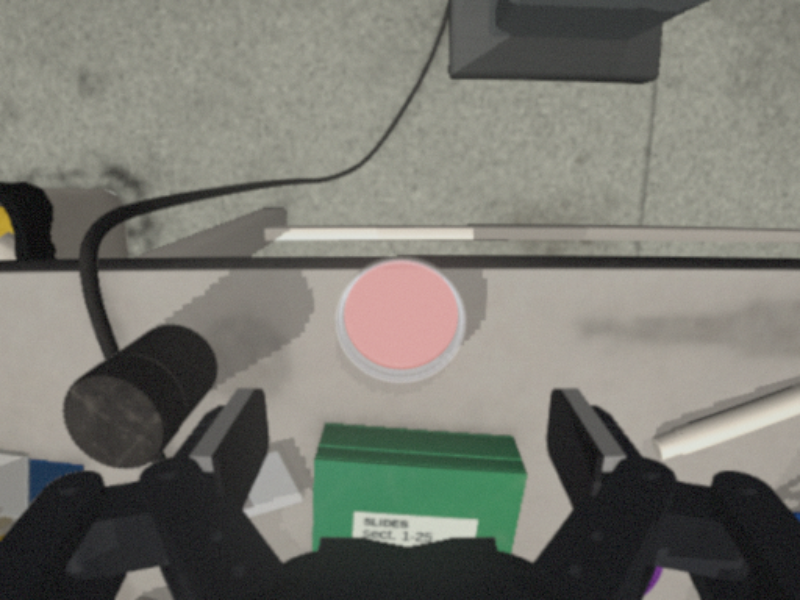

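```bash
python3 - <<'E'
from mv import *
import pickle
w=cam("wrist");t=pickle.load(open("top0.pkl","rb"));s=pickle.load(open("scene0.pkl","rb"));k=.64
for z in (.03,.04,.05,.06,.07,.08):
    print(z,onz(w,[(127*k,410*k)],z)[0,:2].round(3),onz(t,[(240+705/5,140+437/5)],z)[0,:2].round(3),onz(s,[(552*k,500*k)],z)[0,:2].round(3))
print("right edge base w",onz(w,[(217*k,365*k)],0),onz(w,[(217*k,365*k)],.04))
E
```

```text
0.03 [ 0.413 -0.384] [ 0.4   -0.379] [ 0.421 -0.353]
0.04 [ 0.407 -0.377] [ 0.399 -0.376] [ 0.415 -0.357]
0.05 [ 0.402 -0.371] [ 0.398 -0.373] [ 0.409 -0.362]
0.06 [ 0.396 -0.364] [ 0.396 -0.37 ] [ 0.402 -0.366]
0.07 [ 0.39  -0.358] [ 0.395 -0.366] [ 0.396 -0.37 ]
0.08 [ 0.385 -0.351] [ 0.394 -0.363] [ 0.39  -0.374]
right edge base w [[ 0.40287896 -0.34988563  0.        ]] [[ 0.38507417 -0.33301955  0.04      ]]
```

```bash
python3 -c "
from mv import *
st();print(go((.374,-.2555,-.028),90))"
```

```text
t 48.65 tcp [ 0.3757 -0.253   0.0602] yaw 90.0 x [-0.001  0.001 -1.   ] F [-0.3 -0.5  0.4] gap 84.3 j [-0.77  0.18 -0.5   0.89  0.   -0.77]
[88.2, -2.6, -1.6, -0.0, -0.0, -0.1]
```

Request:
{"method": "send_rows", "body": {"plan": [[2,-2.4,-1.5,0,0,0],[10,-2.4,-1.5,0,0,0],[22,-2.4,-1.5,0,0,0],[36,-2.4,-1.5,0,0,0],[48,-2.4,-1.5,0,0,0],[56,-2.4,-1.5,0,0,0],[60,-2.4,-1.5,0,0,0],[60,-2.4,-1.5,0,0,0],[60,-2.4,-1.5,0,0,0],[60,-2.4,-1.5,0,0,0]]}}

```text
clock: 49.9
tcp_pos: [0.3746, -0.2563, 0.0007]
orientation: [0.707, 0.0, 0.707, -0.0]
wrist_force: [-0.1, -0.7, 0.1]
finger_gap: 0.0838
```

```bash
python3 - <<'E'
from mv import *
st()
w=cam("wrist");cv2.imwrite('pics/w26.png',cv2.resize(w['frame'],(800,600)))
print(go((.374,-.2555,-.028),90))
print((proj(w,[[.374,-.2555,.013],[.374,-.2255,.013],[.374,-.2855,.013],[.344,-.2555,.013],[.404,-.2555,.013]])*800/512).round())
E
```

```text
t 49.9 tcp [ 0.3746 -0.2563  0.0007] yaw 89.9 x [ 0.001 -0.    -1.   ] F [-0.1 -0.7  0.1] gap 83.8 j [-0.78  0.25 -0.58  0.73  0.   -0.78]
[28.7, 0.8, -0.6, -0.1, 0.0, 0.0]
[[410. 374.]
 [496. 374.]
 [324. 374.]
 [410. 291.]
 [410. 448.]]
```

View pics/w26.png

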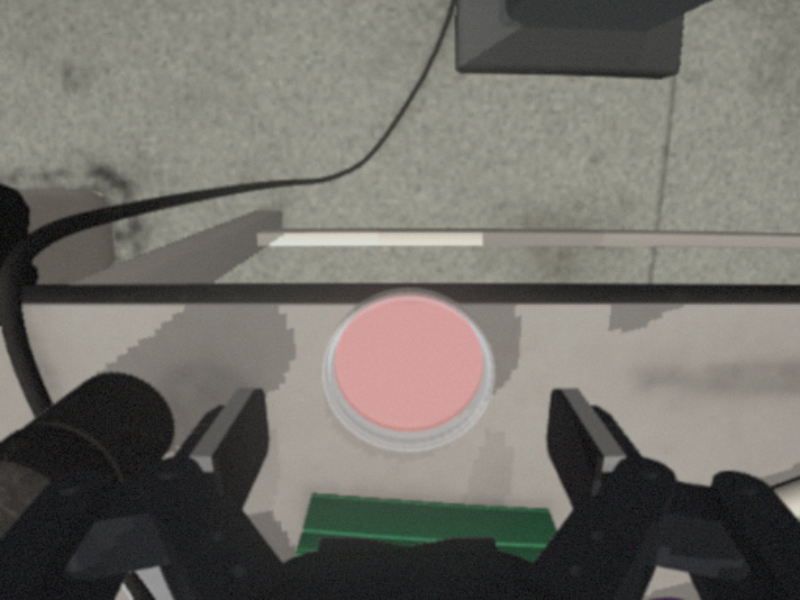

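A black cylinder stands left of the dish, near the finger knuckle. I'll narrow the opening to 72 mm and turn the jaws 10° away from it before lowering.

Request:
{"method": "send_rows", "body": {"plan": [[0,0.3,-1,4,0,0],[0,0.3,-1,8,0,0],[0,0.3,-1,10,0,0],[0,0.3,-1,10,0,0],[4,0.3,-1,10,0,0],[8,0.3,-1,10,0,0],[12,0.3,-1,10,0,0],[14,0.3,-1,10,0,0],[14,0.3,-1,10,0,0],[14,0.3,-1,10,0,0]], "claw": 72}}

```text
clock: 51.2
tcp_pos: [0.3734, -0.2557, -0.0136]
orientation: [0.704, 0.062, 0.704, -0.062]
wrist_force: [-0.1, -0.0, -0.5]
finger_gap: 0.0721
```

```bash
python3 - <<'E'
from mv import *
st()
w=cam("wrist");cv2.imwrite('pics/w27.png',cv2.resize(w['frame'],(800,600)))
s=cam("scene");cv2.imwrite("pics/s27.png",cv2.resize(s["frame"][230:360,250:400],None,fx=5,fy=5,interpolation=cv2.INTER_CUBIC))
E
```

```text
t 51.2 tcp [ 0.3734 -0.2557 -0.0136] yaw 79.9 x [ 0.  0. -1.] F [-0.1 -0.  -0.5] gap 72.1 j [-0.78  0.27 -0.6   0.7   0.   -0.6 ]
```

View pics/w27.png

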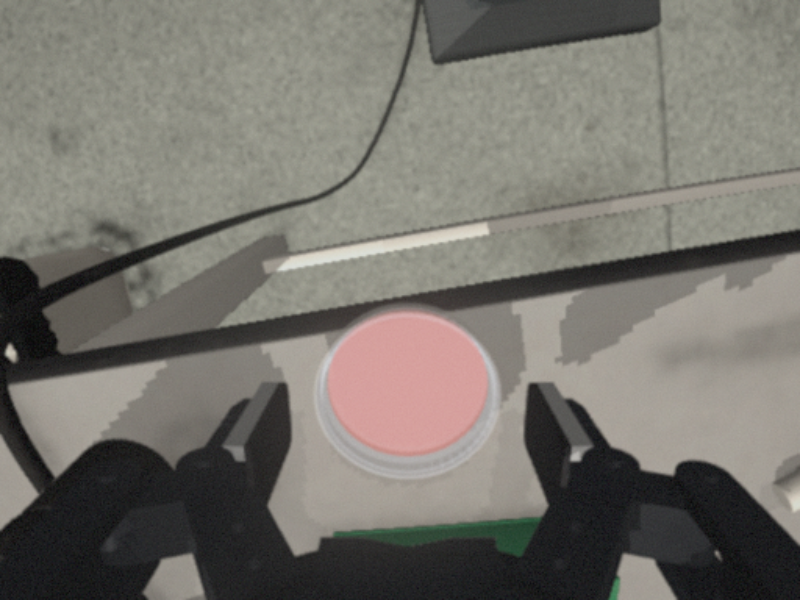

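View pics/s27.png

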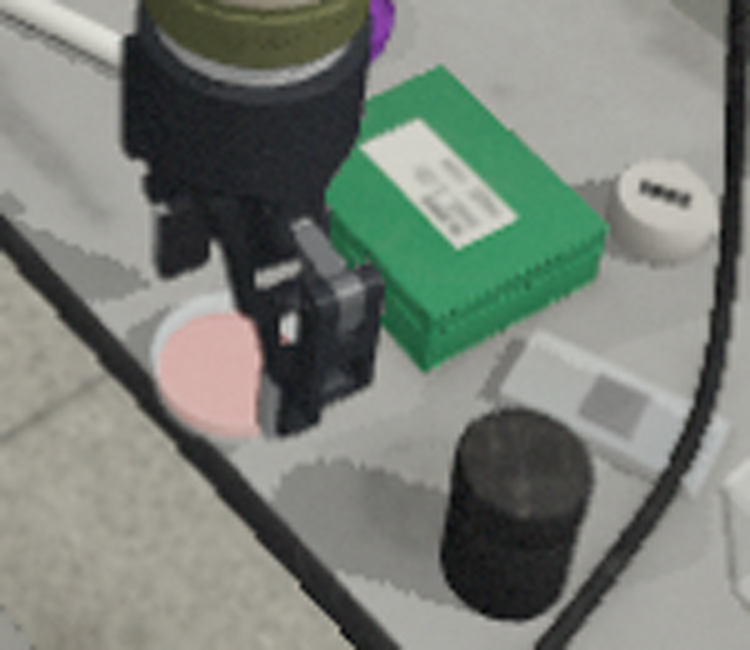

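Plenty of clearance. Lower, then close.

Request:
{"method": "send_rows", "body": {"plan": [[3,0,0,0,0,0],[7,0,0,0,0,0],[10,0,0,0,0,0],[12,0,0,0,0,0],[13,0,0,0,0,0],[13,0,0,0,0,0],[13,0,0,0,0,0],[13,0,0,0,0,0],[13,0,0,0,0,0],[13,0,0,0,0,0]]}}

```text
clock: 52.55
tcp_pos: [0.3734, -0.2557, -0.0266]
orientation: [0.704, 0.062, 0.704, -0.062]
wrist_force: [0.2, -0.1, -0.0]
finger_gap: 0.072
```

Request:
{"method": "send_rows", "body": {"plan": [[0,0,0,0,0,0],[0,0,0,0,0,0],[0,0,0,0,0,0],[0,0,0,0,0,0],[0,0,0,0,0,0],[0,0,0,0,0,0],[0,0,0,0,0,0],[0,0,0,0,0,0],[0,0,0,0,0,0],[0,0,0,0,0,0]], "claw": 52}}

```text
clock: 53.8
tcp_pos: [0.3733, -0.2557, -0.0262]
orientation: [0.704, 0.062, 0.704, -0.062]
wrist_force: [-1.2, 0.5, 5.1]
finger_gap: 0.0582
```

Request:
{"method": "send_rows", "body": {"plan": [[-1,0,0,0,0,0],[-4,0,0,0,0,0],[-12,0,0,0,0,0],[-26,0,0,0,0,0],[-46,0,0,0,0,0],[-70,0,0,0,0,0],[-96,0,0,0,0,0],[-122,0,0,0,0,0],[-144,0,0,0,0,0],[-154,0,0,0,0,0]]}}

```text
clock: 55.05
tcp_pos: [0.374, -0.2564, 0.1295]
orientation: [0.705, 0.061, 0.704, -0.063]
wrist_force: [0.2, 0.1, 0.0]
finger_gap: 0.0583
```

```bash
python3 - <<'E'
from mv import *
cam("top");st()
w=cam("wrist");cv2.imwrite('pics/w28.png',w['frame'])
print(go((.557,.086,.13),87.6))
E
```

```text
t 55.1 tcp [ 0.3742 -0.2565  0.1299] yaw 80.0 x [ 0.003 -0.002 -1.   ] F [ 0.5  0.6 -0.2] gap 58.3 j [-0.78  0.12 -0.39  1.06  0.   -0.6 ]
[-1.5, 369.0, 120.5, -7.7, 0.1, 0.1]
```

View pics/w28.png

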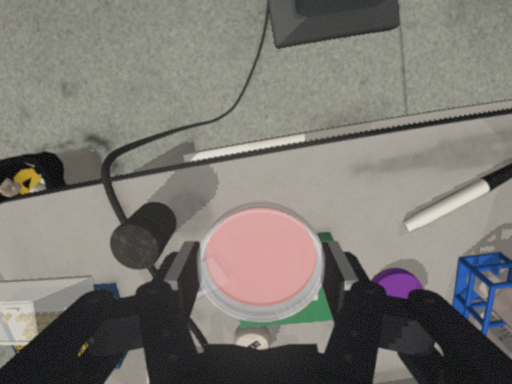

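Request:
{"method": "send_rows", "body": {"plan": [[0,14,5,0,0,0],[0,46,15,-1,0,0],[0,90,29,-3,0,0],[0,134,44,-5,0,0],[0,180,59,-7,0,0],[0,226,74,-7.7,0,0],[0,272,89,-7.7,0,0],[0,316,103,-7.7,0,0],[0,350,114,-7.7,0,0],[0,366,119.5,-7.7,0,0]]}}

```text
clock: 56.4
tcp_pos: [0.5544, 0.0864, 0.126]
orientation: [0.706, 0.014, 0.708, -0.013]
wrist_force: [-0.6, -0.7, -0.1]
finger_gap: 0.0585
```

Request:
{"method": "send_rows", "body": {"plan": [[3,3,1,0,0,0],[12,3,1,0,0,0],[26,3,1,0,0,0],[44,3,1,0,0,0],[62,3,1,0,0,0],[80,3,1,0,0,0],[94,3,1,0,0,0],[104,3,1,0,0,0],[108,3,1,0,0,0],[108,3,1,0,0,0]]}}

```text
clock: 57.65
tcp_pos: [0.5561, 0.0867, 0.0194]
orientation: [0.707, 0.015, 0.707, -0.015]
wrist_force: [0.8, 0.2, 0.3]
finger_gap: 0.0584
```

```bash
python3 - <<'E'
from mv import *
cam("top");st()
w=cam("wrist");cv2.imwrite('pics/w29.png',cv2.resize(w['frame'],(800,600)))
s=cam("scene");cv2.imwrite("pics/s29.png",cv2.resize(s["frame"][100:220,200:360],None,fx=5,fy=5,interpolation=cv2.INTER_CUBIC))
print(go((.557,.086,-.022),87.6))
E
```

```text
t 57.7 tcp [0.5564 0.0868 0.0198] yaw 87.6 x [ 0.001  0.    -1.   ] F [ 0.2 -0.1  0.1] gap 58.4 j [ 0.01  0.41 -0.29  0.87  0.    0.05]
[42.0, -0.8, 0.4, 0.1, 0.1, -0.0]
```

View pics/w29.png

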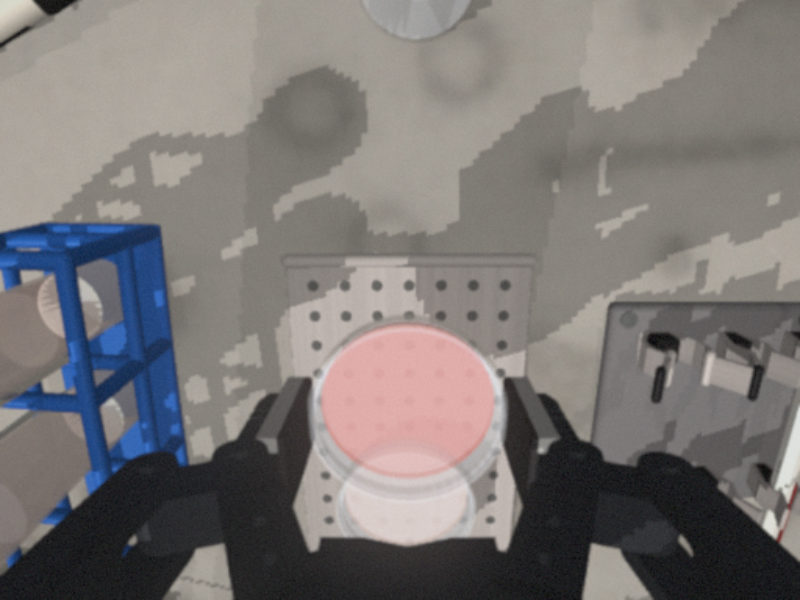

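View pics/s29.png

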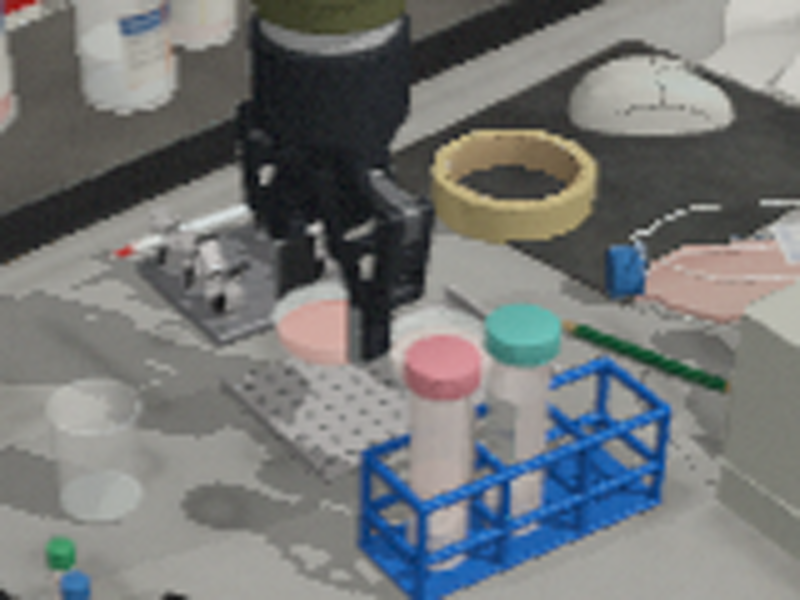

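Request:
{"method": "send_rows", "body": {"plan": [[3,-0.6,0.5,0,0,0],[10,-0.6,0.5,0,0,0],[18,-0.6,0.5,0,0,0],[26,-0.6,0.5,0,0,0],[33,-0.6,0.5,0,0,0],[38,-0.6,0.5,0,0,0],[41,-0.6,0.5,0,0,0],[42.5,-0.6,0.5,0,0,0],[42.7,-0.6,0.5,0,0,0],[42.7,-0.6,0.5,0,0,0]]}}

```text
clock: 59.05
tcp_pos: [0.5567, 0.0862, -0.0231]
orientation: [0.707, 0.015, 0.707, -0.014]
wrist_force: [-0.0, -0.2, -0.6]
finger_gap: 0.0584
```

```bash
python3 - <<'E'
from mv import *
st()
w=cam("wrist");cv2.imwrite('pics/w30.png',cv2.resize(w['frame'],(800,600)))
E
```

```text
t 59.05 tcp [ 0.5567  0.0862 -0.0231] yaw 87.6 x [ 0.  0. -1.] F [-0.  -0.2 -0.6] gap 58.4 j [ 0.01  0.46 -0.33  0.78  0.    0.05]
```

View pics/w30.png

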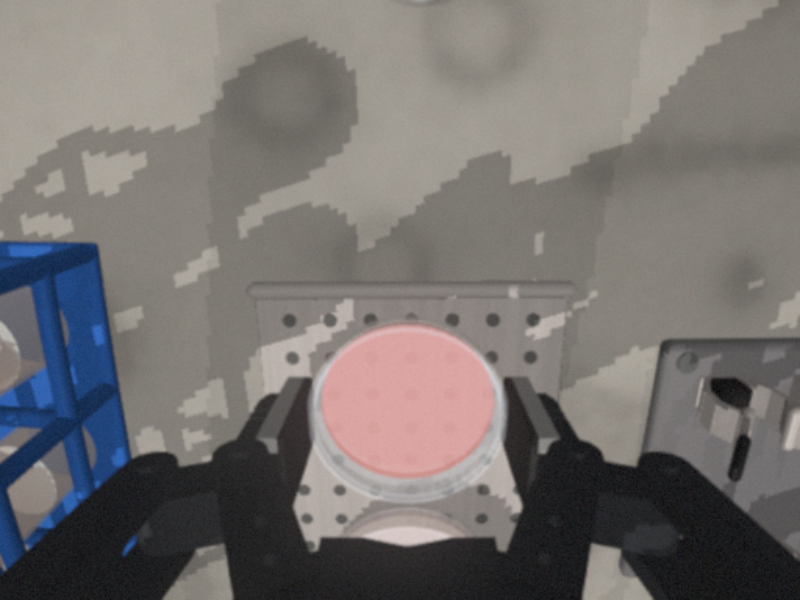

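Request:
{"method": "send_rows", "body": {"plan": [[0.2,0,0,0,0,0],[0.2,0,0,0,0,0],[0.2,0,0,0,0,0],[0.2,0,0,0,0,0],[0.2,0,0,0,0,0],[0.2,0,0,0,0,0],[0.2,0,0,0,0,0],[0.2,0,0,0,0,0],[-2,0,0,0,0,0],[-10,0,0,0,0,0]], "claw": 72}}

```text
clock: 60.35
tcp_pos: [0.556, 0.0861, -0.0134]
orientation: [0.707, 0.015, 0.707, -0.015]
wrist_force: [0.0, -0.4, 1.3]
finger_gap: 0.0721
```

Request:
{"method": "send_rows", "body": {"plan": [[-14,0,0,0,0,0],[-34,0,0,0,0,0],[-60,0,0,0,0,0],[-88,0,0,0,0,0],[-112,0,0,0,0,0],[-128,0,0,0,0,0],[-134,-6,-6,0,0,0],[-134,-25,-25,0,0,0],[-134,-55,-55,0,0,0],[-134,-80,-80,0,0,0]]}}

```text
clock: 61.6
tcp_pos: [0.471, 0.0087, 0.1198]
orientation: [0.706, 0.015, 0.708, -0.014]
wrist_force: [0.5, -0.0, 0.0]
finger_gap: 0.072
```

```bash
python3 - <<'E'
from mv import *
import pickle
st()
s=cam("scene");pickle.dump(s,open("s31.pkl","wb"));cv2.imwrite("pics/s31.png",cv2.resize(s["frame"][100:220,200:360],None,fx=5,fy=5,interpolation=cv2.INTER_CUBIC))
w=cam("wrist");pickle.dump(w,open("w31.pkl","wb"));cv2.imwrite('pics/w31.png',cv2.resize(w['frame'],(800,600)))
E
```

```text
t 61.6 tcp [0.471  0.0087 0.1198] yaw 87.7 x [-0.002  0.    -1.   ] F [ 0.5 -0.   0. ] gap 72.0 j [-0.15  0.16 -0.36  1.05 -0.   -0.11]
```

View pics/s31.png

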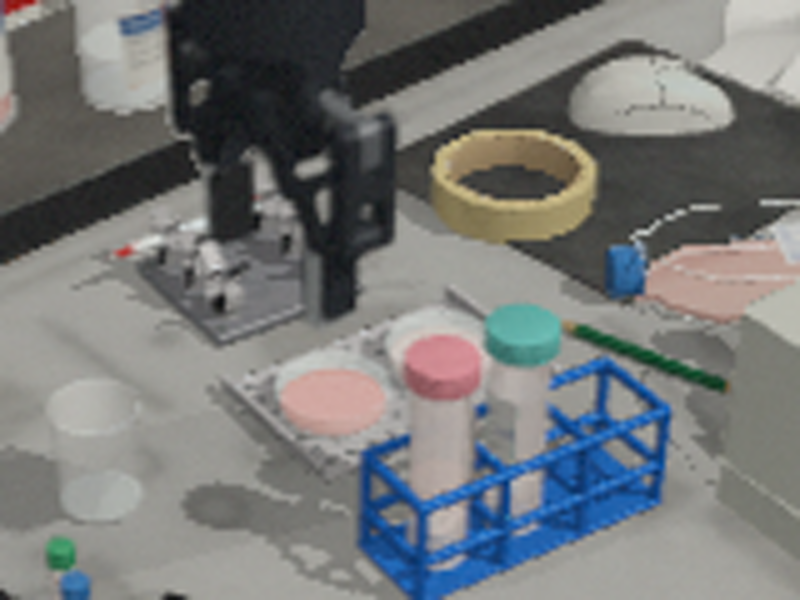

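View pics/w31.png

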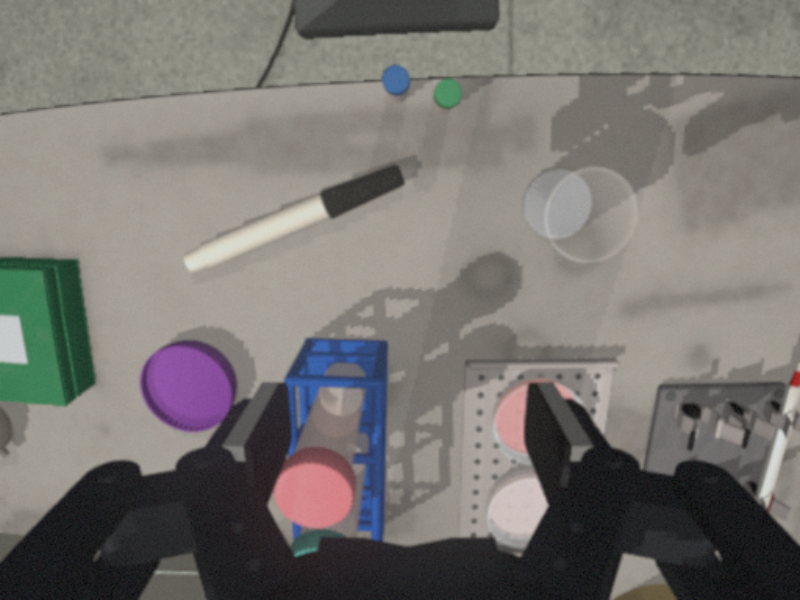

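Both dishes lie flat side by side on the tray, clear of its lips. Marker next: its white end is at (188,265) and its cap end at about (415,167) in the wrist view.

```bash
python3 - <<'E'
from mv import *
import pickle
cam("top");st()
w=pickle.load(open("w31.pkl","rb"));k=.64
e=onz(w,[(188*k,264*k),(404*k,174*k),(420*k,165*k)],.008)[:,:2]; print(e.round(4).tolist(), np.linalg.norm(e[0]-e[2]),np.linalg.norm(e[0]-e[1]),((e[0]+e[2])/2).round(4),np.degrees(np.arctan2(*(e[2]-e[0])[::-1])))
print(go((.425,-.0555,.03),19.6))
w=pickle.load(open("w21.pkl","rb"))
print("strip corners",onz(w,[(553*k,137*k),(541*k,297*k)],.005)[:,:2].round(4).tolist())
for z in (.03,.045): print(z,onz(w,[(586*k,164*k),(575*k,280*k)],z)[:,:2].round(4).tolist())
E
```

```text
t 61.75 tcp [0.4714 0.0087 0.1202] yaw 87.5 x [-0.002  0.    -1.   ] F [ 0.1 -0.2  0.1] gap 72.3 j [-0.15  0.16 -0.36  1.05  0.   -0.11]
[[0.4481, -0.122], [0.4033, 0.0079], [0.3988, 0.0169]] 0.14739708407823957 0.13738800189452546 [ 0.4235 -0.0525] 109.56457595058278
[90.3, -66.2, -43.4, 67.9, -0.1, 0.0]
strip corners [[0.5426, 0.169], [0.637, 0.1653]]
0.03 [[0.5574, 0.18], [0.6204, 0.1773]]
0.045 [[0.557, 0.1747], [0.6164, 0.1722]]
```

Request:
{"method": "send_rows", "body": {"plan": [[2,-10,-7,8,0,0],[10,-28,-18,17,0,0],[24,-46,-30,26,0,0],[40,-58,-38,35,0,0],[56,-65,-42,44,0,0],[68,-66.5,-43,53,0,0],[76,-66.5,-43,61,0,0],[80,-66.5,-43,68,0,0],[80,-66.5,-43,68,0,0],[80,-66.5,-43,68,0,0]], "claw": 45}}

```text
clock: 63.0
tcp_pos: [0.4279, -0.055, 0.0407]
orientation: [0.578, 0.407, 0.578, -0.407]
wrist_force: [1.2, 0.2, -0.8]
finger_gap: 0.0449
```

```bash
python3 - <<'E'
from mv import *
cam("top");st()
w=cam("wrist");cv2.imwrite('pics/w32.png',cv2.resize(w['frame'],(800,600)))
print(go((.4255,-.0565,-.02),19.6))
print((proj(w,[[.4255,-.0565,.012],[.4481,-.122,.008],[.4033,.0079,.008]])*800/512).round())
E
```

```text
t 63.05 tcp [ 0.428  -0.0551  0.0408] yaw 19.8 x [ 0.  0. -1.] F [ 0.  -1.5 -0.6] gap 45.1 j [-0.31  0.16 -0.58  0.83  0.    0.91]
[60.9, -2.8, 0.5, 0.1, 0.0, -0.0]
[[400. 336.]
 [399. 468.]
 [402. 171.]]
```

View pics/w32.png

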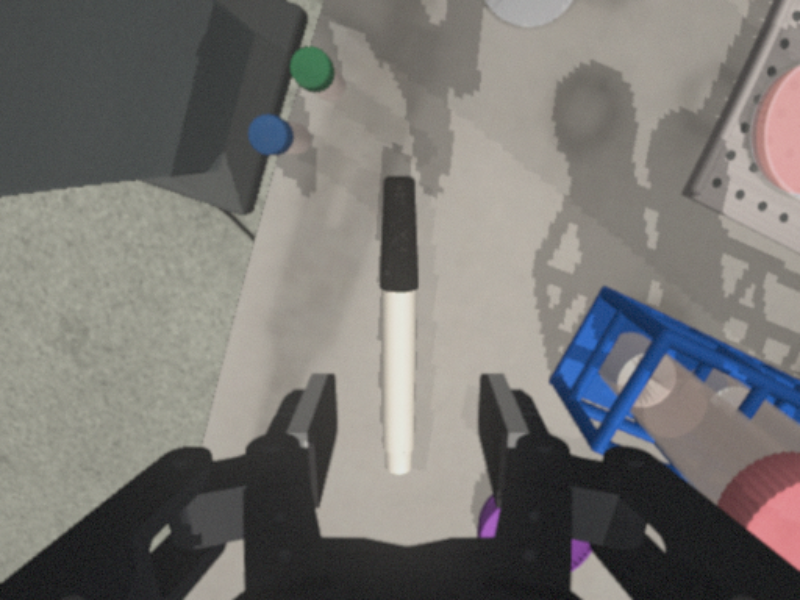

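```bash
python3 - <<'E'
from mv import *
st();print(go((.4262,-.0585,-.02),19.6))
E
```

```text
t 63.1 tcp [ 0.4279 -0.0551  0.0409] yaw 19.7 x [ 0.  0. -1.] F [ 1.  -0.9  0.2] gap 44.9 j [-0.31  0.16 -0.58  0.83  0.    0.91]
[60.9, -2.8, 2.6, 0.1, 0.0, -0.0]
```

Request:
{"method": "send_rows", "body": {"plan": [[0,-2.8,2.6,0,0,0],[3,-2.8,2.6,0,0,0],[10,-2.8,2.6,0,0,0],[20,-2.8,2.6,0,0,0],[32,-2.8,2.6,0,0,0],[44,-2.8,2.6,0,0,0],[53,-2.8,2.6,0,0,0],[58,-2.8,2.6,0,0,0],[60,-2.8,2.6,0,0,0],[60,-2.8,2.6,0,0,0]], "claw": 34}}

```text
clock: 64.35
tcp_pos: [0.426, -0.0586, -0.0192]
orientation: [0.578, 0.407, 0.578, -0.407]
wrist_force: [0.8, -0.4, 0.8]
finger_gap: 0.0337
```

```bash
python3 - <<'E'
from mv import *
st()
w=cam("wrist");cv2.imwrite('pics/w33.png',cv2.resize(w['frame'],(800,600)))
s=cam("scene");cv2.imwrite("pics/s33.png",cv2.resize(s["frame"][170:260,200:320],None,fx=6.5,fy=6.5,interpolation=cv2.INTER_CUBIC))
E
```

```text
t 64.35 tcp [ 0.426  -0.0586 -0.0192] yaw 19.6 x [ 0.  0. -1.] F [ 0.8 -0.4  0.8] gap 33.7 j [-0.32  0.25 -0.66  0.67  0.    0.9 ]
```

View pics/w33.png

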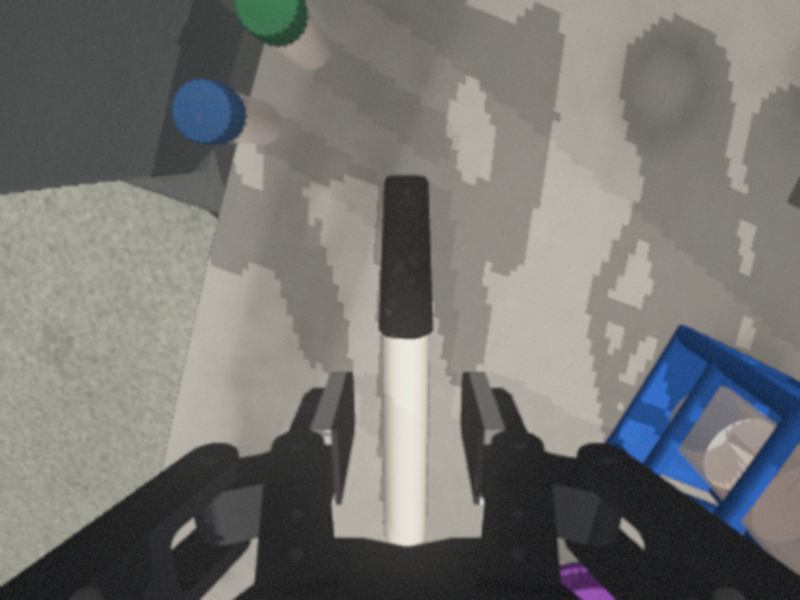

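View pics/s33.png

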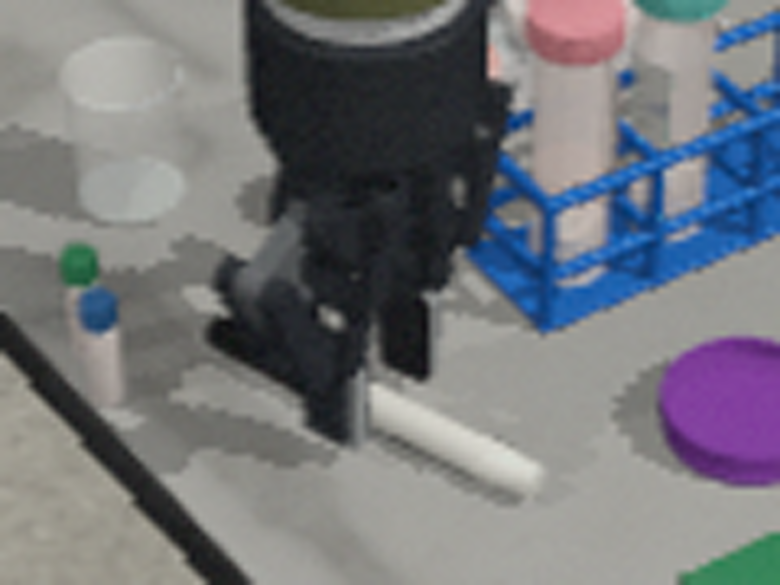

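Request:
{"method": "send_rows", "body": {"plan": [[2,0,0,0,0,0],[2,0,0,0,0,0],[2,0,0,0,0,0],[2,0,0,0,0,0],[2,0,0,0,0,0],[2,0,0,0,0,0],[2,0,0,0,0,0],[2,0,0,0,0,0],[2,0,0,0,0,0],[2,0,0,0,0,0]], "claw": 8, "newtons": 60}}

```text
clock: 65.7
tcp_pos: [0.4263, -0.0587, -0.0208]
orientation: [0.578, 0.408, 0.578, -0.407]
wrist_force: [-0.7, 0.7, 5.6]
finger_gap: 0.0128
```

```bash
python3 - <<'E'
from mv import *
st()
s=cam("scene");cv2.imwrite("pics/s34.png",cv2.resize(s["frame"][170:260,200:320],None,fx=6.5,fy=6.5,interpolation=cv2.INTER_CUBIC))
cam("top");st()
E
```

```text
t 65.7 tcp [ 0.4263 -0.0587 -0.0208] yaw 19.6 x [ 0.001 -0.    -1.   ] F [-0.7  0.7  5.6] gap 12.8 j [-0.32  0.25 -0.66  0.66  0.    0.9 ]
t 65.8 tcp [ 0.4263 -0.0587 -0.0208] yaw 19.6 x [ 0.001 -0.    -1.   ] F [-0.7  0.7  6.1] gap 12.9 j [-0.32  0.25 -0.66  0.66  0.    0.9 ]
```

View pics/s34.png

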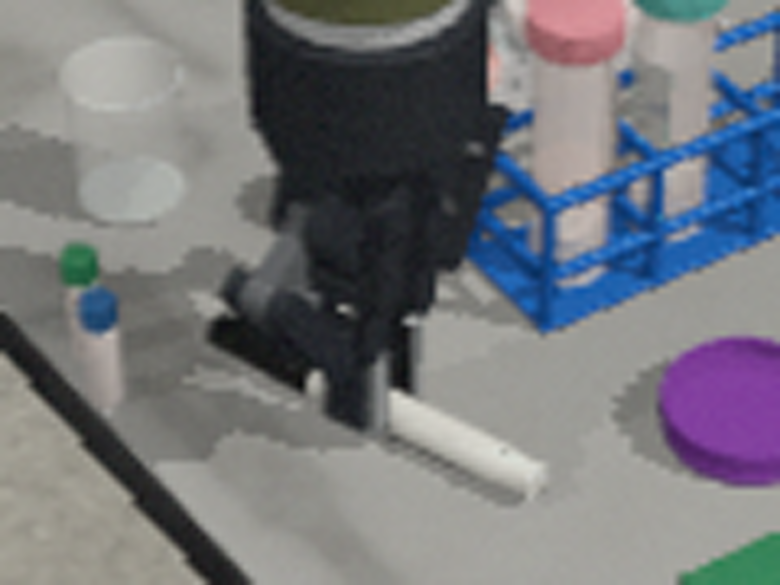

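```bash
python3 - <<'E'
from mv import *
s=cam("scene");p=get_state()["tcp_pos"];j=np.array([.942,.335,0]);a=np.array([-.335,.942,0])
for z in(0,.004,.008,.012,.016):
    b=p*[1,1,0]+[0,0,z]
    print(z,((proj(s,[b-j*.0064-a*.011,b-j*.018-a*.011,b-j*.018+a*.011])-[200,170])*6.5).round(0).tolist())
E
```

```text
0 [[386.0, 443.0], [367.0, 463.0], [314.0, 437.0]]
0.004 [[386.0, 435.0], [367.0, 455.0], [313.0, 429.0]]
0.008 [[386.0, 426.0], [366.0, 446.0], [313.0, 420.0]]
0.012 [[386.0, 418.0], [366.0, 438.0], [313.0, 412.0]]
0.016 [[386.0, 409.0], [366.0, 429.0], [313.0, 403.0]]
```

Fingertips are only about level with the pen's axis (z≈5–8 mm), so I'll regrip 4 mm lower.

Request:
{"method": "send_rows", "body": {"plan": [[0,0,0,0,0,0],[0,0,0,0,0,0],[0,0,0,0,0,0],[0,0,0,0,0,0],[0,0,0,0,0,0],[0,0,0,0,0,0],[1,0,0,0,0,0],[3,0,0,0,0,0],[4,0,0,0,0,0],[4,0,0,0,0,0]], "claw": 28}}

```text
clock: 67.1
tcp_pos: [0.4257, -0.0585, -0.0254]
orientation: [0.578, 0.407, 0.578, -0.407]
wrist_force: [0.8, 0.8, 0.0]
finger_gap: 0.028
```

Request:
{"method": "send_rows", "body": {"plan": [[0,0,0,0,0,0],[0,0,0,0,0,0],[0,0,0,0,0,0],[0,0,0,0,0,0],[0,0,0,0,0,0],[0,0,0,0,0,0],[0,0,0,0,0,0],[0,0,0,0,0,0],[0,0,0,0,0,0],[0,0,0,0,0,0]], "claw": 8, "newtons": 60}}

```text
clock: 68.35
tcp_pos: [0.4258, -0.0586, -0.0251]
orientation: [0.578, 0.407, 0.578, -0.407]
wrist_force: [-3.1, 0.2, 5.9]
finger_gap: 0.0131
```

```bash
python3 - <<'E'
from mv import *
st()
s=cam("scene");cv2.imwrite("pics/s35.png",cv2.resize(s["frame"][170:260,200:320],None,fx=6.5,fy=6.5,interpolation=cv2.INTER_CUBIC))
E
```

```text
t 68.35 tcp [ 0.4258 -0.0586 -0.0251] yaw 19.6 x [ 0.  0. -1.] F [-3.1  0.2  5.9] gap 13.1 j [-0.32  0.25 -0.67  0.65  0.    0.9 ]
```

View pics/s35.png

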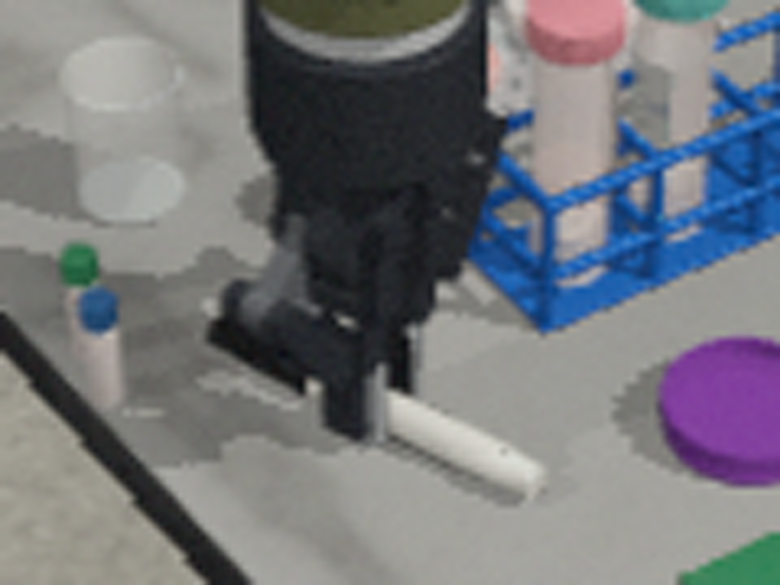

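Request:
{"method": "send_rows", "body": {"plan": [[-1,0,0,0,0,0],[-5,0,0,0,0,0],[-16,0,0,0,0,0],[-34,0,0,0,0,0],[-56,0,0,0,0,0],[-80,0,0,0,0,0],[-104,0,0,0,0,0],[-126,0,0,0,0,0],[-142,0,0,0,0,0],[-150,0,0,0,0,0]]}}

```text
clock: 69.65
tcp_pos: [0.4264, -0.0588, 0.1262]
orientation: [0.579, 0.408, 0.577, -0.407]
wrist_force: [0.2, 1.0, -0.0]
finger_gap: 0.0133
```

```bash
python3 - <<'E'
from mv import *
cam("top");st()
w=cam("wrist");cv2.imwrite('pics/w36.png',w['frame'])
print(go((.5895,.188,.125),87.5))
E
```

```text
t 69.7 tcp [ 0.4267 -0.0588  0.1266] yaw 19.6 x [ 0.003 -0.001 -1.   ] F [-0.  -0.3  0.5] gap 13.0 j [-0.32  0.08 -0.45  1.05  0.    0.9 ]
[0.9, 236.5, -177.5, -67.9, 0.1, -0.0]
```

View pics/w36.png

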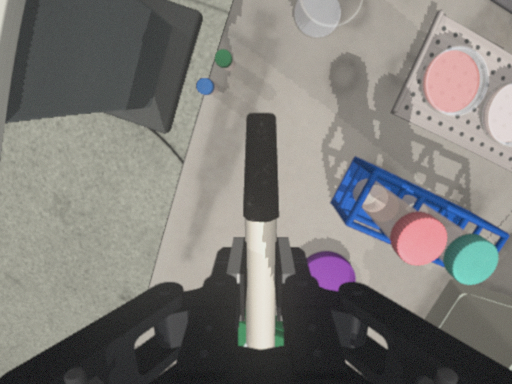

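Request:
{"method": "send_rows", "body": {"plan": [[-3,8,-6,-5,0,0],[-5,30,-23,-12,0,0],[-5,60,-45,-20,0,0],[-5,92,-69,-28,0,0],[-5,124,-93,-36,0,0],[-5,156,-117,-44,0,0],[-5,188,-141,-52,0,0],[-5,214,-161,-60,0,0],[-5,231,-174,-66,0,0],[-5,236,-177,-68,0,0]]}}

```text
clock: 71.0
tcp_pos: [0.5884, 0.1884, 0.1284]
orientation: [0.706, 0.014, 0.708, -0.014]
wrist_force: [-0.1, -0.4, 0.5]
finger_gap: 0.0133
```

Request:
{"method": "send_rows", "body": {"plan": [[0,0,0,0,0,0],[4,0,0,0,0,0],[12,0,0,0,0,0],[20,0,0,0,0,0],[28,0,0,0,0,0],[34,0,0,0,0,0],[38,0,0,0,0,0],[40,0,0,0,0,0],[40,0,0,0,0,0],[40,0,0,0,0,0]]}}

```text
clock: 72.25
tcp_pos: [0.5888, 0.1875, 0.09]
orientation: [0.707, 0.015, 0.707, -0.014]
wrist_force: [0.1, 0.3, -0.6]
finger_gap: 0.0131
```

```bash
python3 - <<'E'
from mv import *
import pickle
cam("top");st()
w=cam("wrist");pickle.dump(w,open("w37.pkl","wb"));cv2.imwrite('pics/w37.png',cv2.resize(w['frame'],(800,600)))
s=cam("scene");pickle.dump(s,open("s37.pkl","wb"));cv2.imwrite("pics/s37.png",cv2.resize(s["frame"][90:190,180:320],None,fx=5.6,fy=5.6,interpolation=cv2.INTER_CUBIC))
print(go((.5895,.188,.05),87.5))
E
```

```text
t 72.3 tcp [0.5888 0.1875 0.09  ] yaw 87.6 x [ 0.001  0.    -1.   ] F [0.6 0.2 0.2] gap 13.2 j [ 0.18  0.45 -0.04  1.08  0.    0.22]
[40.0, 0.5, 0.7, 0.1, 0.0, -0.0]
```

View pics/w37.png

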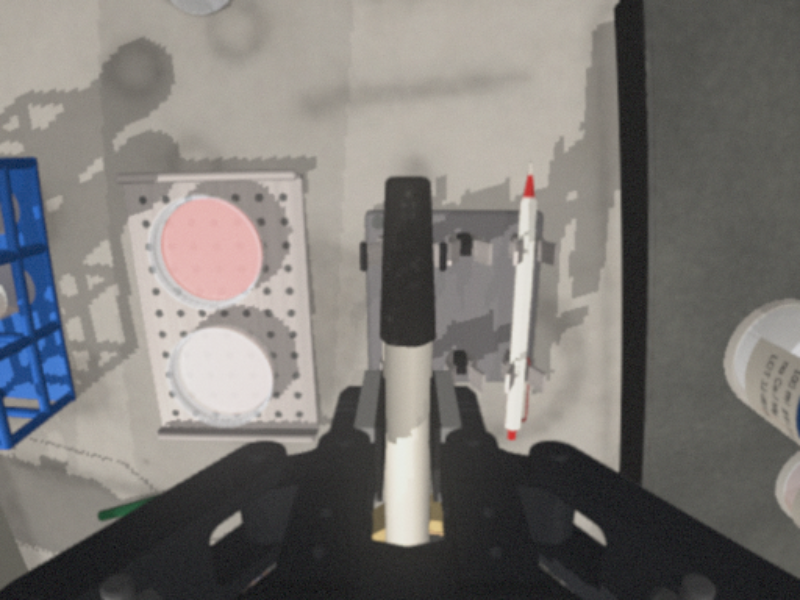

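View pics/s37.png

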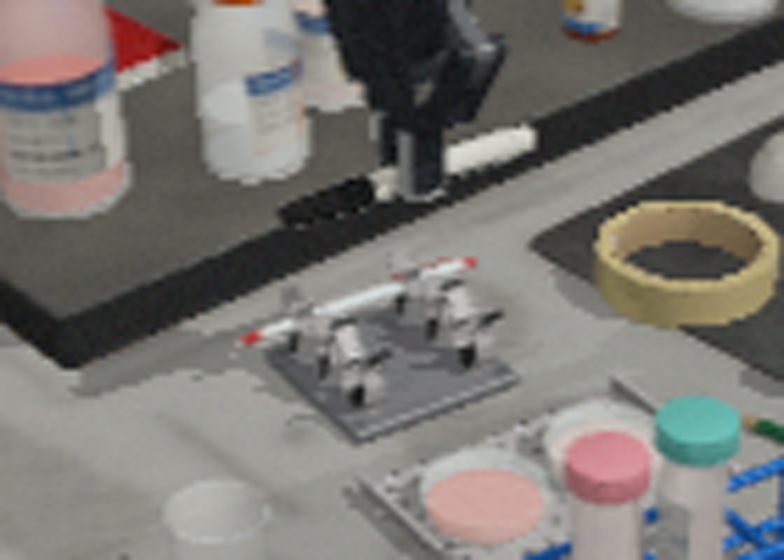

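```bash
python3 - <<'E'
from mv import *
import pickle
w=pickle.load(open("w37.pkl","rb"));k=.64
for z in (.04,.045):
  a=onz(w,[(361*k,256*k),(446*k,256*k)],z)[:,:2]; print(z,a.round(4).tolist(),np.linalg.norm(a[0]-a[1]),a.mean(0).round(4))
print("strip corner/edge",onz(w,[(367*k,212*k),(371*k,365*k)],.004)[:,:2].round(4).tolist(), "right near corner",onz(w,[(543*k,211*k)],.004)[:,:2].round(4))
print("pen axis",onz(w,[(408*k,178*k),(408*k,540*k)],.123)[:,:2].round(4).tolist())
print("ballpen",onz(w,[(530*k,200*k),(514*k,425*k)],.028)[:,:2].round(4).tolist())
cv2.imwrite("pics/w37c.png",cv2.resize(w["frame"][120:250,220:360],None,fx=5.6,fy=4.6,interpolation=cv2.INTER_CUBIC))
E
```

```text
0.04 [[0.5581, 0.1678], [0.5597, 0.2061]] 0.03835210518925432 [0.5589 0.1869]
0.045 [[0.5571, 0.1683], [0.5587, 0.2057]] 0.037478210671070246 [0.5579 0.187 ]
strip corner/edge [[0.5425, 0.1687], [0.6276, 0.1654]] right near corner [[0.5455 0.2593]]
pen axis [[0.5208, 0.1903], [0.6417, 0.1853]]
ballpen [[0.5373, 0.2466], [0.6554, 0.2417]]
```

View pics/w37c.png

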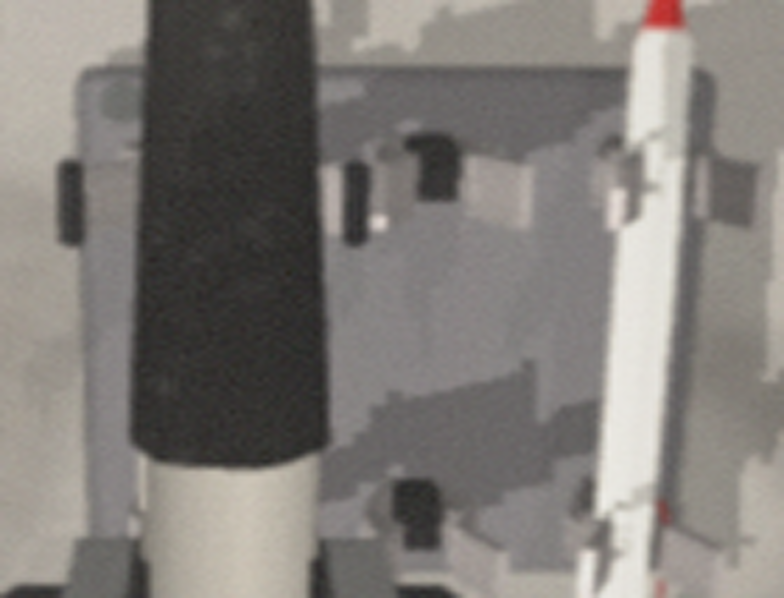

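Request:
{"method": "send_rows", "body": {"plan": [[4,0,1,0,0,0],[12,0,1,0,0,0],[22,0,1,0,0,0],[32,0,1,0,0,0],[42,0,1,0,0,0],[50,0,1,0,0,0],[56,0,1,0,0,0],[59,0,1,0,0,0],[60,0,1,0,0,0],[60,0,1,0,0,0]], "newtons": 80}}

```text
clock: 73.65
tcp_pos: [0.5898, 0.1875, 0.0299]
orientation: [0.707, 0.015, 0.707, -0.014]
wrist_force: [0.0, 0.3, 0.1]
finger_gap: 0.0119
```

```bash
python3 - <<'E'
from mv import *
import pickle
st()
w=cam("wrist");cv2.imwrite('pics/w38.png',cv2.resize(w['frame'],(800,600)))
s=cam("scene");pickle.dump(s,open("s38.pkl","wb"));cv2.imwrite("pics/s38.png",cv2.resize(s["frame"][110:180,200:300],None,fx=8,fy=8,interpolation=cv2.INTER_CUBIC))
E
```

```text
t 73.65 tcp [0.5898 0.1875 0.0299] yaw 87.6 x [ 0.  0. -1.] F [0.  0.3 0.1] gap 11.9 j [ 0.18  0.5  -0.12  0.95  0.    0.22]
```

View pics/w38.png

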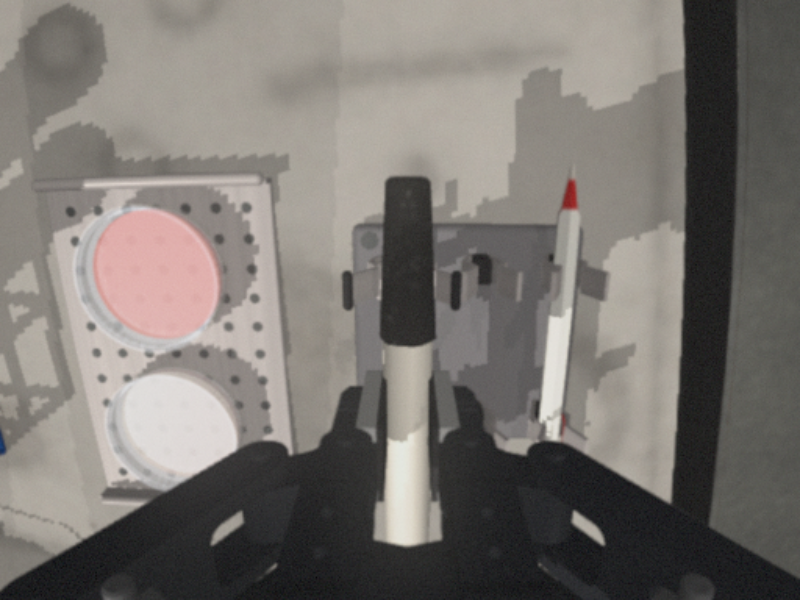

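View pics/s38.png

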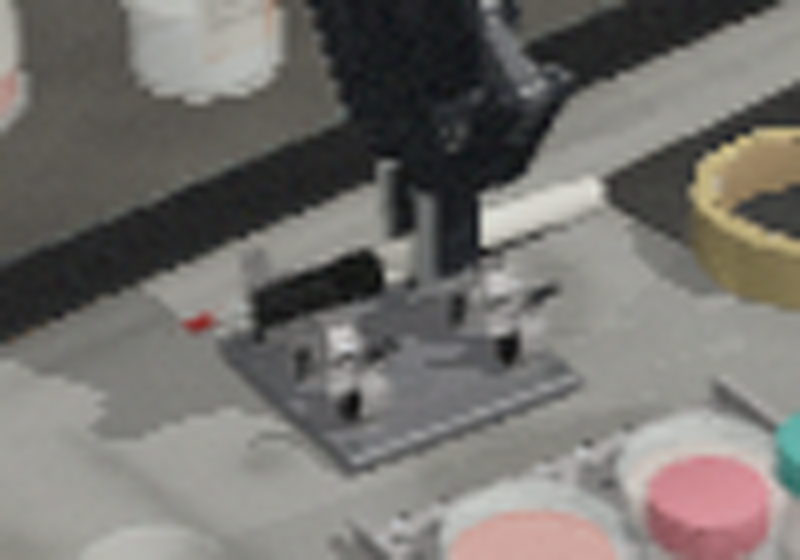

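Request:
{"method": "send_rows", "body": {"plan": [[2,-1.3,0.3,0,0,0],[5,-1.3,0.3,0,0,0],[9,-1.3,0.3,0,0,0],[13,-1.3,0.3,0,0,0],[16,-1.3,0.3,0,0,0],[18,-1.3,0.3,0,0,0],[19,-1.3,0.3,0,0,0],[20,-1.3,0.3,0,0,0],[20,-1.3,0.3,0,0,0],[20,-1.3,0.3,0,0,0]]}}

```text
clock: 75.0
tcp_pos: [0.5899, 0.1861, 0.0098]
orientation: [0.707, 0.015, 0.707, -0.014]
wrist_force: [-1.2, 0.2, -0.4]
finger_gap: 0.0124
```

```bash
python3 - <<'E'
from mv import *
import pickle
st()
w=cam("wrist");cv2.imwrite('pics/w39.png',cv2.resize(w['frame'],(800,600)))
s=cam("scene");cv2.imwrite("pics/s39.png",cv2.resize(s["frame"][110:180,200:300],None,fx=8,fy=8,interpolation=cv2.INTER_CUBIC))
E
```

```text
t 75.0 tcp [0.5899 0.1861 0.0098] yaw 87.6 x [ 0.  0. -1.] F [-1.2  0.2 -0.4] gap 12.4 j [ 0.18  0.52 -0.14  0.91  0.    0.22]
```

View pics/w39.png

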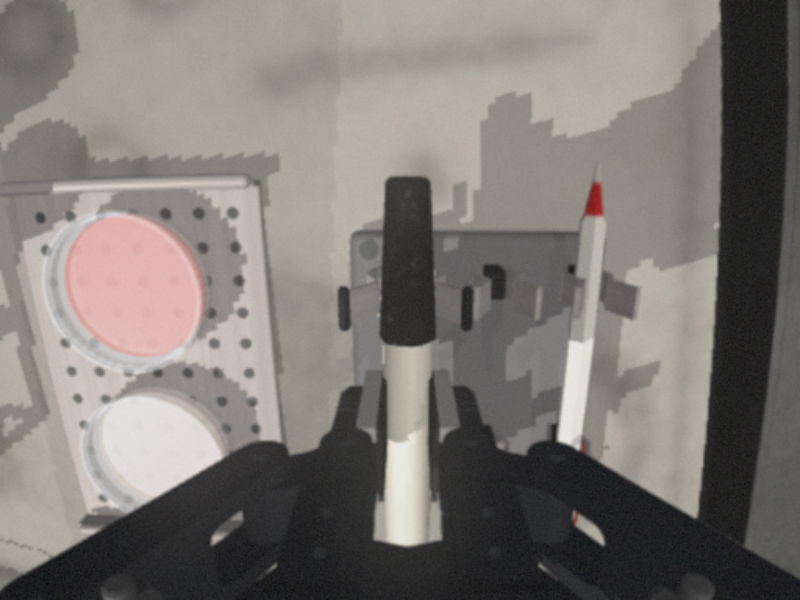

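View pics/s39.png

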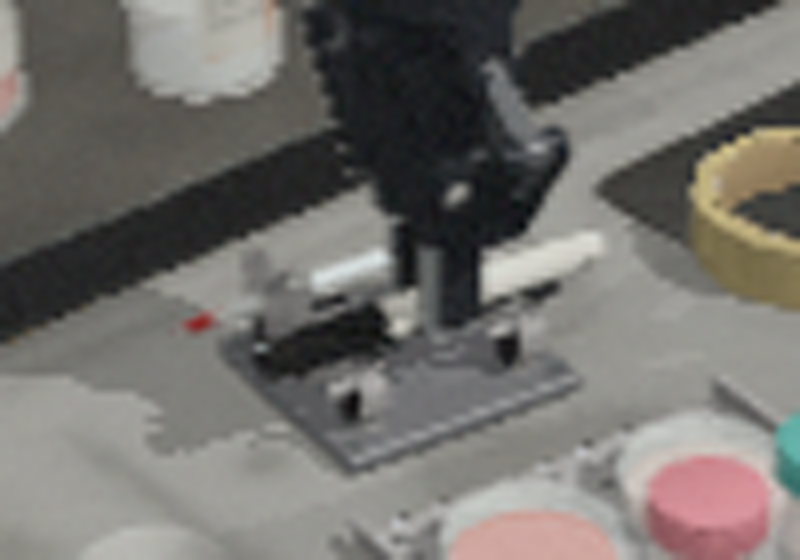

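Request:
{"method": "send_rows", "body": {"plan": [[1,-0.5,0,0,0,0],[2,-0.5,0,0,0,0],[3,-0.5,0,0,0,0],[4,-0.5,0,0,0,0],[5,-0.5,0,0,0,0],[6,-0.5,0,0,0,0],[7,-0.5,0,0,0,0],[8,-0.5,0,0,0,0],[9,-0.5,0,0,0,0],[9,-0.5,0,0,0,0]]}}

```text
clock: 76.35
tcp_pos: [0.5895, 0.1858, 0.0004]
orientation: [0.707, 0.015, 0.707, -0.014]
wrist_force: [-1.2, 0.1, -0.2]
finger_gap: 0.0115
```

Request:
{"method": "send_rows", "body": {"plan": [[0.5,0,0,0,0,0],[1,0,0,0,0,0],[1.5,0,0,0,0,0],[2,0,0,0,0,0],[2.5,0,0,0,0,0],[3,0,0,0,0,0],[3.5,0,0,0,0,0],[4,0,0,0,0,0],[4,0,0,0,0,0],[4,0,0,0,0,0]]}}

```text
clock: 77.6
tcp_pos: [0.5899, 0.1857, -0.0032]
orientation: [0.707, 0.015, 0.707, -0.014]
wrist_force: [0.8, -0.5, -0.1]
finger_gap: 0.0114
```

```bash
python3 - <<'E'
from mv import *
import pickle
st()
w=cam("wrist");cv2.imwrite('pics/w40.png',cv2.resize(w['frame'],(800,600)))
s=cam("scene");pickle.dump(s,open("s40.pkl","wb"));cv2.imwrite("pics/s40.png",cv2.resize(s["frame"][110:180,200:300],None,fx=8,fy=8,interpolation=cv2.INTER_CUBIC))
E
```

```text
t 77.6 tcp [ 0.5899  0.1857 -0.0032] yaw 87.6 x [ 0.  0. -1.] F [ 0.8 -0.5 -0.1] gap 11.4 j [ 0.18  0.53 -0.16  0.88  0.    0.22]
```

View pics/w40.png

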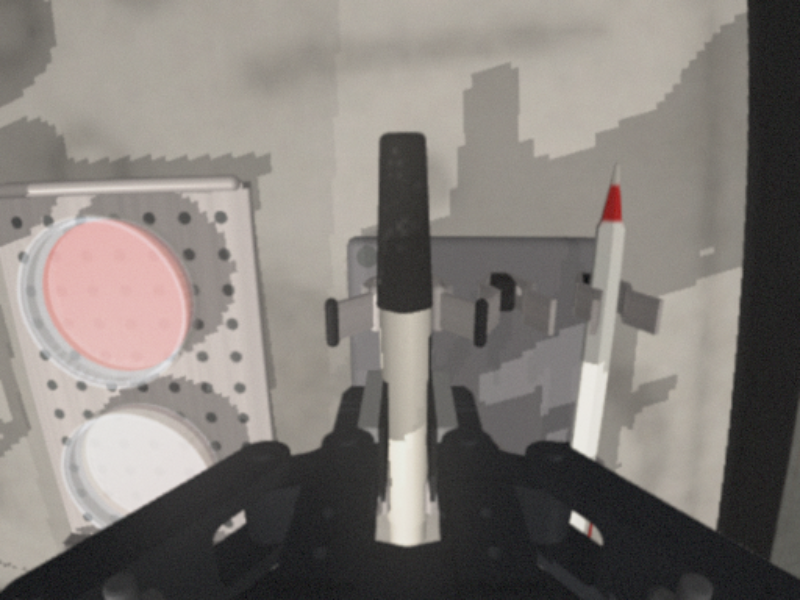

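View pics/s40.png

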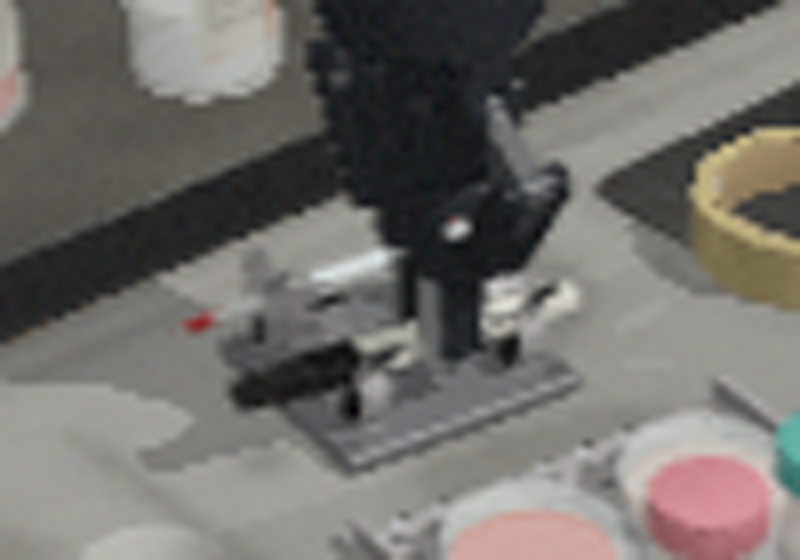

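The pen slid about 12 mm along its axis in the fingers. I need its present height and tilt before pressing further.

```bash
python3 - <<'E'
from mv import *
import pickle
w=cam("wrist");s=cam("scene");st();t=cam("top")
cv2.imwrite("pics/w41.png",cv2.resize(w["frame"][70:270,190:330],None,fx=4,fy=4,interpolation=cv2.INTER_CUBIC)[:600])
cv2.imwrite("pics/s41.png",cv2.resize(s["frame"][130:175,220:280],None,fx=13,fy=13,interpolation=cv2.INTER_CUBIC))
pickle.dump((w,s,t),open("a41.pkl","wb"))
cv2.imwrite("pics/t41.png",cv2.resize(t["frame"][140:210,150:260],None,fx=7,fy=7,interpolation=cv2.INTER_CUBIC))
E
```

```text
t 77.8 tcp [ 0.5899  0.1857 -0.0032] yaw 87.6 x [ 0.  0. -1.] F [ 0.4 -0.3  1.1] gap 11.5 j [ 0.18  0.53 -0.16  0.88  0.    0.22]
```

View pics/s41.png

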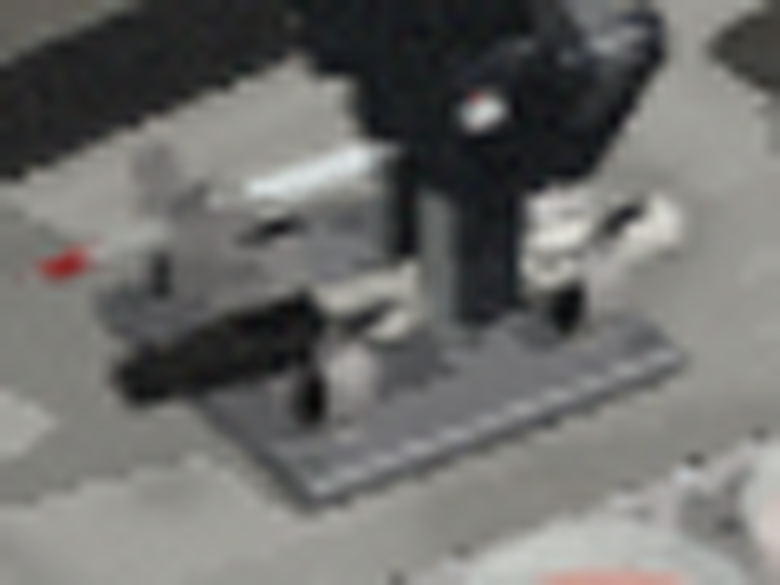

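View pics/w41.png

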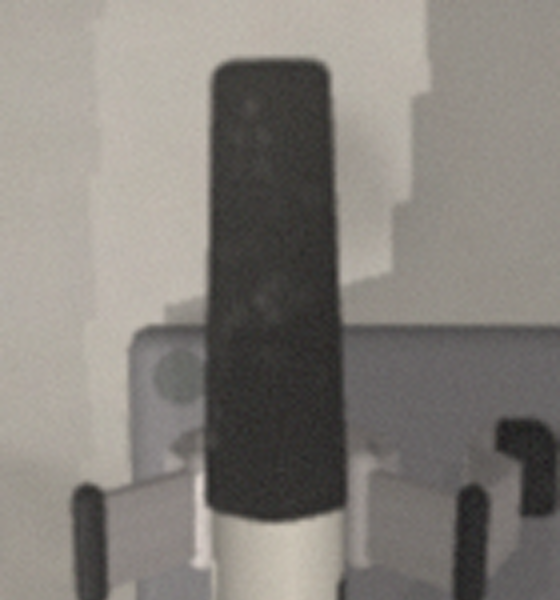

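View pics/t41.png

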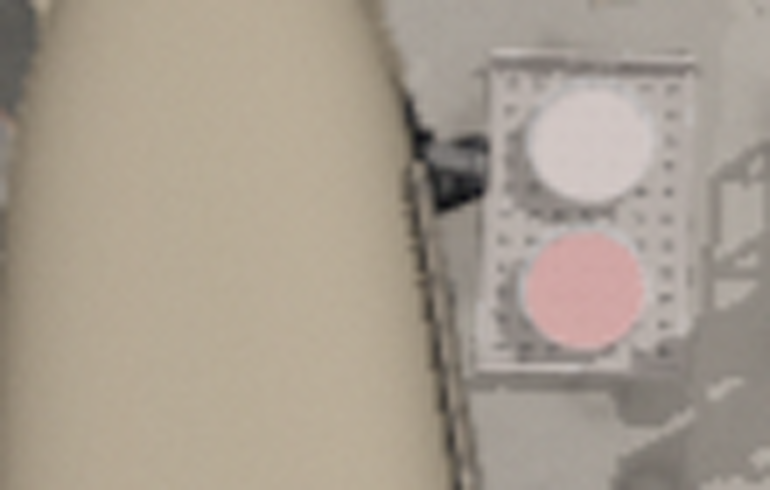

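The near clip's leaves are spread around the cap at throat level, with the axis at about z=30. So the pen is mid-snap. I'll press on in small steps.

Request:
{"method": "send_rows", "body": {"plan": [[0.5,0,0,0,0,0],[1,0,0,0,0,0],[1.5,0,0,0,0,0],[2,0,0,0,0,0],[2.5,0,0,0,0,0],[3,0,0,0,0,0],[3.5,0,0,0,0,0],[4,0,0,0,0,0],[4,0,0,0,0,0],[4,0,0,0,0,0]]}}

```text
clock: 79.1
tcp_pos: [0.5898, 0.1857, -0.0055]
orientation: [0.707, 0.014, 0.707, -0.014]
wrist_force: [-5.3, -0.9, 13.7]
finger_gap: 0.0115
```

```bash
python3 - <<'E'
from mv import *
import pickle
st();w=cam("wrist");s=cam("scene");st()
cv2.imwrite("pics/w42.png",cv2.resize(w["frame"],(800,600),interpolation=cv2.INTER_CUBIC))
cv2.imwrite("pics/s42.png",cv2.resize(s["frame"][130:175,220:280],None,fx=13,fy=13,interpolation=cv2.INTER_CUBIC))
E
```

```text
t 79.1 tcp [ 0.5898  0.1857 -0.0055] yaw 87.7 x [ 0.001  0.    -1.   ] F [-5.3 -0.9 13.7] gap 11.5 j [ 0.18  0.53 -0.16  0.88 -0.    0.22]
t 79.2 tcp [ 0.5898  0.1857 -0.0055] yaw 87.7 x [ 0.001  0.    -1.   ] F [-5.7 -0.5 12.7] gap 11.1 j [ 0.18  0.53 -0.16  0.88 -0.    0.22]
```

View pics/s42.png

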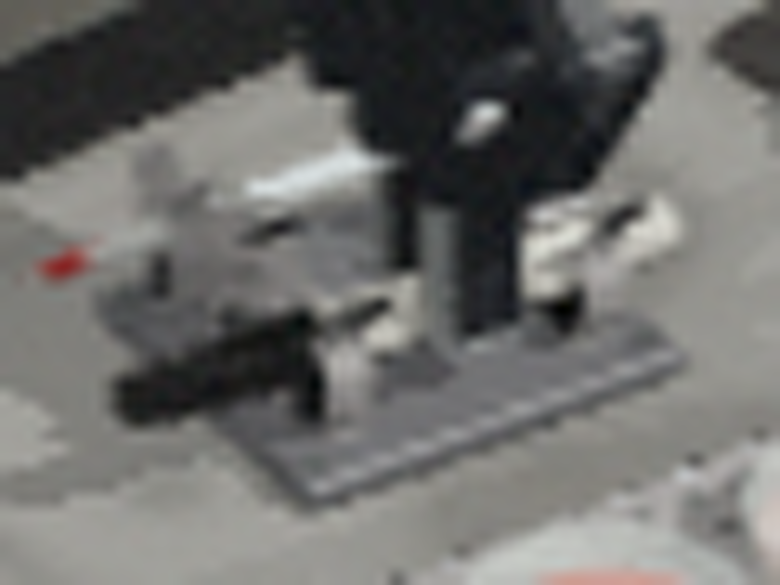

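View pics/w42.png

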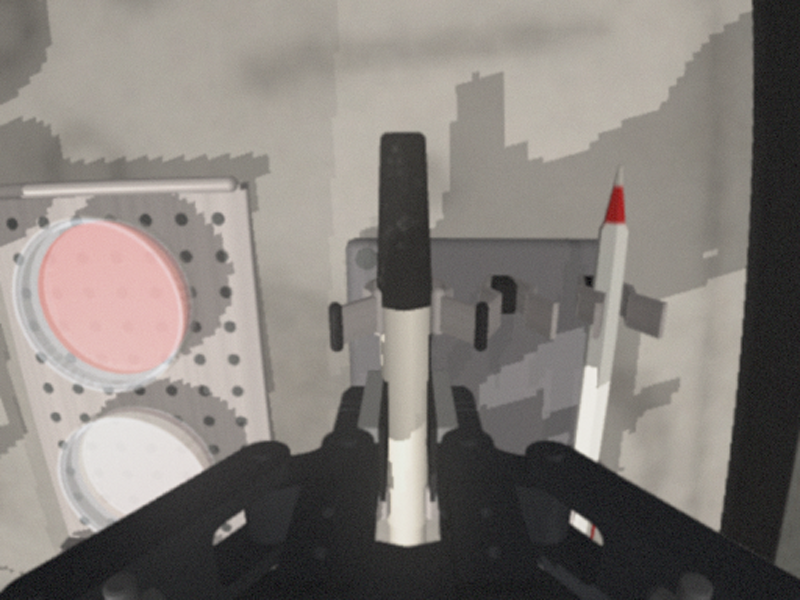

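```bash
python3 - <<'E'
from mv import *
s=cam("scene");p=get_state()["tcp_pos"]
f=lambda P:((proj(s,P)-[220,130])*13).round(0).tolist()
for z in(.005,.01,.015,.02,.025):
    b=p*[1,1,0]+[0,0,z]; print(z,f([b+[-.011,-.0085,0],b+[-.011,-.020,0],b+[.011,-.02,0]]))
# pen axis ends for hypotheses
for z in (.022,.026,.030,.034): print("ends z",z,f([[.511,.1885,z],[.646,.1832,z]]))
E
```

```text
0.005 [[424.0, 416.0], [455.0, 441.0], [540.0, 406.0]]
0.01 [[424.0, 397.0], [455.0, 421.0], [540.0, 386.0]]
0.015 [[423.0, 377.0], [454.0, 401.0], [540.0, 366.0]]
0.02 [[423.0, 357.0], [454.0, 381.0], [540.0, 347.0]]
0.025 [[422.0, 337.0], [454.0, 361.0], [539.0, 327.0]]
ends z 0.022 [[120.0, 433.0], [662.0, 234.0]]
ends z 0.026 [[119.0, 417.0], [662.0, 218.0]]
ends z 0.03 [[118.0, 401.0], [662.0, 202.0]]
ends z 0.034 [[117.0, 385.0], [663.0, 187.0]]
```

Request:
{"method": "send_rows", "body": {"plan": [[0.5,0,0,0,0,0],[1,0,0,0,0,0],[1.5,0,0,0,0,0],[2,0,0,0,0,0],[2,0,0,0,0,0],[2,0,0,0,0,0],[2,0,0,0,0,0],[2,0,0,0,0,0],[2,0,0,0,0,0],[2,0,0,0,0,0]]}}

```text
clock: 80.5
tcp_pos: [0.5903, 0.186, -0.0067]
orientation: [0.708, 0.015, 0.706, -0.014]
wrist_force: [-5.6, -0.3, 15.8]
finger_gap: 0.0111
```

```bash
python3 - <<'E'
from mv import *
st();w=cam("wrist");s=cam("scene");st()
cv2.imwrite("pics/w43.png",cv2.resize(w["frame"],(800,600),interpolation=cv2.INTER_CUBIC))
cv2.imwrite("pics/s43.png",cv2.resize(s["frame"][130:175,220:280],None,fx=13,fy=13,interpolation=cv2.INTER_CUBIC))
E
```

```text
t 80.5 tcp [ 0.5903  0.186  -0.0067] yaw 87.7 x [ 0.002  0.    -1.   ] F [-5.6 -0.3 15.8] gap 11.1 j [ 0.18  0.53 -0.16  0.87  0.    0.22]
t 80.6 tcp [ 0.5903  0.186  -0.0067] yaw 87.7 x [ 0.002  0.    -1.   ] F [-7.2 -0.8 16. ] gap 11.4 j [ 0.18  0.53 -0.16  0.87  0.    0.22]
```

View pics/s43.png

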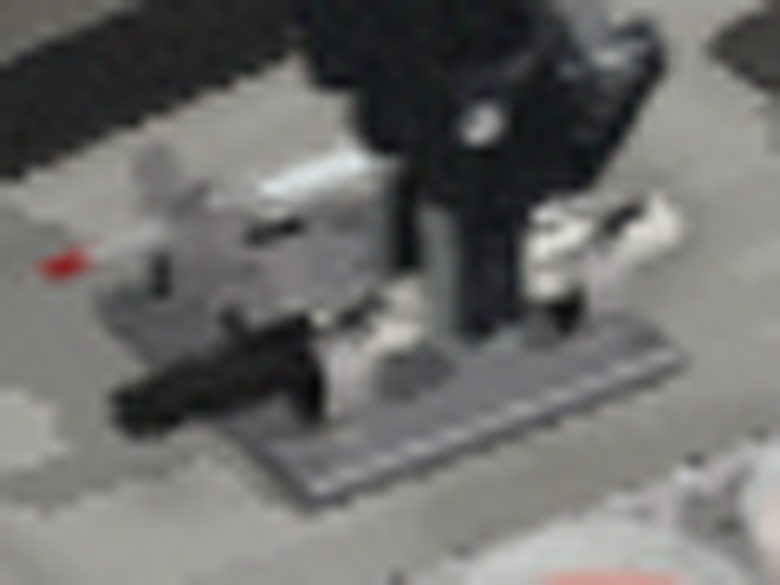

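View pics/w43.png

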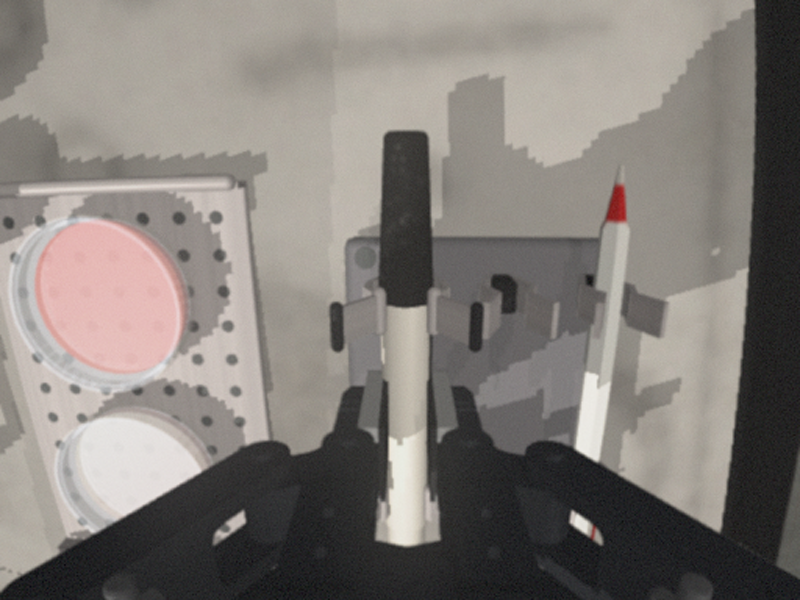

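The leaf tips are back to their relaxed spacing and sit over the pen's edges, so the near clip has snapped. Releasing.

Request:
{"method": "send_rows", "body": {"plan": [[0,0,0,0,0,0],[0,0,0,0,0,0],[0,0,0,0,0,0],[0,0,0,0,0,0],[0,0,0,0,0,0],[0,0,0,0,0,0],[0,0,0,0,0,0],[0,0,0,0,0,0],[0,0,0,0,0,0],[0,0,0,0,0,0]], "claw": 30}}

```text
clock: 81.85
tcp_pos: [0.5898, 0.1857, -0.0093]
orientation: [0.707, 0.015, 0.707, -0.014]
wrist_force: [0.7, -0.7, -0.2]
finger_gap: 0.0297
```

Request:
{"method": "send_rows", "body": {"plan": [[-3,0,0,0,0,0],[-10,0,0,0,0,0],[-22,0,0,0,0,0],[-38,0,0,0,0,0],[-56,0,0,0,0,0],[-76,0,0,0,0,0],[-94,0,0,0,0,0],[-108,0,0,0,0,0],[-115,0,0,0,0,0],[-115,0,0,0,0,0]]}}

```text
clock: 83.1
tcp_pos: [0.5901, 0.1857, 0.1063]
orientation: [0.707, 0.015, 0.707, -0.014]
wrist_force: [1.0, -0.1, 0.3]
finger_gap: 0.0299
```

```bash
python3 - <<'E'
from mv import *
import pickle
st();w=cam("wrist");s=cam("scene");st();pickle.dump((w,s),open("a44.pkl","wb"))
cv2.imwrite("pics/w44.png",cv2.resize(w["frame"],(800,600),interpolation=cv2.INTER_CUBIC))
cv2.imwrite("pics/s44.png",cv2.resize(s["frame"][130:175,220:280],None,fx=13,fy=13,interpolation=cv2.INTER_CUBIC))
E
```

```text
t 83.1 tcp [0.5901 0.1857 0.1063] yaw 87.6 x [ 0.001  0.    -1.   ] F [ 1.  -0.1  0.3] gap 29.9 j [ 0.18  0.44 -0.01  1.12  0.    0.22]
t 83.2 tcp [0.5894 0.1855 0.1051] yaw 87.6 x [-0.001 -0.    -1.   ] F [-0.5  0.2 -0.6] gap 30.2 j [ 0.18  0.44 -0.01  1.12  0.    0.22]
```

View pics/s44.png

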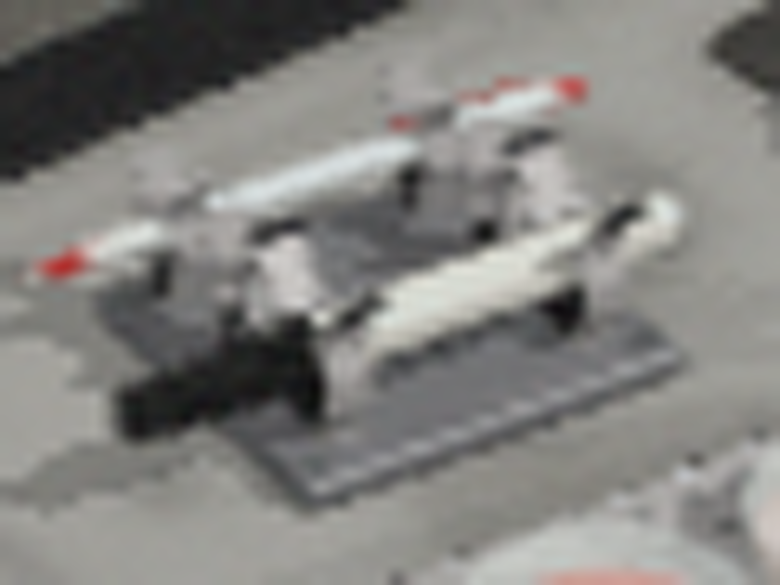

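View pics/w44.png

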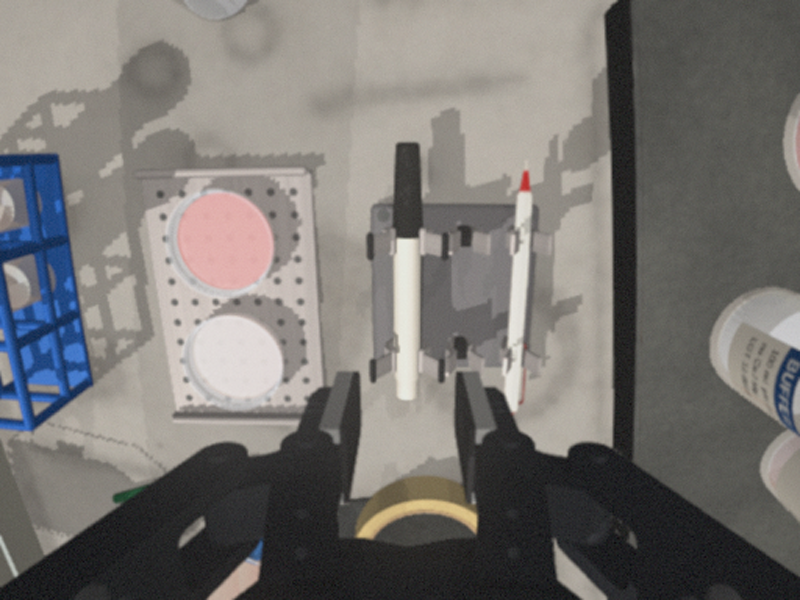

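```bash
python3 - <<'E'
from mv import *
import pickle
w,s=pickle.load(open("a44.pkl","rb"))
def tri(a,b):
    o1,d1=ray(w,[a]);o2,d2=ray(s,[b]);d1=d1[0];d2=d2[0]
    A=np.c_[d1,-d2];x=np.linalg.lstsq(A,o2-o1,rcond=None)[0];return (o1+d1*x[0]),(o2+d2*x[1])
k=.64;S=lambda x,y:(220+x/13,130+y/13)
for n,a,b in(("cap",(407*k,146*k),S(122,410)),("white",(405.5*k,398*k),S(672,222)),("boundary",(407*k,237*k),S(325,345))): print(n,[v.round(4).tolist() for v in tri(a,b)])
for z in(.022,.026,.030): print(z,onz(w,[(407*k,144*k),(405.5*k,400*k)],z)[:,:2].round(4).tolist())
crop=w["frame"][80:265,225:365];cv2.imwrite("pics/w44c.png",cv2.resize(crop,None,fx=4.2,fy=3.2,interpolation=cv2.INTER_CUBIC))
E
```

```text
cap [[0.5122, 0.1887, 0.0272], [0.5119, 0.1889, 0.0272]]
white [[0.648, 0.1822, 0.025], [0.6479, 0.1822, 0.0249]]
boundary [[0.5568, 0.1869, 0.0257], [0.5597, 0.1853, 0.0262]]
0.022 [[0.5112, 0.1888], [0.6509, 0.182]]
0.026 [[0.5112, 0.1888], [0.6487, 0.1821]]
0.03 [[0.5113, 0.1888], [0.6466, 0.1822]]
```

View pics/w44c.png

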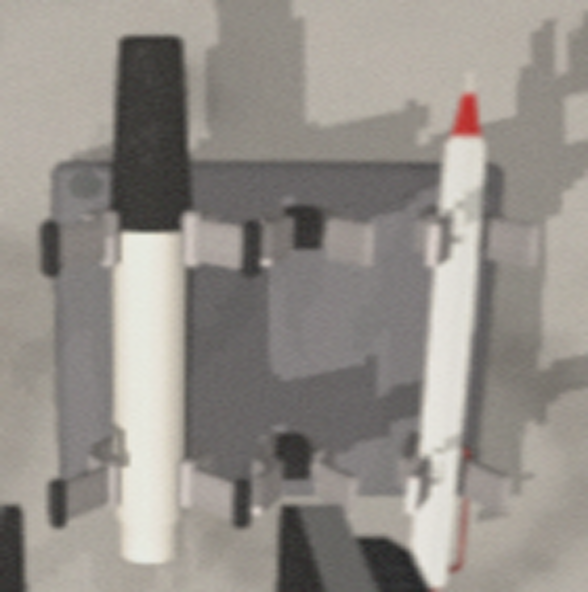

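The marker's axis triangulates to z = 27, 26 and 25 mm along its length, against 26 when seated. Both clips are engaged, and it sits about 10 mm off-centre lengthways. I'll raise the arm and do the last checks.

Request:
{"method": "send_rows", "body": {"plan": [[-5,0,0,0,0,0],[-20,0,-5,0,0,0],[-45,0,-20,0,0,0],[-70,0,-45,0,0,0],[-85,0,-75,0,0,0],[-90,0,-105,0,0,0],[-90,0,-125,0,0,0],[-90,0,-130,0,0,0],[-90,0,-130,0,0,0],[-90,0,-130,0,0,0]]}}

```text
clock: 84.45
tcp_pos: [0.4608, 0.1909, 0.1958]
orientation: [0.707, 0.015, 0.707, -0.015]
wrist_force: [0.3, -0.5, -0.0]
finger_gap: 0.0298
```

```bash
python3 - <<'E'
from mv import *
st();w=cam("wrist");s=cam("scene");t=cam("top")
cv2.imwrite("pics/wF.png",cv2.resize(w["frame"],(800,600)))
cv2.imwrite("pics/sF.png",cv2.resize(s["frame"][90:290,160:380],None,fx=3.6,fy=3,interpolation=cv2.INTER_CUBIC))
print("beaker base",onz(s,[(140+216/2.7,110+240/2.7)],0).round(4))
E
```

```text
t 84.45 tcp [0.4608 0.1909 0.1958] yaw 87.6 x [ 0.001  0.    -1.   ] F [ 0.3 -0.5 -0. ] gap 29.8 j [ 0.23  0.17 -0.16  1.24 -0.    0.27]
beaker base [[0.4254 0.0982 0.    ]]
```

View pics/sF.png

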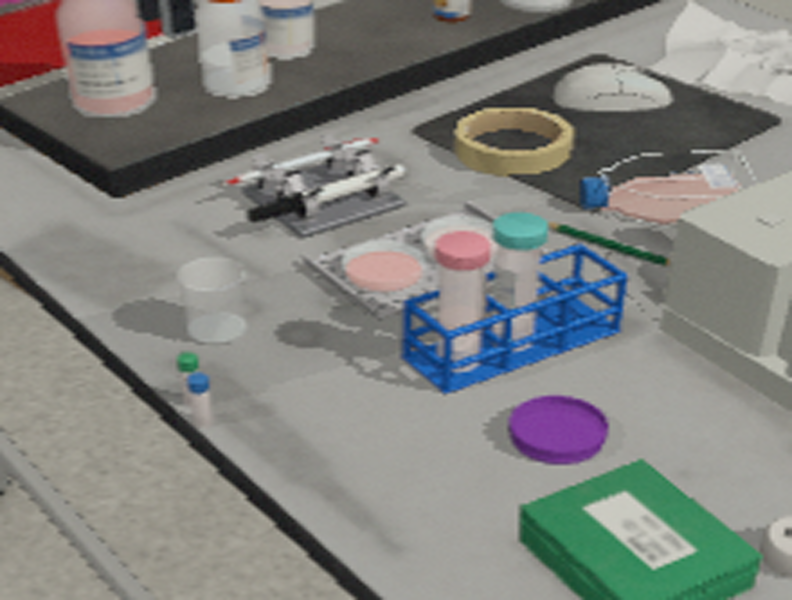

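View pics/wF.png

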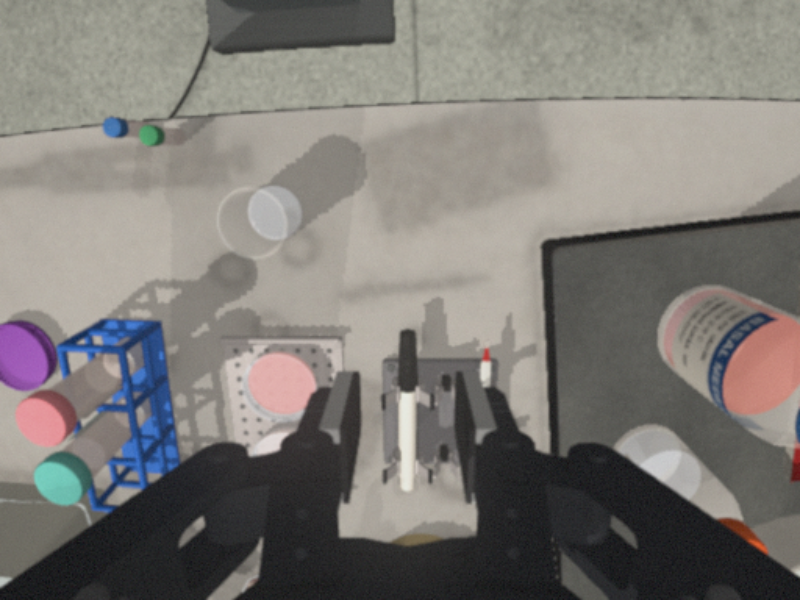

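The last views show every item in place. The beaker base is still at pixel (220,199), where it was at the start. Handing in.

```bash
python3 -c "
from h import *
print(job.hand_in())"
```

```text
the job is handed in; nothing more can be done
None
```

The job is done and handed in at about 84.6 s of the 134 s allowed, with the arm clear and touching nothing.

- **Tubes:** the teal tube stands upright in the rack's middle cell and the pink one in the cell nearest the robot.
- **Dishes:** the pale and deep dishes lie flat side by side on the tray, about 10 mm apart and clear of the turned-up ends. The purple look-alike was not touched.
- **Marker:** it is snapped into both wide clips. Its axis measured 27, 26 and 25 mm high along its length, against 26 mm when fully seated.
- **Beaker:** its base is at the same pixel as at the start.

The highest wrist force I read was about 16 N. Forces were only read at the end of each move, so brief peaks in between were not seen.

These did not go to plan:

- **Fingertip position:** the fingertips end about 25–35 mm short of the reported TCP. My first two grips on the teal tube and first grips on the pale dish and marker therefore needed repeating lower or more squarely; nothing tipped.
- **Marker off-centre:** while being pressed in, the pen slid in the fingers, so it sits about 10 mm off-centre lengthways. Both clips still hold it.
- **Camera disagreement:** the cameras differed by 2–6 mm on some points before the moves (most on the tray), so I averaged them or took the closest view.

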